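Runout check of potter's-wheel spindles

TASK

Lift the pot off the V-blocks by its handle and stand it on the cork mat. Then check each spindle in the three-notch rack, in the order plain-ended, flanged, square-ended: lay it in both V-blocks, crank away from the indicator, lower the indicator fully onto it, and turn it by its crank sleeve from hanging down to the top and down again, watching the reading. Each time raise the indicator fully, then put a spindle whose reading swung by more than 3 mm in the single-notch cradle and a true one back in the rack, leaving the bowl, cup and spatula alone.

Things in the scene. Friction and masses are not known exactly. Their poses are not given: they have to be found in the camera images.
- fixture: Fixed steel base 310 x 140 x 14 mm with two V-blocks, a post and a dial indicator. Origin on the bench midway between the V-blocks; x along their common axis towards the indicator and post, y across, z up. V-blocks: x = -51..-25 and 25..51 mm, y = -55..55, flat tops at z = 94; 90-degree notches 52 wide, 26 deep, at y = 0. Post dia 22, 235 high, at x = 145.
- seat (a point): Where a spindle's origin lies when seated: on the V-blocks' axis, midway, 85 mm above the bench; axes as the fixture's. A seated spindle's x points along the fixture's x.
- carriage (a joint): Height of the indicator on its post, m: 0 = fully raised (plunger tip 159 mm above the bench), 0.070 = fully lowered at its stop (a seated spindle then presses the plunger in by about 8 mm). About 7 N of friction (10 N to raise) holds it where it is left.
- handle (a point): Middle of the handle bar on top of the indicator, for pulling it up and down: dia 12, 52 mm long, along the fixture's x; 267 mm above the bench when raised, 197 when lowered. The dial (dia 48, 18 thick, facing the fixture's -y) has its top 32 mm below the bar.
- plunger (a joint): Indicator reading, m: how far the plunger is pushed up against its spring, 0 (free) to 0.016; about 1 N at 0 and 2 N at 0.008. The pointer on the dial turns 0.2 rad per mm.
- tip (a point): Lower end of the plunger (ball dia 10), straight above the V-blocks' axis at the fixture's x = 72 mm. It bars the way down: with the indicator raised, bring a spindle in (or out) sideways along the fixture's y, its axis 115 to 130 mm above the bench, just over the flat tops, then lower it.
- rack: Wooden rack fixed to the bench, 110 x 210 mm, origin on the bench at its centre. Three notches along its x at y = -70, 0, 70 mm hold a spindle with its axis 75 mm above the bench. Notched boards 78 high at x = -45..-27 and 27..45. A spindle lies in it with its origin at x = 0 (within 20 mm), either way round.
- reject: Wooden cradle fixed to the bench, like the rack but with a single notch, at y = 0 (110 x 70 mm); spindle axis 75 mm above the bench, along its x, origin above x = 0 (good to 20 mm), either way round.
- pot: Enamelled open pot, dia 96, 80 mm high, 0.35 kg, with a fixed arched handle whose top bar (dia 10, straight for 56 mm) lies along the pot's y, 138 mm above its base. Origin at the centre of its base. It starts on the flat tops of the V-blocks.
- mat: Round cork mat fixed to the bench, dia 136, 6 mm thick; origin at the centre of its underside. The pot stands on it when its centre is within 40 mm of the mat's.
- spindle_plain: Steel wheel spindle, plain-ended; None if absent. Shaft dia 24, bare from x = -58 to 85 mm, plain round end, nothing on it. Origin on its axis where it is gripped (between the V-blocks when seated; centre of mass up to 12 mm towards +x); x along the axis from crank to tested end. About 0.8 kg. True, or bent at the tested end by too little to see; at most one is bent.
- spindle_plain_pin (a point): Middle of that spindle's crank sleeve, at (-88, 0, -30) mm in its frame: black, free to turn on its pin, dia 16, 40 mm long (x = -68..-108). It hangs from a flat crank arm, 8 mm thick, at x = -62. Let go in the oiled V-blocks, the crank may swing back to hanging.
- spindle_flanged: Steel wheel spindle, flanged; None if absent. Shaft dia 24, bare from x = -58 to 85 mm, then a round flange dia 44, 9 mm thick (to x = +94). Origin on its axis where it is gripped (between the V-blocks when seated; centre of mass up to 12 mm towards +x); x along the axis from crank to tested end. About 0.8 kg. True, or bent at the tested end by too little to see; at most one is bent.
- spindle_flanged_pin (a point): Middle of that spindle's crank sleeve, at (-88, 0, -30) mm in its frame: black, free to turn on its pin, dia 16, 40 mm long (x = -68..-108). It hangs from a flat crank arm, 8 mm thick, at x = -62. Let go in the oiled V-blocks, the crank may swing back to hanging.
- spindle_square: Steel wheel spindle, square-ended; None if absent. Shaft dia 24, bare from x = -58 to 85 mm, then a square end 30 x 30, 11 mm long (to x = +96). Origin on its axis where it is gripped (between the V-blocks when seated; centre of mass up to 12 mm towards +x); x along the axis from crank to tested end. About 0.8 kg. True, or bent at the tested end by too little to see; at most one is bent.
- spindle_square_pin (a point): Middle of that spindle's crank sleeve, at (-88, 0, -30) mm in its frame: black, free to turn on its pin, dia 16, 40 mm long (x = -68..-108). It hangs from a flat crank arm, 8 mm thick, at x = -62. Let go in the oiled V-blocks, the crank may swing back to hanging.
- bowl: Terracotta bowl, dia 120, a bystander.
- cup: White cup, dia 72, a bystander.
- spatula: Wooden spatula, a bystander.
There are look-alikes about, which are no part of the job. What is meant by the mat is not purple, red or yellow, and is the smaller of those in its own colour.

How it is judged:
By the outcome, as a careful person would: the job done as asked, in the order asked, and still so for the second after the job is handed in, with the robot touching nothing.
Of spindle_plain, spindle_flanged, spindle_square only 1 to 2 are there at a start; the rules pass over those that are not, and their reading is None.
At some moment in a run one of pot may be knocked a few centimetres aside while the robot is not near it.
It also fails if it takes over 210 s, if anything falls off the work surface, if the arm or the gripper's body presses on something with over 40 N, if the wrist force passes 120 N, or if a joint passes its speed limit or range.

ROBOT

A 6-joint arm with a two-finger parallel gripper is mounted at the origin on the work surface. World frame = base frame: x ahead of the robot, y to its left, z up, the work surface at z = 0. Lengths are in m, angles in rad, forces in N, time in s.
With the tool pointing down it reaches from about 0.3 to 0.875 m from the base axis. Payload 6.4 kg.
Tool frame: the origin (TCP) lies at the very end of the fingers, on their centre line; the grasp point (between the pads) lies arm.hold_point_z behind it (arm.hold_point_z is the distance from the TCP to the grasp point, in m); z points along the fingers, y is the direction in which the jaws open and shut (so a half turn about z gives the same grasp; the last joint's range is limited). The gripper opens to 88 mm and grips with 3 to 60 N. Pads are 18 mm wide; open, the fingers measure 123 mm over their backs; the gripper's body (75 mm by 187 mm) begins 45 mm behind the grasp point.
Start: joints at [-1.425, 0.181, 1.607, -0, 1.354, -0.206], TCP at [0.198, -0.54, 0.239] pointing down, gripper open.
Joint ranges: [-2.99, 2.99], [-0.89, 2.07], [0.3, 2.58], [-1.14, 4.28], [0, 2.63], [-3.12, 3.12]. Speed limits (rad/s): [2.57, 2.57, 3.01, 3.14, 3.14, 3.14].

INTERFACE

Orientations are given as a unit quaternion [x, y, z, w].
In Python, from station import arm gives the robot as it stands.
- The arm moves only by the tool send_rows, never from a script. Its argument "targets" is a list of rows, each an object of numbers: "x", "y", "z": the shift along the tool's x, y, z in cm; "ax", "ay", "az": the turn, a rotation vector about the tool's x, y, z in rad; "claw": the closure, from 0 (fully open) to 1 (shut). In form: [{"x": .., "y": .., "z": .., "ax": .., "ay": .., "az": .., "claw": ..}, ...]. A call has 1 to 5 rows; each row shifts and turns the commanded pose from where the row before left it, along the tool's axes as they then stand; what a row does not reach is not made up. A row lasts 1/12 s, in which the tool goes at most 41.7 mm and 7.16 degrees, less where a joint would pass 70% of its speed; a pose out of reach is approached as far as the arm can. A call is refused whole if a number of a shift passes 4.17 or a number of a turn 0.125, either way. A call with a gripper value outside its range is refused whole. The fingers move at their own pace and stop on an object; "grip_force" is the grip in N (left out, the last holds). Time passes only in rows, so rows that do not move let the fingers close. It gives the time, the measured TCP pose, the force and the opening at its end, in the units of the state.
- arm.read_state(): the state, without advancing time (a new reading comes with each control period).
- arm.capture(name): name is "scene" or "top"; returns the picture (384x512x3 uint8, blue, green, red); there is no depth.
- arm.camera_info(name): a dict with "intrinsics" (3x3 intrinsics, pixels), "k1" (the pictures are not rectified: a ray, as slopes to the right and down, at radius r is drawn at 1 + k1 r^2 times it, then the intrinsics apply), "xyz" and "orientation" of the camera in the world. Camera axes: x right, y up, looking along -z (the intrinsics and any distortion apply to the point x, -y, -z); pixel columns grow to the right and rows downward; lengths in m; the calibration is good to about 2 mm. A picture is of the moment at which its call begins. camera_info takes no time and is no camera call.
- arm.hand_in(): hands the job in, once; it reports no verdict.
The state is a dict: "time": time; "joints": joint angles; "joint_vel": joint speeds; "effort": joint torques, N m; "ee_pos": TCP position; "tool_rot": TCP orientation; "contact_force": force on the tool from outside, world axes, zero at the start; "wrist_torque": the same for the moment, N m; "grip_width": finger opening in m.
Only numpy, scipy, OpenCV 4.12 (cv2) and the standard library are available. Lean on these libraries where they do the work, as an engineer would, in place of code of your own. Each camera call takes 0.05 s, during which the arm holds its last target. There are 200 camera calls.

## Working session

There is one attempt and no reset: what is moved stays moved. The work goes in short steps, Python scripts to look and compute and a tool call to move; the robot and the scene stay as the last step left them, time stands still between calls to the robot, and variables do not carry over. Pictures are saved under pics/ and viewed, about 12 in all and at most 16, crops included, and the job is handed in when it is done.

Besides the shell and the picture viewer there is one more tool, called after "Call:" as a command line: name --argument value ..., lists and objects as JSON in quotes. send_rows: Moves the arm, as the interface text tells. Its arguments: {"type":"object","properties":{"targets":{"type":"array","items":{"type":"object","properties":{"x":{"type":"number"},"y":{"type":"number"},"z":{"type":"number"},"ax":{"type":"number"},"ay":{"type":"number"},"az":{"type":"number"},"claw":{"type":"number"}}}},"grip_force":{"type":"number"}},"required":["targets"]}

```bash
ls; mkdir -p pics; python3 - <<'E'
from station import arm
import cv2
print(arm.read_state()); print(arm.hold_point_z)
for n in("scene","top"):
    print(n,arm.camera_info(n)); cv2.imwrite(f"pics/{n}0.png",arm.capture(n))
a=cv2.imread("pics/scene0.png");b=cv2.imread("pics/top0.png")
for n,i in(("scene",a),("top",b)): cv2.imwrite(f"pics/{n}0b.png",cv2.resize(i,(800,600),interpolation=cv2.INTER_CUBIC))
E
```

```text
pics
{'time': 0.0, 'joints': array([-1.42529540e+00,  1.81562324e-01,  1.60798625e+00,  1.63444769e-05,
        1.35379697e+00, -2.06287942e-01]), 'joint_vel': array([-6.93545767e-04,  8.56069183e-05,  1.57992125e-03,  7.27598801e-04,
        6.27178184e-04,  8.56666932e-04]), 'effort': array([ 8.28380653e-04, -4.33864117e+01, -3.41850758e+01,  7.03695836e-02,
        3.86057433e-02, -1.35299824e-04]), 'ee_pos': array([ 0.19808156, -0.53924115,  0.23780869]), 'tool_rot': array([ 9.84570347e-01,  1.74987036e-01,  3.46095235e-05, -8.75798942e-04]), 'contact_force': array([-0.45603584,  0.72564758, -0.07982652]), 'wrist_torque': array([ 0.05051424, -0.01818268,  0.042961  ]), 'grip_width': 0.08813072231847276}
0.0187
scene {'intrinsics': array([[439.82130386,   0.        , 262.76180641],
       [  0.        , 439.82130386, 188.78312133],
       [  0.        ,   0.        ,   1.        ]]), 'k1': 0.05578665874637684, 'xyz': array([ 1.08958274, -0.4980697 ,  1.36494996]), 'orientation': array([0.27508178, 0.10534166, 0.33034737, 0.89671833])}
top {'intrinsics': array([[407.2483737 ,   0.        , 251.67432146],
       [  0.        , 407.2483737 , 194.8118591 ],
       [  0.        ,   0.        ,   1.        ]]), 'k1': -0.020845311240320276, 'xyz': array([0.26123589, 0.11940496, 1.62393473]), 'orientation': array([-0.06013397,  0.06483339,  0.70939152, -0.69924545])}
```

View pics/top0b.png

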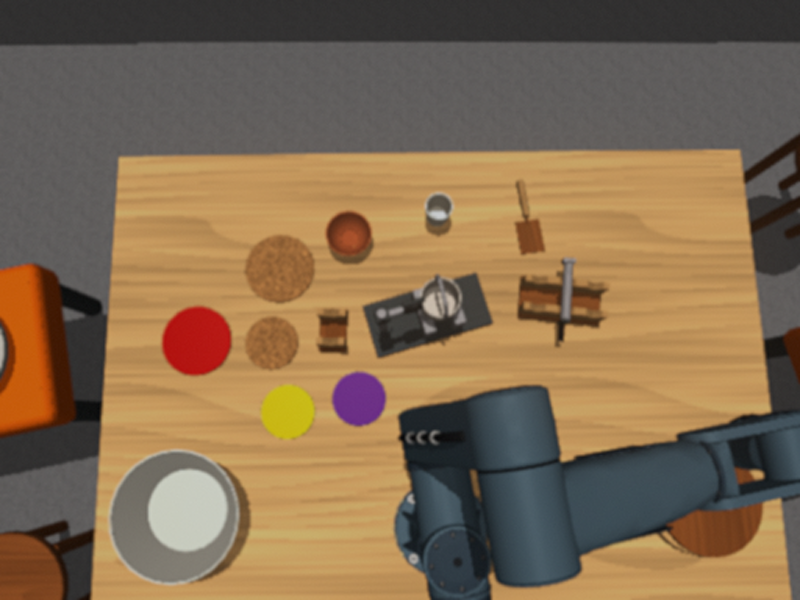

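View pics/scene0b.png

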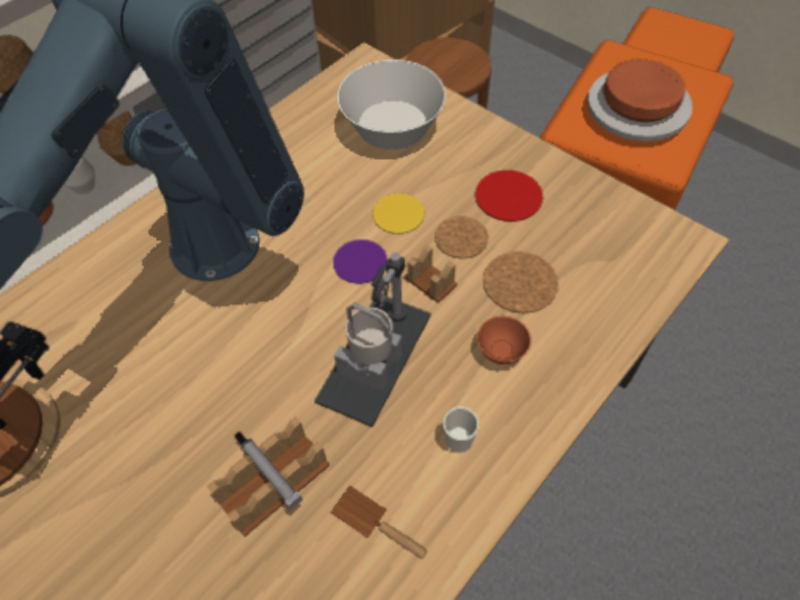

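Scene: one spindle in the rack's middle notch (top ≈(565,300), scene ≈(268,470)), pot on V-blocks (top ≈(440,300)), two cork mats (top (272,343) small, (280,268) large). The smaller cork one fits "mat"; purple, red and yellow are excluded. I'll confirm it in a crop.

```bash
cat > h.py <<'E'
import numpy as np, cv2
from station import arm
from scipy.spatial.transform import Rotation as R
def ray(n,u,v):
    c=arm.camera_info(n);K=c["intrinsics"]
    d=np.array([(u-K[0,2])/K[0,0],(v-K[1,2])/K[1,1]]);s=d.copy()
    for _ in range(10): s=d/(1+c["k1"]*(s@s))
    return c["xyz"],R.from_quat(c["orientation"]).apply([s[0],-s[1],-1])
def onz(n,u,v,z):
    o,d=ray(n,u,v);return o+d*(z-o[2])/d[2]
def pix(n,p):
    c=arm.camera_info(n);K=c["intrinsics"];q=R.from_quat(c["orientation"]).inv().apply(np.array(p)-c["xyz"])
    s=np.array([q[0],-q[1]])/-q[2];s=s*(1+c["k1"]*(s@s));return K[0,0]*s[0]+K[0,2],K[1,1]*s[1]+K[1,2]
def tri(a,b):
    (o1,d1),(o2,d2)=ray("scene",*a),ray("top",*b)
    t=np.linalg.lstsq(np.c_[d1,-d2],o2-o1,rcond=None)[0]
    p,q=o1+t[0]*d1,o2+t[1]*d2;return (p+q)/2,np.linalg.norm(p-q)
E
python3 - <<'E'
from h import *
a=cv2.imread("pics/scene0.png");b=cv2.imread("pics/top0.png")
def crop(i,x0,y0,w,h,s): return cv2.resize(i[y0:y0+h,x0:x0+w],(w*s,h*s),interpolation=cv2.INTER_CUBIC)
# fixture top crop: px 225..325 x 165..235 ; rack 320..400
t=crop(b,150,140,100,100,4); f=crop(b,225,160,100,75,4); r=crop(b,320,155,80,75,5)
cv2.imwrite("pics/c1.png",np.vstack([np.hstack([crop(b,228,165,100,75,4),crop(b,322,155,100,75,4)]),np.hstack([crop(a,200,155,100,75,4),crop(a,130,260,100,75,4)])]))
hsv=cv2.cvtColor(b,cv2.COLOR_BGR2HSV)
# colour samples of cork, wood
for p in((174,219),(179,171),(213,214),(360,190)): print(p,hsv[p[1],p[0]])
for p in ((174,219),(179,171)): print(onz("top",*p,0.006))
E
```

```text
(174, 219) [ 14 161 149]
(179, 171) [ 14 160 148]
(213, 214) [ 12 188 118]
(360, 190) [10 31 98]
[0.45671242 0.41800735 0.006     ]
[0.65324608 0.40128937 0.006     ]
```

View pics/c1.png

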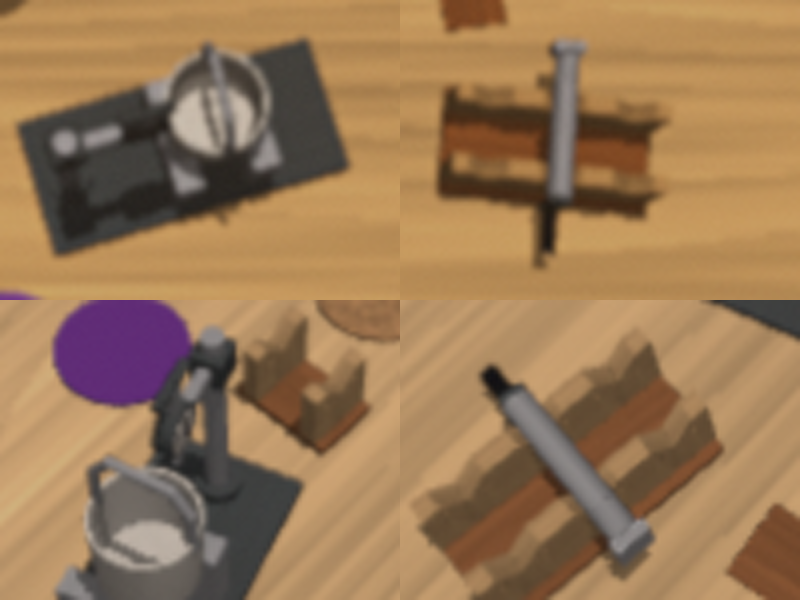

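Clear view: the far end is a squat block wider than the shaft (square end), crank sleeve toward the robot; only one spindle present, so it's the only one to check either way. Now poses.

```bash
python3 - <<'E'
from h import *
np.set_printoptions(precision=4,suppress=True)
b=cv2.imread("pics/top0.png");a=cv2.imread("pics/scene0.png")
# fixture base
g=b.astype(int);m=((g.max(2)-g.min(2)<14)&(g.max(2)<80)).astype(np.uint8)*255
z=np.zeros_like(m);z[165:240,228:320]=m[165:240,228:320]
z=cv2.morphologyEx(z,cv2.MORPH_CLOSE,np.ones((9,9)))
c=max(cv2.findContours(z,0,2)[0],key=cv2.contourArea);r=cv2.minAreaRect(c);print("rect",r)
P=np.array([onz("top",*p,.014)[:2] for p in cv2.boxPoints(r)]);print(P,P.mean(0))
for i in range(4):
    e=P[(i+1)%4]-P[i];print(np.linalg.norm(e),np.degrees(np.arctan2(e[1],e[0])))
ey=np.array([[232.5,196.25],[305,175],[315.5,207],[242.25,228.75]])
P=np.array([onz("top",*p,.014)[:2] for p in ey]);print("eye",P,P.mean(0))
for i in range(4):
    e=P[(i+1)%4]-P[i];print(np.linalg.norm(e),np.degrees(np.arctan2(e[1],e[0])))
T=lambda x,y,ox,oy:(x/4+ox,y/4+oy)
print("pot rim c",onz("top",*T(219,94,228,165),.174)," rim scene",onz("scene",*T(147,212,200,155),.174))
for p in((207,45),(230,150),(218,97)): print("bar top",onz("top",*T(*p,228,165),.232))
for p in((107,163),(193,207)): print("bar scene",onz("scene",*T(*p,200,155),.232))
# rack
for p in((566,48),(560,198)): print("spindle top ends",onz("top",*T(p[0]-400,p[1],322,155),.075))
for p in((518,392-300+0),(625,530-300)): print("spindle scene",onz("scene",*T(p[0]-400,p[1],130,260),.075))
for p in((443,88),(665,118),(648,215),(440,195)): print("rack corner",onz("top",*T(p[0]-400,p[1],322,155),.078))
# reject & mats in top
for p in((320,311),(347,311),(347,352),(320,352)): print("reject",onz("top",p[0]*.64,p[1]*.64,.078))
hsv=cv2.cvtColor(b,cv2.COLOR_BGR2HSV)
for cx,cy in((174,219),(179,171)):
    # radius from edge profile
    print("mat",onz("top",cx,cy,.006))
for p in((246,342),(298,342),(272,317),(272,369)): print("matedge",onz("top",p[0]*.64,p[1]*.64,.006))
E
```

```text
rect ((273.1825256347656, 201.20225524902344), (32.45182800292969, 74.58990478515625), 73.1416015625)
[[ 0.5433  0.1824]
 [ 0.6283 -0.1076]
 [ 0.5005 -0.1405]
 [ 0.4179  0.146 ]] [0.5225 0.0201]
0.3022171931995626 -73.65963715929091
0.13199723591824492 -165.55896324897915
0.2981770689223049 106.07030815585604
0.13051973242446807 16.19488244575792
eye [[ 0.5443  0.1835]
 [ 0.6277 -0.111 ]
 [ 0.496  -0.148 ]
 [ 0.4132  0.1458]] [0.5203 0.0176]
0.306078975949708 -74.18829350161823
0.13680572325988727 -164.27568941969588
0.30531994430146586 105.73869400331415
0.1364176036002749 16.042962151506824
pot rim c [ 0.5422 -0.0053  0.174 ]  rim scene [0.5404 0.0028 0.174 ]
bar top [0.5748 0.0089 0.232 ]
bar top [ 0.4814 -0.0085  0.232 ]
bar top [0.5283 0.0006 0.232 ]
bar scene [ 0.5136 -0.0088  0.232 ]
bar scene [0.5908 0.0043 0.232 ]
spindle top ends [ 0.6429 -0.3334  0.075 ]
spindle top ends [ 0.4943 -0.3182  0.075 ]
spindle scene [ 0.4968 -0.3102  0.075 ]
spindle scene [ 0.6376 -0.3311  0.075 ]
rack corner [ 0.6037 -0.2097  0.078 ]
rack corner [ 0.571  -0.4249  0.078 ]
rack corner [ 0.476  -0.4013  0.078 ]
rack corner [ 0.4984 -0.2016  0.078 ]
reject [0.5236 0.2876 0.078 ]
reject [0.5227 0.2211 0.078 ]
reject [0.4214 0.2214 0.078 ]
reject [0.4224 0.2871 0.078 ]
mat [0.4567 0.418  0.006 ]
mat [0.6532 0.4013 0.006 ]
matedge [0.4581 0.4842 0.006 ]
matedge [0.4563 0.3512 0.006 ]
matedge [0.5219 0.4189 0.006 ]
matedge [0.3883 0.4165 0.006 ]
```

Call:
send_rows --targets '[{"z":-4,"az":0.09,"claw":0},{"z":-4,"az":0.087,"claw":0},{"x":2.7,"y":-2.94,"claw":0},{"x":2.7,"y":-2.94,"claw":0},{"x":2.7,"y":-2.94,"claw":0}]'

```text
validation failed for argument at $.ta...
```

Call:
send_rows --targets '[{"x":2.7,"y":-2.94,"claw":0},{"x":2.7,"y":-2.94,"claw":0},{"x":2.7,"y":-2.94,"claw":0},{"x":2.7,"y":-2.94,"claw":0},{"x":2.7,"y":-2.94,"claw":0}]'

```text
validation failed for argument at $.ta...
```

Call:
send_rows --targets '[{"x":2.7,"y":-2.94,"claw":0},{"x":2.7,"y":-2.94,"claw":0},{"x":2.7,"y":-2.94,"claw":0},{"claw":0},{"claw":0}]'

```text
validation failed for argument at $.ta...
```

Call:
send_rows --targets '[{"x":0,"y":0,"z":-4,"ax":0,"ay":0,"az":0.09,"claw":0},{"x":0,"y":0,"z":-4,"ax":0,"ay":0,"az":0.087,"claw":0},{"x":2.7,"y":-2.94,"z":0,"ax":0,"ay":0,"az":0,"claw":0},{"x":2.7,"y":-2.94,"z":0,"ax":0,"ay":0,"az":0,"claw":0},{"x":2.7,"y":-2.94,"z":0,"ax":0,"ay":0,"az":0,"claw":0}]'

```text
time: 0.52
ee_pos: [0.2628, -0.438, 0.319]
tool_rot: [0.996, 0.086, 0.0, 0.0]
contact_force: [1.5, 0.2, -0.1]
grip_width: 0.088
```

Call:
send_rows --targets '[{"x":2.7,"y":-2.94,"z":0,"ax":0,"ay":0,"az":0,"claw":0},{"x":2.7,"y":-2.94,"z":0,"ax":0,"ay":0,"az":0,"claw":0},{"x":2.7,"y":-2.94,"z":0,"ax":0,"ay":0,"az":0,"claw":0},{"x":2.7,"y":-2.94,"z":0,"ax":0,"ay":0,"az":0,"claw":0},{"x":2.7,"y":-2.94,"z":0,"ax":0,"ay":0,"az":0,"claw":0}]'

```text
time: 0.93
ee_pos: [0.3704, -0.2687, 0.3185]
tool_rot: [0.996, 0.087, -0.0, -0.0]
contact_force: [1.2, -0.4, 1.3]
grip_width: 0.088
```

Call:
send_rows --targets '[{"x":2.7,"y":-2.94,"z":0,"ax":0,"ay":0,"az":0,"claw":0},{"x":2.7,"y":-2.94,"z":0,"ax":0,"ay":0,"az":0,"claw":0},{"x":2.7,"y":-2.94,"z":0,"ax":0,"ay":0,"az":0,"claw":0},{"x":2.7,"y":-2.94,"z":0,"ax":0,"ay":0,"az":0,"claw":0},{"x":0,"y":0,"z":0,"ax":0,"ay":0,"az":0,"claw":0}]'

```text
time: 1.35
ee_pos: [0.4581, -0.1302, 0.3186]
tool_rot: [0.996, 0.091, 0.001, -0.001]
contact_force: [-0.3, 0.5, 0.6]
grip_width: 0.0879
```

```bash
cat >> h.py <<'E'
np.set_printoptions(precision=4,suppress=True)
def yaw():
    return np.degrees(R.from_quat(arm.read_state()["tool_rot"]).as_matrix()[:2,0]) and 0
def st():
    s=arm.read_state();M=R.from_quat(s["tool_rot"]).as_matrix()
    psi=np.degrees(np.arctan2(M[1,0],M[0,0]));print("t",s["time"],"tcp",s["ee_pos"],"yaw",psi,"tilt",M[:2,2],"w",s["grip_width"],"F",s["contact_force"],"j",s["joints"]);return s,M
def go(p,psi=None):
    "print the tool-axis shift to p (TCP) and the turn to yaw psi (deg)"
    s,M=st();print("shift cm",M.T@(np.array(p)-s["ee_pos"])*100)
    if psi is not None:
        y=np.degrees(np.arctan2(M[1,0],M[0,0]));print("az",-np.radians(psi-y))
def grab(tag):
    for n in("scene","top"): cv2.imwrite(f"pics/{n}{tag}.png",arm.capture(n))
def crops(tag,boxes,W=800):
    "boxes: list of (cam,x0,y0,w,h,scale) side by side"
    t=[cv2.resize(cv2.imread(f"pics/{n}{tag}.png")[y:y+h,x:x+w],(w*s,h*s),interpolation=cv2.INTER_CUBIC) for n,x,y,w,h,s in boxes]
    H=max(i.shape[0] for i in t);t=[cv2.copyMakeBorder(i,0,H-i.shape[0],0,2,0) for i in t]
    cv2.imwrite(f"pics/crop{tag}.png",np.hstack(t))
E
sed -i '/^def yaw/,/and 0$/d' h.py
python3 - <<'E'
from h import *
go([.541,-.001,.222],10); grab("1")
crops("1",[("scene",180,130,130,150,3),("top",200,130,130,150,3)])
E
```

```text
t 1.35 tcp [ 0.4581 -0.1302  0.3186] yaw 10.41836167638886 tilt [0.0011 0.0026] w 0.08793416610745876 F [-0.2891  0.5215  0.5699] j [-0.5288 -0.1062  1.7427  0.0028  1.5055  0.86  ]
shift cm [ 10.4775 -11.1851   9.6986]
az 0.007301788717148636
```

View pics/crop1.png

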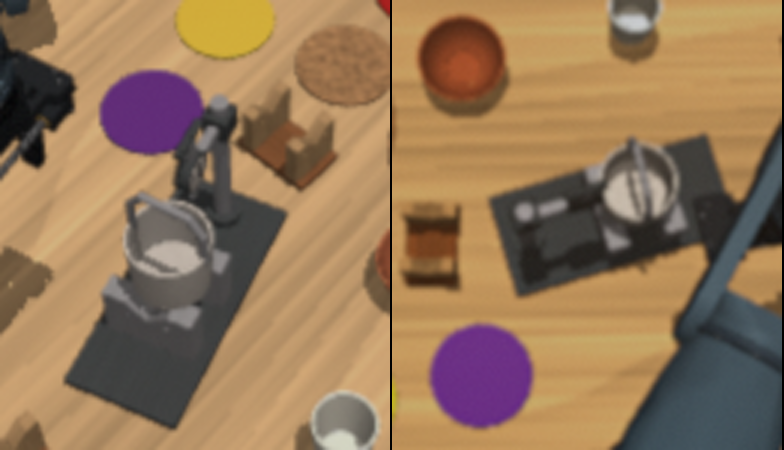

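Call:
send_rows --targets '[{"x":2.6,"y":-2.8,"z":0,"ax":0,"ay":0,"az":0.007,"claw":0},{"x":2.6,"y":-2.8,"z":0,"ax":0,"ay":0,"az":0,"claw":0},{"x":2.6,"y":-2.8,"z":0,"ax":0,"ay":0,"az":0,"claw":0},{"x":2.6,"y":-2.8,"z":0,"ax":0,"ay":0,"az":0,"claw":0},{"x":0,"y":0,"z":0,"ax":0,"ay":0,"az":0,"claw":0}]'

```text
time: 1.87
ee_pos: [0.5412, -0.0052, 0.3182]
tool_rot: [0.996, 0.085, 0.0, -0.001]
contact_force: [-0.2, -0.9, 0.3]
grip_width: 0.0886
```

```bash
python3 - <<'E'
from h import *
go([.541,-.001,.222],10); grab("2")
crops("2",[("scene",180,130,130,150,3),("top",200,130,130,150,3)])
E
```

```text
t 1.8667 tcp [ 0.5412 -0.0052  0.3182] yaw 9.74201824332833 tilt [0.0003 0.002 ] w 0.08856202869209116 F [-0.2478 -0.9454  0.324 ] j [-0.2301  0.0477  1.5933  0.002   1.5007  1.1705]
shift cm [ 0.0458 -0.3954  9.622 ]
az -0.004502631063999493
```

View pics/crop2.png

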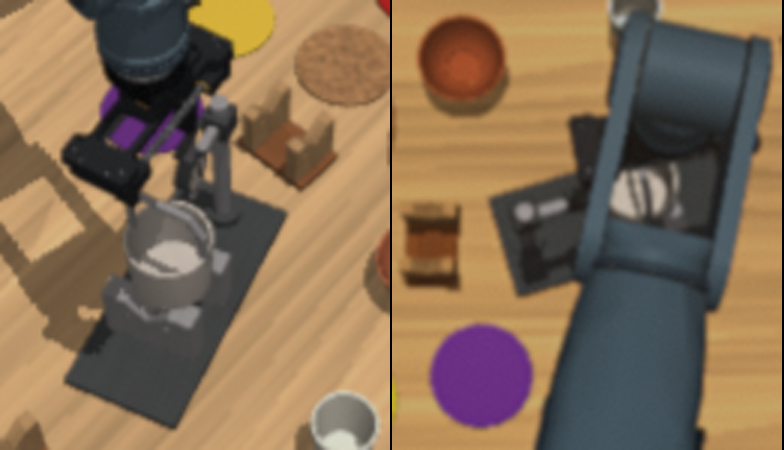

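Call:
send_rows --targets '[{"x":0,"y":-0.3,"z":3.2,"ax":0,"ay":0,"az":0,"claw":0},{"x":0,"y":0,"z":3.2,"ax":0,"ay":0,"az":0,"claw":0},{"x":0,"y":0,"z":2.2,"ax":0,"ay":0,"az":0,"claw":0},{"x":0,"y":0,"z":1.0,"ax":0,"ay":0,"az":0,"claw":0},{"x":0,"y":0,"z":0,"ax":0,"ay":0,"az":0,"claw":0}]'

```text
time: 2.38
ee_pos: [0.5382, -0.0075, 0.2212]
tool_rot: [0.997, 0.082, -0.001, -0.0]
contact_force: [0.3, 0.0, 0.4]
grip_width: 0.0879
```

Call:
send_rows --targets '[{"x":0,"y":0,"z":0,"ax":0,"ay":0,"az":0,"claw":1},{"x":0,"y":0,"z":0,"ax":0,"ay":0,"az":0,"claw":1},{"x":0,"y":0,"z":0,"ax":0,"ay":0,"az":0,"claw":1},{"x":0,"y":0,"z":0,"ax":0,"ay":0,"az":0,"claw":1},{"x":0,"y":0,"z":0,"ax":0,"ay":0,"az":0,"claw":1}]' --grip_force 30

```text
time: 2.8
ee_pos: [0.539, -0.0054, 0.2231]
tool_rot: [0.996, 0.084, 0.0, 0.0]
contact_force: [0.2, 0.8, 0.1]
grip_width: 0.0568
```

Call:
send_rows --targets '[{"x":0,"y":0,"z":0,"ax":0,"ay":0,"az":0,"claw":1},{"x":0,"y":0,"z":0,"ax":0,"ay":0,"az":0,"claw":1},{"x":0,"y":0,"z":0,"ax":0,"ay":0,"az":0,"claw":1},{"x":0,"y":0,"z":0,"ax":0,"ay":0,"az":0,"claw":1},{"x":0,"y":0,"z":0,"ax":0,"ay":0,"az":0,"claw":1}]'

```text
time: 3.22
ee_pos: [0.539, -0.005, 0.2227]
tool_rot: [0.996, 0.084, -0.0, 0.0]
contact_force: [-0.2, -0.2, 0.1]
grip_width: 0.0236
```

Call:
send_rows --targets '[{"x":0,"y":0,"z":0,"ax":0,"ay":0,"az":0,"claw":1},{"x":0,"y":0,"z":0,"ax":0,"ay":0,"az":0,"claw":1},{"x":0,"y":0,"z":0,"ax":0,"ay":0,"az":0,"claw":1},{"x":0,"y":0,"z":0,"ax":0,"ay":0,"az":0,"claw":1},{"x":0,"y":0,"z":-1,"ax":0,"ay":0,"az":0,"claw":1}]'

```text
time: 3.63
ee_pos: [0.5374, -0.0048, 0.2305]
tool_rot: [0.996, 0.084, -0.002, -0.001]
contact_force: [0.8, 0.0, -3.7]
grip_width: 0.0085
```

Call:
send_rows --targets '[{"x":0,"y":0,"z":-2,"ax":0,"ay":0,"az":0,"claw":1},{"x":0,"y":0,"z":-3,"ax":0,"ay":0,"az":0,"claw":1},{"x":0,"y":0,"z":-4,"ax":0,"ay":0,"az":0,"claw":1},{"x":0,"y":0,"z":-4,"ax":0,"ay":0,"az":0,"claw":1},{"x":0,"y":0,"z":-4,"ax":0,"ay":0,"az":0,"claw":1}]'

```text
time: 4.05
ee_pos: [0.5382, -0.005, 0.4046]
tool_rot: [0.996, 0.084, -0.001, -0.0]
contact_force: [0.3, -0.5, -3.2]
grip_width: 0.0091
```

Call:
send_rows --targets '[{"x":0,"y":0,"z":-3,"ax":0,"ay":0,"az":0,"claw":1},{"x":0,"y":0,"z":-1,"ax":0,"ay":0,"az":0,"claw":1},{"x":0,"y":0,"z":0,"ax":0,"ay":0,"az":0,"claw":1},{"x":0,"y":0,"z":0,"ax":0,"ay":0,"az":0,"claw":1},{"x":0,"y":0,"z":0,"ax":0,"ay":0,"az":0,"claw":1}]'

```text
time: 4.47
ee_pos: [0.5381, -0.005, 0.4395]
tool_rot: [0.996, 0.084, -0.002, -0.001]
contact_force: [-0.6, -0.4, -4.2]
grip_width: 0.0093
```

```bash
python3 - <<'E'
from h import *
go([.457,.418,.44]); grab("3")
crops("3",[("scene",190,50,130,200,3),("top",170,130,150,150,2)])
E
```

```text
t 4.4667 tcp [ 0.5381 -0.005   0.4395] yaw 9.609593219081022 tilt [-0.0051  0.0011] w 0.009343320262026668 F [-0.6272 -0.4024 -4.196 ] j [-0.2299  0.0118  1.3955 -0.      1.7395  1.1732]
shift cm [ -0.939  -43.0592   0.0381]
```

View pics/crop3.png

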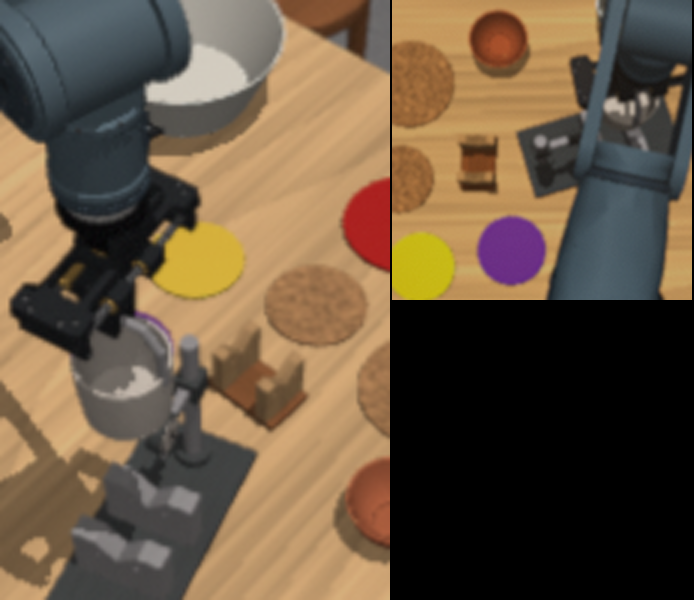

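Call:
send_rows --targets '[{"x":0,"y":-2,"z":0,"ax":0,"ay":0,"az":0,"claw":1},{"x":0,"y":-3,"z":0,"ax":0,"ay":0,"az":0,"claw":1},{"x":0,"y":-3.6,"z":0,"ax":0,"ay":0,"az":0,"claw":1},{"x":0,"y":-3.6,"z":0,"ax":0,"ay":0,"az":0,"claw":1},{"x":0,"y":-3.6,"z":0,"ax":0,"ay":0,"az":0,"claw":1}]'

```text
time: 4.98
ee_pos: [0.5117, 0.1519, 0.4408]
tool_rot: [0.997, 0.083, -0.002, -0.0]
contact_force: [0.3, 0.1, -3.9]
grip_width: 0.0084
```

Call:
send_rows --targets '[{"x":0,"y":-3.6,"z":0,"ax":0,"ay":0,"az":0,"claw":1},{"x":0,"y":-3.6,"z":0,"ax":0,"ay":0,"az":0,"claw":1},{"x":0,"y":-3.6,"z":0,"ax":0,"ay":0,"az":0,"claw":1},{"x":0,"y":-3.6,"z":0,"ax":0,"ay":0,"az":0,"claw":1},{"x":0,"y":-3.6,"z":0,"ax":0,"ay":0,"az":0,"claw":1}]'

```text
time: 5.4
ee_pos: [0.4815, 0.3297, 0.4408]
tool_rot: [0.996, 0.084, -0.001, 0.001]
contact_force: [1.3, -0.0, -3.2]
grip_width: 0.0091
```

Call:
send_rows --targets '[{"x":0,"y":-3.6,"z":0,"ax":0,"ay":0,"az":0,"claw":1},{"x":-0.9,"y":-3,"z":0,"ax":0,"ay":0,"az":0,"claw":1},{"x":0,"y":-2,"z":0,"ax":0,"ay":0,"az":0,"claw":1},{"x":0,"y":0,"z":0,"ax":0,"ay":0,"az":0,"claw":1},{"x":0,"y":0,"z":0,"ax":0,"ay":0,"az":0,"claw":1}]'

```text
time: 5.82
ee_pos: [0.4585, 0.4122, 0.4405]
tool_rot: [0.996, 0.085, -0.001, 0.001]
contact_force: [-0.6, -1.8, -3.4]
grip_width: 0.0089
```

```bash
python3 - <<'E'
from h import *
go([.457,.418,.134],10); grab("4")
crops("4",[("top",120,120,210,150,3)])
E
```

```text
t 5.8167 tcp [0.4585 0.4122 0.4405] yaw 9.743940961768981 tilt [-0.0028 -0.0021] w 0.008919122981561278 F [-0.5612 -1.8141 -3.3989] j [ 0.5402  0.1947  1.1948 -0.0004  1.7556  1.9408]
shift cm [ 0.0477 -0.6496 30.649 ]
az -0.004469073296621316
```

View pics/crop4.png

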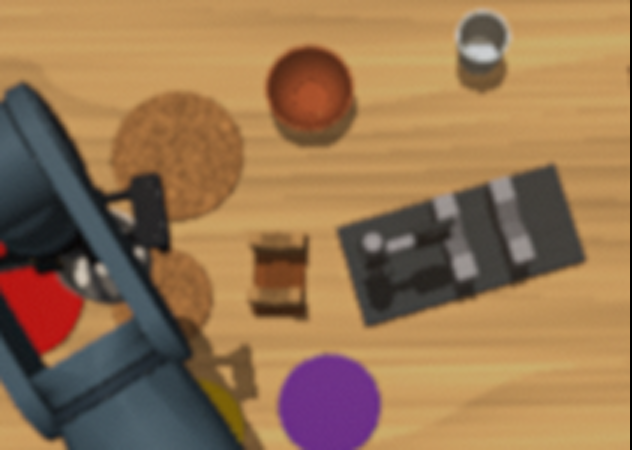

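The view shows the V-blocks bare (tops ≈ crop (445-465,200-275) and (500-525,185-260)), the pot above the small cork mat. Lower the pot, and measure the fixture from this picture.

Call:
send_rows --targets '[{"x":0,"y":-0.6,"z":3,"ax":0,"ay":0,"az":0,"claw":1},{"x":0,"y":0,"z":4,"ax":0,"ay":0,"az":0,"claw":1},{"x":0,"y":0,"z":4,"ax":0,"ay":0,"az":0,"claw":1},{"x":0,"y":0,"z":4,"ax":0,"ay":0,"az":0,"claw":1},{"x":0,"y":0,"z":4,"ax":0,"ay":0,"az":0,"claw":1}]'

```text
time: 6.33
ee_pos: [0.4587, 0.4156, 0.251]
tool_rot: [0.997, 0.083, 0.0, 0.0]
contact_force: [1.2, 0.2, -3.9]
grip_width: 0.0091
```

Call:
send_rows --targets '[{"x":0,"y":0,"z":4,"ax":0,"ay":0,"az":0,"claw":1},{"x":0,"y":0,"z":3,"ax":0,"ay":0,"az":0,"claw":1},{"x":0,"y":0,"z":2,"ax":0,"ay":0,"az":0,"claw":1},{"x":0,"y":0,"z":1,"ax":0,"ay":0,"az":0,"claw":1},{"x":0,"y":0,"z":0,"ax":0,"ay":0,"az":0,"claw":1}]'

```text
time: 6.75
ee_pos: [0.4574, 0.4153, 0.1498]
tool_rot: [0.997, 0.083, -0.002, 0.001]
contact_force: [-0.8, 0.5, -4.2]
grip_width: 0.009
```

```bash
python3 - <<'E'
from h import *
st()
b=cv2.imread("pics/top4.png");g=b.astype(int)
m=((g.max(2)-g.min(2)<22)&(g.min(2)>85)).astype(np.uint8)*255
z=np.zeros_like(m);z[170:235,262:305]=m[170:235,262:305]
V=[]
for c in cv2.findContours(z,0,1)[0]:
    if cv2.contourArea(c)<4: continue
    mu=c[:,0].astype(float);r=cv2.minAreaRect(c);print(cv2.contourArea(c),r)
T=lambda x,y:(x/3+120,y/3+120)
print("post",onz("top",*T(373,242),.235),"bar",onz("top",*T(401,242),.267))
for p in((434,198),(457,193),(451,270),(477,273-4)): print("A",onz("top",*T(*p),.094))
for p in((490,180),(513,175),(512,262),(535,254)): print("B",onz("top",*T(*p),.094))
E
```

```text
t 6.75 tcp [0.4574 0.4153 0.1498] yaw 9.516245416411566 tilt [-0.0044 -0.003 ] w 0.00896826818609557 F [-0.759   0.4782 -4.1882] j [ 0.5454  0.3658  1.5651 -0.0003  1.216   1.9502]
87.5 ((272.9499816894531, 203.8500518798828), (17.39252281188965, 7.589465618133545), 71.56504821777344)
41.5 ((268.4117736816406, 189.14707946777344), (7.276068687438965, 7.518604278564453), 75.96376037597656)
158.5 ((290.3999938964844, 193.1999969482422), (27.828041076660156, 7.589465141296387), 71.56504821777344)
post [0.4894 0.1339 0.235 ] bar [0.4837 0.1021 0.267 ]
A [0.5684 0.0569 0.094 ]
A [0.5745 0.0273 0.094 ]
A [0.4753 0.0373 0.094 ]
A [0.4761 0.0043 0.094 ]
B [ 0.5909 -0.0154  0.094 ]
B [ 0.597  -0.0451  0.094 ]
B [ 0.4844 -0.0402  0.094 ]
B [ 0.4942 -0.0697  0.094 ]
```

Call:
send_rows --targets '[{"x":0,"y":-0.2,"z":0.8,"ax":0,"ay":0,"az":0,"claw":1},{"x":0,"y":0,"z":0.5,"ax":0,"ay":0,"az":0,"claw":1},{"x":0,"y":0,"z":0.2,"ax":0,"ay":0,"az":0,"claw":1},{"x":0,"y":0,"z":0,"ax":0,"ay":0,"az":0,"claw":1},{"x":0,"y":0,"z":0,"ax":0,"ay":0,"az":0,"claw":1}]'

```text
time: 7.17
ee_pos: [0.4583, 0.4196, 0.1385]
tool_rot: [0.996, 0.084, 0.001, -0.0]
contact_force: [-0.3, -0.3, -4.5]
grip_width: 0.009
```

```bash
python3 - <<'E'
from h import *
st();grab("5")
crops("5",[("scene",210,195,70,75,6),("scene",130,260,90,75,4)])
crops("5",[("scene",205,185,75,80,5),("scene",130,260,85,75,5)])
a=cv2.imread("pics/crop5.png")
crops("5",[("top",255,165,75,80,5),("top",322,155,85,75,5)])
b=cv2.imread("pics/crop5.png");print(a.shape,b.shape)
w=min(a.shape[1],b.shape[1],800);cv2.imwrite("pics/crop5.png",np.vstack([a[:300 if 0 else 400,:w],b[:400,:w]])[:800])
i=cv2.imread("pics/crop5.png");print(i.shape)
cv2.imwrite("pics/crop5.png",cv2.resize(i,None,fx=.75,fy=.75,interpolation=cv2.INTER_AREA))
E
```

```text
t 7.1667 tcp [0.4583 0.4196 0.1385] yaw 9.619030400750272 tilt [0.0011 0.0006] w 0.008951767381247868 F [-0.2857 -0.2801 -4.5198] j [ 0.5506  0.3823  1.5679 -0.      1.1902  1.9535]
(400, 804, 3) (400, 804, 3)
(800, 800, 3)
```

View pics/crop5.png

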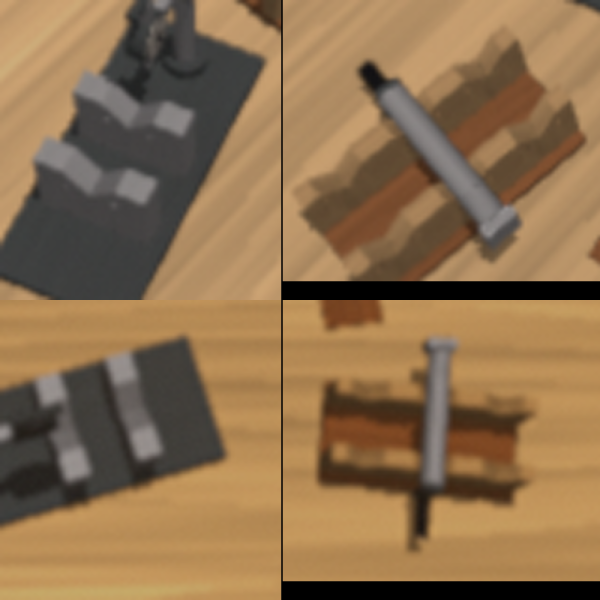

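```bash
python3 - <<'E'
from h import *
s=3.75
S=lambda p:(p[0]/s+205,p[1]/s+185); T=lambda p:(p[0]/s+255,(p[1]-300)/s+165)
S2=lambda p:((p[0]-283)/s+130,p[1]/s+260); T2=lambda p:((p[0]-283)/s+322,(p[1]-300)/s+155)
for n,c,f in(("scene",((88,72),(75,97),(195,113),(188,135)),S),("scene",((50,138),(35,165),(158,180),(150,205)),S),
  ("top",((35,380),(60,373),(62,482),(90,475)),T),("top",((105,360),(130,353),(135,462),(162,455)),T)):
    P=np.array([onz(n,*f(p),.094) for p in c]);d=P[2:].mean(0)-P[:2].mean(0)
    print(n,P.mean(0)[:2],"len",np.linalg.norm(d),"ydir",np.degrees(np.arctan2(d[1],d[0])))
print("crank end of shaft scene",onz("scene",*S2((388,95)),.075),"top",onz("top",*T2((432,488)),.080))
print("square end scene",onz("scene",*S2((498,225)),.080),"top",onz("top",*T2((441,342)),.085))
print("axis pts top",onz("top",*T2((438,400)),.075),onz("top",*T2((433,470)),.075))
print("axis pts scene",onz("scene",*S2((412,128)),.075),onz("scene",*S2((475,200)),.075))
print("sleeve tip top",onz("top",*T2((420,538)),.045))
E
```

```text
scene [0.5279 0.0325] len 0.10846269941116606 ydir 17.849201394540927
scene [ 0.5488 -0.0404] len 0.10746289061182814 ydir 18.02443705532715
top [0.5178 0.032 ] len 0.10876965534387718 ydir -165.89349960926046
top [ 0.5375 -0.0411] len 0.10974893870204327 ydir -165.0732554832165
crank end of shaft scene [ 0.499  -0.3182  0.075 ] top [ 0.4911 -0.3156  0.08  ]
square end scene [ 0.6471 -0.3348  0.08  ] top [ 0.6436 -0.3332  0.085 ]
axis pts top [ 0.5841 -0.329   0.075 ] [ 0.5105 -0.3192  0.075 ]
axis pts scene [ 0.535  -0.3245  0.075 ] [ 0.6171 -0.3322  0.075 ]
sleeve tip top [ 0.4438 -0.3096  0.045 ]
```

Call:
send_rows --targets '[{"x":0,"y":0,"z":0.2,"ax":0,"ay":0,"az":0,"claw":1},{"x":0,"y":0,"z":0.2,"ax":0,"ay":0,"az":0,"claw":1},{"x":0,"y":0,"z":0,"ax":0,"ay":0,"az":0,"claw":1}]'

```text
time: 7.52
ee_pos: [0.4597, 0.4212, 0.1368]
tool_rot: [0.996, 0.084, 0.003, -0.002]
contact_force: [-2.0, 1.8, 7.6]
grip_width: 0.0087
```

Call:
send_rows --targets '[{"x":0,"y":0,"z":0,"ax":0,"ay":0,"az":0,"claw":0},{"x":0,"y":0,"z":0,"ax":0,"ay":0,"az":0,"claw":0},{"x":0,"y":0,"z":0,"ax":0,"ay":0,"az":0,"claw":0},{"x":0,"y":0,"z":0,"ax":0,"ay":0,"az":0,"claw":0},{"x":0,"y":0,"z":0,"ax":0,"ay":0,"az":0,"claw":0}]'

```text
time: 7.93
ee_pos: [0.4578, 0.419, 0.1334]
tool_rot: [0.996, 0.084, -0.0, 0.0]
contact_force: [0.3, -0.3, 0.6]
grip_width: 0.0404
```

Call:
send_rows --targets '[{"x":0,"y":0,"z":-2,"ax":0,"ay":0,"az":0,"claw":0},{"x":0,"y":0,"z":-4,"ax":0,"ay":0,"az":0,"claw":0},{"x":0,"y":0,"z":-4,"ax":0,"ay":0,"az":0,"claw":0},{"x":0,"y":0,"z":-4,"ax":0,"ay":0,"az":0,"claw":0},{"x":0,"y":0,"z":-4,"ax":0,"ay":0,"az":0,"claw":0}]'

```text
time: 8.35
ee_pos: [0.4575, 0.4188, 0.3151]
tool_rot: [0.996, 0.084, -0.0, 0.0]
contact_force: [0.8, 0.5, 0.3]
grip_width: 0.0736
```

```bash
python3 - <<'E'
from h import *
s=3.75
S2=lambda p:((p[0]-283)/s+130,p[1]/s+260); T2=lambda p:((p[0]-283)/s+322,(p[1]-300)/s+155)
for nm,p in(("farR",(508,403)),("farL",(370,388)),("nearR",(490,465)),("nearL",(368,453))): print(nm,onz("top",*T2(p),.078))
for nm,p in(("farR(scene)",(555,112)),("nearR",(500,45)),("near L",(330,185)),("far L",(375,253))): print(nm,onz("scene",*S2(p),.078))
go([.554,-.3255,.2],-6.5)
E
```

```text
farR [ 0.5794 -0.401   0.078 ]
farL [ 0.5972 -0.2581  0.078 ]
nearR [ 0.5144 -0.3777  0.078 ]
nearL [ 0.5287 -0.2522  0.078 ]
farR(scene) [ 0.615  -0.2409  0.078 ]
nearR [ 0.5386 -0.2293  0.078 ]
near L [ 0.5218 -0.398   0.078 ]
far L [ 0.5895 -0.4106  0.078 ]
t 8.35 tcp [0.4575 0.4188 0.3151] yaw 9.601823328294946 tilt [-0.0009 -0.0009] w 0.07357301938425503 F [0.8401 0.498  0.3456] j [ 0.5503  0.2309  1.3943 -0.0003  1.5176  1.9535]
shift cm [-2.8927 74.9881 11.5684]
az 0.28102983265317866
```

Call:
send_rows --targets '[{"x":0,"y":0,"z":0,"ax":0,"ay":0,"az":0.094,"claw":0},{"x":0,"y":0,"z":0,"ax":0,"ay":0,"az":0.094,"claw":0},{"x":0,"y":0,"z":0,"ax":0,"ay":0,"az":0.094,"claw":0},{"x":0.95,"y":3.83,"z":0,"ax":0,"ay":0,"az":0,"claw":0},{"x":0.95,"y":3.83,"z":0,"ax":0,"ay":0,"az":0,"claw":0}]'

```text
time: 8.77
ee_pos: [0.4674, 0.3411, 0.3128]
tool_rot: [0.998, -0.056, -0.001, 0.0]
contact_force: [0.6, -0.4, 0.5]
grip_width: 0.0882
```

Call:
send_rows --targets '[{"x":0.95,"y":3.83,"z":0,"ax":0,"ay":0,"az":0,"claw":0},{"x":0.95,"y":3.83,"z":0,"ax":0,"ay":0,"az":0,"claw":0},{"x":0.95,"y":3.83,"z":0,"ax":0,"ay":0,"az":0,"claw":0},{"x":0.95,"y":3.83,"z":0,"ax":0,"ay":0,"az":0,"claw":0},{"x":0.95,"y":3.83,"z":0,"ax":0,"ay":0,"az":0,"claw":0}]'

```text
time: 9.18
ee_pos: [0.493, 0.1434, 0.3135]
tool_rot: [0.998, -0.057, -0.0, 0.0]
contact_force: [0.2, -0.6, -0.6]
grip_width: 0.0879
```

Call:
send_rows --targets '[{"x":0.95,"y":3.83,"z":0,"ax":0,"ay":0,"az":0,"claw":0},{"x":0.95,"y":3.83,"z":0,"ax":0,"ay":0,"az":0,"claw":0},{"x":0.95,"y":3.83,"z":0,"ax":0,"ay":0,"az":0,"claw":0},{"x":0.95,"y":3.83,"z":0,"ax":0,"ay":0,"az":0,"claw":0},{"x":0.95,"y":3.83,"z":0,"ax":0,"ay":0,"az":0,"claw":0}]'

```text
time: 9.6
ee_pos: [0.5184, -0.0524, 0.3136]
tool_rot: [0.998, -0.057, -0.0, 0.0]
contact_force: [0.4, 0.0, 0.1]
grip_width: 0.0882
```

Call:
send_rows --targets '[{"x":0.95,"y":3.83,"z":0,"ax":0,"ay":0,"az":0,"claw":0},{"x":0.95,"y":3.83,"z":0,"ax":0,"ay":0,"az":0,"claw":0},{"x":0.95,"y":3.83,"z":0,"ax":0,"ay":0,"az":0,"claw":0},{"x":0.95,"y":3.83,"z":0,"ax":0,"ay":0,"az":0,"claw":0},{"x":0.95,"y":3.83,"z":0,"ax":0,"ay":0,"az":0,"claw":0}]'

```text
time: 10.02
ee_pos: [0.5437, -0.2481, 0.3134]
tool_rot: [0.998, -0.057, -0.0, -0.0]
contact_force: [0.6, -0.6, -0.1]
grip_width: 0.0881
```

Call:
send_rows --targets '[{"x":0.95,"y":3.83,"z":0,"ax":0,"ay":0,"az":0,"claw":0},{"x":0.95,"y":3.83,"z":0,"ax":0,"ay":0,"az":0,"claw":0},{"x":0,"y":0,"z":0,"ax":0,"ay":0,"az":0,"claw":0},{"x":0,"y":0,"z":0,"ax":0,"ay":0,"az":0,"claw":0}]'

```text
time: 10.35
ee_pos: [0.5534, -0.3262, 0.3121]
tool_rot: [0.998, -0.059, -0.001, -0.001]
contact_force: [-0.2, 0.2, 0.3]
grip_width: 0.0884
```

```bash
python3 - <<'E'
from h import *
go([.556,-.326,.058],-6.5);grab("6")
E
```

```text
t 10.35 tcp [ 0.5534 -0.3262  0.3121] yaw -6.744018554368767 tilt [-0.0021  0.0016] w 0.08837669245855673 F [-0.2097  0.2114  0.2638] j [-0.7169  0.2836  1.3359 -0.0002  1.5246  0.9716]
shift cm [ 0.3098 -0.0184 25.4136]
az -0.004258927209691785
```

Call:
send_rows --targets '[{"x":0.3,"y":0,"z":4,"ax":0,"ay":0,"az":0,"claw":0},{"x":0,"y":0,"z":4,"ax":0,"ay":0,"az":0,"claw":0},{"x":0,"y":0,"z":4,"ax":0,"ay":0,"az":0,"claw":0},{"x":0,"y":0,"z":4,"ax":0,"ay":0,"az":0,"claw":0},{"x":0,"y":0,"z":3,"ax":0,"ay":0,"az":0,"claw":0}]'

```text
time: 10.87
ee_pos: [0.5565, -0.3215, 0.1209]
tool_rot: [0.998, -0.056, -0.001, -0.001]
contact_force: [0.5, 0.1, 0.7]
grip_width: 0.0879
```

Call:
send_rows --targets '[{"x":0,"y":0,"z":2.4,"ax":0,"ay":0,"az":0,"claw":0},{"x":0,"y":0,"z":2,"ax":0,"ay":0,"az":0,"claw":0},{"x":0,"y":0,"z":1.4,"ax":0,"ay":0,"az":0,"claw":0},{"x":0,"y":0,"z":0.6,"ax":0,"ay":0,"az":0,"claw":0},{"x":0,"y":0,"z":0,"ax":0,"ay":0,"az":0,"claw":0}]'

```text
time: 11.28
ee_pos: [0.557, -0.3231, 0.0588]
tool_rot: [0.998, -0.056, -0.001, -0.001]
contact_force: [-0.6, -1.0, 0.7]
grip_width: 0.0883
```

Call:
send_rows --targets '[{"x":0,"y":0,"z":0,"ax":0,"ay":0,"az":0,"claw":1},{"x":0,"y":0,"z":0,"ax":0,"ay":0,"az":0,"claw":1},{"x":0,"y":0,"z":0,"ax":0,"ay":0,"az":0,"claw":1},{"x":0,"y":0,"z":0,"ax":0,"ay":0,"az":0,"claw":1},{"x":0,"y":0,"z":0,"ax":0,"ay":0,"az":0,"claw":1}]' --grip_force 60

```text
time: 11.7
ee_pos: [0.5577, -0.325, 0.0606]
tool_rot: [0.998, -0.057, 0.001, 0.0]
contact_force: [0.3, 0.4, -0.0]
grip_width: 0.057
```

Call:
send_rows --targets '[{"x":0,"y":0,"z":0,"ax":0,"ay":0,"az":0,"claw":1},{"x":0,"y":0,"z":0,"ax":0,"ay":0,"az":0,"claw":1},{"x":0,"y":0,"z":0,"ax":0,"ay":0,"az":0,"claw":1},{"x":0,"y":0,"z":0,"ax":0,"ay":0,"az":0,"claw":1},{"x":0,"y":0,"z":0,"ax":0,"ay":0,"az":0,"claw":1}]'

```text
time: 12.12
ee_pos: [0.5575, -0.322, 0.0594]
tool_rot: [0.998, -0.057, -0.0, -0.003]
contact_force: [2.9, 18.6, 7.0]
grip_width: 0.0239
```

```bash
python3 - <<'E'
from h import *
st();grab("7")
E
```

```text
t 12.1167 tcp [ 0.5575 -0.322   0.0594] yaw -6.578762028377348 tilt [-0.0003  0.0051] w 0.023877424800544986 F [ 2.9448 18.6059  7.0151] j [-0.7096  0.5316  1.5356  0.0042  1.0779  0.974 ]
```

```bash
python3 - <<'E'
from h import *
D=np.array([[.0477,1.5933,.5412,.3182],[.0118,1.3955,.5381,.4395],[.1947,1.1948,.6166,.4405],[.3658,1.5651,.6178,.1498],[.5316,1.5356,.6438,.0594],[.2836,1.3359,.6424,.3121]])
A=np.c_[np.ones(6),np.zeros(6),np.sin(D[:,0]),np.sin(D[:,0]+D[:,1])];B=np.c_[np.zeros(6),np.ones(6),np.cos(D[:,0]),np.cos(D[:,0]+D[:,1])]
x=np.linalg.lstsq(np.r_[A,B],np.r_[D[:,2],D[:,3]],rcond=None);print("r0,h-d,a,b",x[0],x[1])
for dz in(0,.02,.06,.1,.13,.16,.2,.25,.3,.35):
    u,v=pix("scene",[.538,-.005,.4395+dz]);print(dz,"crop3 px",round((u-190)*3),round((v-50)*3))
E
```

```text
r0,h-d,a,b [0.0193 0.019  0.3348 0.5217] [0.0008]
0 crop3 px 116 321
0.02 crop3 px 114 307
0.06 crop3 px 111 278
0.1 crop3 px 107 246
0.13 crop3 px 104 222
0.16 crop3 px 101 195
0.2 crop3 px 97 159
0.25 crop3 px 91 109
0.3 crop3 px 85 55
0.35 crop3 px 78 -4
```

Call:
send_rows --targets '[{"x":0,"y":0,"z":-0.5,"ax":0,"ay":0,"az":0,"claw":1},{"x":0,"y":0,"z":-1,"ax":0,"ay":0,"az":0,"claw":1},{"x":0,"y":0,"z":-3,"ax":0,"ay":0,"az":0,"claw":1},{"x":0,"y":0,"z":-3.5,"ax":0,"ay":0,"az":0,"claw":1},{"x":0,"y":0,"z":-3.5,"ax":0,"ay":0,"az":0,"claw":1}]'

```text
time: 12.63
ee_pos: [0.556, -0.3239, 0.1744]
tool_rot: [0.998, -0.057, -0.002, -0.001]
contact_force: [2.0, -0.3, -6.6]
grip_width: 0.0225
```

Call:
send_rows --targets '[{"x":0,"y":0,"z":-3.5,"ax":0,"ay":0,"az":0,"claw":1},{"x":0,"y":0,"z":-2,"ax":0,"ay":0,"az":0,"claw":1},{"x":0,"y":0,"z":-1,"ax":0,"ay":0,"az":0,"claw":1},{"x":0,"y":0,"z":0,"ax":0,"ay":0,"az":0,"claw":1},{"x":0,"y":0,"z":0,"ax":0,"ay":0,"az":0,"claw":1}]'

```text
time: 13.05
ee_pos: [0.5567, -0.3243, 0.2385]
tool_rot: [0.998, -0.057, -0.001, -0.0]
contact_force: [0.0, -0.5, -8.5]
grip_width: 0.0223
```

```bash
python3 - <<'E'
from h import *
st();grab("8");crops("8",[("scene",110,180,150,150,3),("top",300,130,110,120,3)])
E
```

```text
t 13.05 tcp [ 0.5567 -0.3243  0.2385] yaw -6.5579817022976705 tilt [-0.0014  0.001 ] w 0.02227504221762605 F [ 0.009  -0.5072 -8.5393] j [-0.7113  0.3336  1.4198 -0.0002  1.3899  0.974 ]
```

View pics/crop8.png

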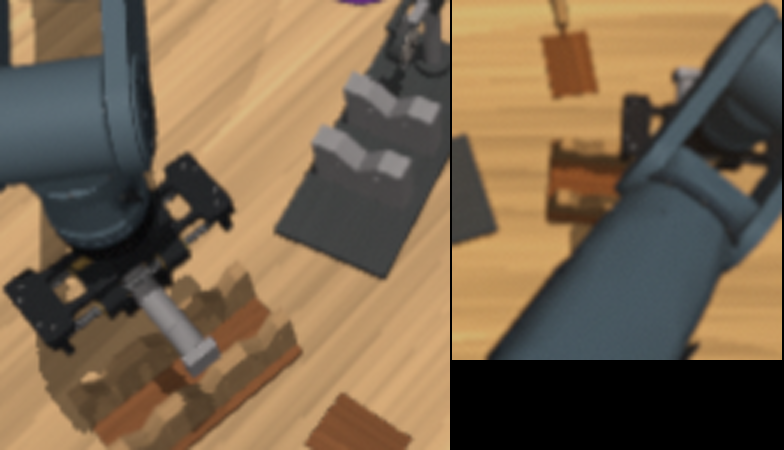

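```bash
python3 - <<'E'
from h import *
s,M=st();p=s["ee_pos"]+M@[0,0,-.0187];ax=M[:,0]
for n,u,v,dz in(("scene",110+206/3,180+358/3,0),("scene",110+203/3,180+350/3,.015),("top",300+(684-452)/3,130+68/3,.015),("top",300+(684-452)/3,130+68/3,0)):
    q=onz(n,u,v,p[2]+dz)-p;print(n,dz,"along",q@ax,"lat",q@M[:,1])
# target transport poses
th=np.radians(106);fx=np.array([np.cos(th),np.sin(th),0]);fy=np.array([-np.sin(th),np.cos(th),0]);O=np.array([.533,-.0045,0])
print("seat",O,"stand-off far",O-.13*fy)
go(O-.13*fy+[0,0,.238],106)
E
```

```text
t 13.15 tcp [ 0.556  -0.3236  0.2366] yaw -6.553771143583292 tilt [-0.004   0.0033] w 0.02261425826122503 F [-0.5724  1.4393 -7.4215] j [-0.7112  0.3355  1.4212 -0.0001  1.3901  0.974 ]
scene 0 along 0.09577749974616098 lat -0.0002567798525415218
scene 0.015 along 0.09438812551256529 lat -0.0011239496871660857
top 0.015 along 0.08876525996739812 lat -0.0062799386108244514
top 0 along 0.09362105053017036 lat -0.0018017817870611683
seat [ 0.533  -0.0045  0.    ] stand-off far [0.658  0.0313 0.    ]
t 13.15 tcp [ 0.556  -0.3236  0.2366] yaw -6.553771143583292 tilt [-0.004   0.0033] w 0.02261425826122503 F [-0.5724  1.4393 -7.4215] j [-0.7112  0.3355  1.4212 -0.0001  1.3901  0.974 ]
shift cm [  6.0749 -36.4287  -0.0638]
az -1.9644338919917117
```

Call:
send_rows --targets '[{"x":0,"y":0,"z":0,"ax":0,"ay":0,"az":-0.08,"claw":1},{"x":0,"y":0,"z":0,"ax":0,"ay":0,"az":-0.12,"claw":1},{"x":0,"y":0,"z":0,"ax":0,"ay":0,"az":-0.12,"claw":1},{"x":0,"y":0,"z":0,"ax":0,"ay":0,"az":-0.12,"claw":1},{"x":0,"y":0,"z":0,"ax":0,"ay":0,"az":-0.12,"claw":1}]'

```text
time: 13.57
ee_pos: [0.5563, -0.3238, 0.2367]
tool_rot: [0.975, 0.224, -0.001, -0.002]
contact_force: [0.1, 0.2, -7.5]
grip_width: 0.0224
```

Call:
send_rows --targets '[{"x":0,"y":0,"z":0,"ax":0,"ay":0,"az":-0.12,"claw":1},{"x":0,"y":0,"z":0,"ax":0,"ay":0,"az":-0.12,"claw":1},{"x":0,"y":0,"z":0,"ax":0,"ay":0,"az":-0.12,"claw":1},{"x":0,"y":0,"z":0,"ax":0,"ay":0,"az":-0.12,"claw":1},{"x":0,"y":0,"z":0,"ax":0,"ay":0,"az":-0.12,"claw":1}]'

```text
time: 13.98
ee_pos: [0.5564, -0.3238, 0.2367]
tool_rot: [0.865, 0.502, -0.001, -0.002]
contact_force: [0.5, 0.9, -6.1]
grip_width: 0.0225
```

Call:
send_rows --targets '[{"x":0,"y":0,"z":0,"ax":0,"ay":0,"az":-0.12,"claw":1},{"x":0,"y":0,"z":0,"ax":0,"ay":0,"az":-0.12,"claw":1},{"x":0,"y":0,"z":0,"ax":0,"ay":0,"az":-0.12,"claw":1},{"x":0,"y":0,"z":0,"ax":0,"ay":0,"az":-0.12,"claw":1},{"x":0,"y":0,"z":0,"ax":0,"ay":0,"az":-0.12,"claw":1}]'

```text
time: 14.4
ee_pos: [0.5563, -0.3238, 0.2367]
tool_rot: [0.678, 0.735, -0.0, -0.002]
contact_force: [-0.4, -1.2, -7.5]
grip_width: 0.0226
```

Call:
send_rows --targets '[{"x":0,"y":0,"z":0,"ax":0,"ay":0,"az":-0.12,"claw":1},{"x":0,"y":0,"z":0,"ax":0,"ay":0,"az":-0.08,"claw":1},{"x":0,"y":0,"z":0,"ax":0,"ay":0,"az":0,"claw":1},{"x":0,"y":0,"z":0,"ax":0,"ay":0,"az":0,"claw":1}]'

```text
time: 14.73
ee_pos: [0.5566, -0.324, 0.2375]
tool_rot: [0.605, 0.797, 0.0, -0.002]
contact_force: [0.0, 0.3, -7.3]
grip_width: 0.0223
```

```bash
cat >> h.py <<'E'
th=np.radians(106);fx=np.array([np.cos(th),np.sin(th),0]);fy=np.array([-np.sin(th),np.cos(th),0]);O=np.array([.533,-.0045,0])
F=lambda x,y,z:O+x*fx+y*fy+np.array([0,0,z])
def inF():
    d=arm.read_state()["ee_pos"]-O;return np.array([d@fx,d@fy,d[2]])
E
python3 - <<'E'
from h import *
go(F(0,-.13,.238),106)
E
```

```text
t 14.7333 tcp [ 0.5566 -0.324   0.2375] yaw 105.59984898219908 tilt [-0.0027  0.0023] w 0.022279067454593068 F [ 0.0056  0.2576 -7.2691] j [-0.7111  0.3352  1.4198 -0.      1.3902 -0.9834]
shift cm [31.5009 19.3185  0.0026]
az -0.00698395276583254
```

Call:
send_rows --targets '[{"x":1.6,"y":1,"z":0,"ax":0,"ay":0,"az":-0.007,"claw":1},{"x":3.15,"y":1.93,"z":0,"ax":0,"ay":0,"az":0,"claw":1},{"x":3.15,"y":1.93,"z":0,"ax":0,"ay":0,"az":0,"claw":1},{"x":3.15,"y":1.93,"z":0,"ax":0,"ay":0,"az":0,"claw":1},{"x":3.15,"y":1.93,"z":0,"ax":0,"ay":0,"az":0,"claw":1}]'

```text
time: 15.15
ee_pos: [0.6015, -0.1624, 0.2387]
tool_rot: [0.602, 0.798, -0.0, -0.001]
contact_force: [1.1, -0.8, -7.7]
grip_width: 0.0225
```

Call:
send_rows --targets '[{"x":3.15,"y":1.93,"z":0,"ax":0,"ay":0,"az":0,"claw":1},{"x":3.15,"y":1.93,"z":0,"ax":0,"ay":0,"az":0,"claw":1},{"x":3.15,"y":1.93,"z":0,"ax":0,"ay":0,"az":0,"claw":1},{"x":3.15,"y":1.93,"z":0,"ax":0,"ay":0,"az":0,"claw":1},{"x":3.15,"y":1.93,"z":0,"ax":0,"ay":0,"az":0,"claw":1}]'

```text
time: 15.57
ee_pos: [0.6504, 0.0161, 0.2387]
tool_rot: [0.602, 0.799, -0.0, -0.001]
contact_force: [0.6, -0.6, -7.5]
grip_width: 0.0225
```

Call:
send_rows --targets '[{"x":1.55,"y":0.9,"z":0,"ax":0,"ay":0,"az":0,"claw":1},{"x":0,"y":0,"z":3,"ax":0,"ay":0,"az":0,"claw":1},{"x":0,"y":0,"z":3.5,"ax":0,"ay":0,"az":0,"claw":1},{"x":0,"y":0,"z":3.5,"ax":0,"ay":0,"az":0,"claw":1},{"x":0,"y":0,"z":2.8,"ax":0,"ay":0,"az":0,"claw":1}]'

```text
time: 15.98
ee_pos: [0.6532, 0.0322, 0.108]
tool_rot: [0.602, 0.799, -0.001, -0.002]
contact_force: [-0.4, -1.1, -8.4]
grip_width: 0.0227
```

Call:
send_rows --targets '[{"x":0,"y":0,"z":0,"ax":0,"ay":0,"az":0,"claw":1},{"x":0,"y":0,"z":0,"ax":0,"ay":0,"az":0,"claw":1}]'

```text
time: 16.15
ee_pos: [0.6529, 0.0318, 0.1092]
tool_rot: [0.601, 0.799, -0.001, -0.003]
contact_force: [1.3, -0.6, -6.6]
grip_width: 0.0224
```

```bash
python3 - <<'E'
from h import *
go(F(0,0,.108),106);print(inF());grab("9");crops("9",[("scene",190,130,130,150,4),("top",215,130,90,120,3)])
E
```

```text
t 16.15 tcp [0.6529 0.0318 0.1092] yaw 106.06317581607185 tilt [-0.0058  0.0008] w 0.022370816459831133 F [ 1.3259 -0.559  -6.6408] j [-0.1324  0.4865  1.4865 -0.      1.1744 -0.4128]
shift cm [ -0.1744 -12.5306   0.1885]
az 0.0011026259980880916
[ 0.0019 -0.1253  0.1092]
```

View pics/crop9.png

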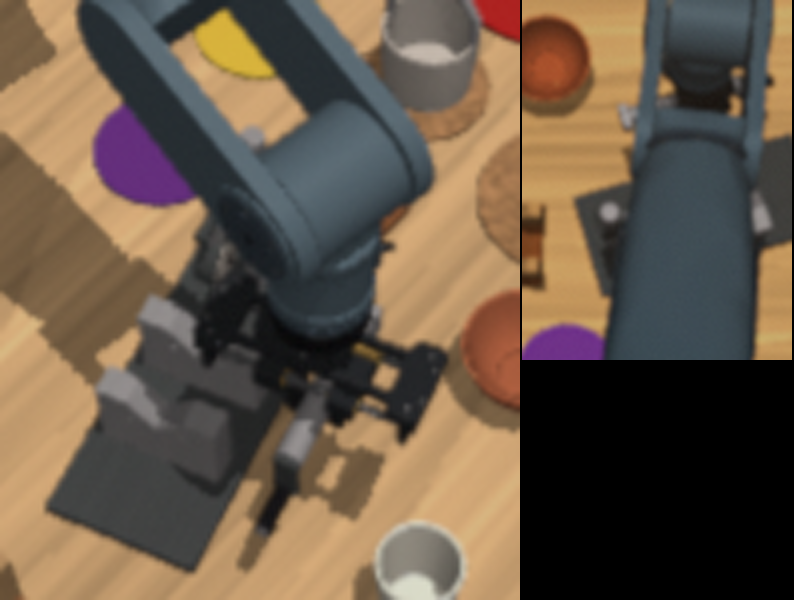

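```bash
python3 - <<'E'
from h import *
for nm,u,v,z in(("arm top outer edge",303,420,.14),("arm/shaft axis outer",293,445,.128),("sleeve far tip",262,532,.098),("blkB Lfront",97,398,.094),("blkB Lback",110,368,.094),("blkA Lback",150,295,.094)):
    q=onz("scene",190+u/4,130+v/4,z)-O;print(nm,q@fx,q@fy)
E
```

```text
arm top outer edge -0.02867375830498975 -0.12563147801261323
arm/shaft axis outer -0.04623931652182407 -0.12493051530578507
sleeve far tip -0.11110728781890246 -0.12773823996374098
blkB Lfront -0.05731857642571612 0.04738084840962798
blkB Lback -0.027818873745371533 0.050954906014969104
blkA Lback 0.04976496876188631 0.05346550763383092
```

Call:
send_rows --targets '[{"x":-0.1,"y":-1.5,"z":0,"ax":0,"ay":0,"az":0,"claw":1},{"x":0,"y":-2.5,"z":0,"ax":0,"ay":0,"az":0,"claw":1},{"x":0,"y":-3,"z":0,"ax":0,"ay":0,"az":0,"claw":1},{"x":0,"y":-2.5,"z":0,"ax":0,"ay":0,"az":0,"claw":1},{"x":0,"y":-2,"z":0,"ax":0,"ay":0,"az":0,"claw":1}]'

```text
time: 16.67
ee_pos: [0.5477, -0.0026, 0.1157]
tool_rot: [0.602, 0.799, 0.003, 0.005]
contact_force: [21.8, -1.1, -10.1]
grip_width: 0.023
```

Call:
send_rows --targets '[{"x":0,"y":-1,"z":0,"ax":0,"ay":0,"az":0,"claw":1},{"x":0,"y":0,"z":0.5,"ax":0,"ay":0,"az":0,"claw":1},{"x":0,"y":0,"z":1,"ax":0,"ay":0,"az":0,"claw":1},{"x":0,"y":0,"z":1,"ax":0,"ay":0,"az":0,"claw":1},{"x":0,"y":0,"z":0,"ax":0,"ay":0,"az":0,"claw":1}]'

```text
time: 17.08
ee_pos: [0.5413, -0.0041, 0.0912]
tool_rot: [0.602, 0.798, 0.005, 0.006]
contact_force: [11.9, 4.2, -4.9]
grip_width: 0.0231
```

Call:
send_rows --targets '[{"x":0,"y":0,"z":0.5,"ax":0,"ay":0,"az":0,"claw":1},{"x":0,"y":0,"z":0.5,"ax":0,"ay":0,"az":0,"claw":1},{"x":0,"y":0,"z":0,"ax":0,"ay":0,"az":0,"claw":1},{"x":0,"y":0,"z":0,"ax":0,"ay":0,"az":0,"claw":1}]'

```text
time: 17.42
ee_pos: [0.5422, -0.0041, 0.0825]
tool_rot: [0.602, 0.798, 0.005, 0.006]
contact_force: [10.9, 6.1, -3.3]
grip_width: 0.023
```

```bash
python3 - <<'E'
from h import *
st();print(inF())
E
```

```text
t 17.4167 tcp [ 0.5422 -0.0041  0.0825] yaw 105.93647828224817 tilt [0.016  0.0001] w 0.022950352368787737 F [10.9334  6.1214 -3.2932] j [-0.2289  0.2953  1.8176  0.0044  1.0131 -0.5094]
[-0.0022 -0.0089  0.0825]
```

```bash
python3 - <<'E'
from h import *
s=arm.read_state();print(s["wrist_torque"]);grab("10");crops("10",[("scene",200,110,100,120,5),("top",225,150,70,90,4)])
E
```

```text
[ 0.9358 -1.3103 -1.0081]
```

View pics/crop10.png

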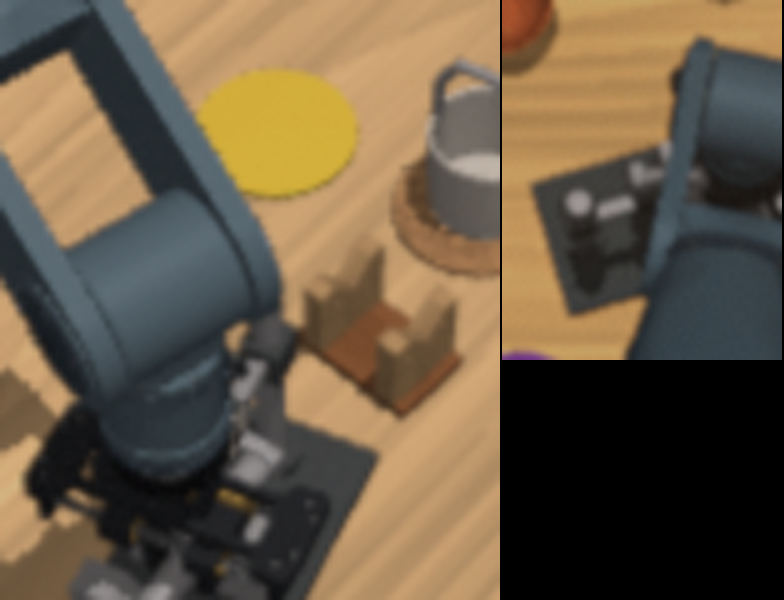

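```bash
python3 - <<'E'
from h import *
def f(nm,n,u,v,z):
    q=onz(n,u,v,z)-O;print(nm,z,"fx",round(q@fx,4),"fy",round(q@fy,4))
for z in(.09,.105,.12,.14): f("square scene","scene",200+257/5,110+455/5,z)
for z in(.09,.105,.12,.14): f("square top","top",225+(645-502)/4,150+172/4,z)
print(tri((200+257/5,110+455/5),(225+(645-502)/4,150+172/4)))
# candidate handle in crop4 and post
for z in(.197,.235,.267): f("dark bar top4","top",120+433/3,120+238/3,z)
for z in(.197,.235,.267): f("light bar top10","top",225+(615-502)/4,150+207/4,z)
print("light bar tri",tri((200+250/5,110+378/5),(225+(615-502)/4,150+207/4)))
b=cv2.imread("pics/scene5.png");cv2.imwrite("pics/ind.png",cv2.resize(b[150:210,215:275],None,fx=9,fy=9,interpolation=cv2.INTER_CUBIC))
for nm,p in(("tip raised",F(.072,0,.159)),("bar mid raised",F(.072,0,.267)),("bar mid low",F(.072,0,.197)),("dial c raised",F(.072,-.01,.211)),("post top",F(.145,0,.235))):
    u,v=pix("scene",p);print(nm,"ind.png",(u-215)*9,(v-150)*9)
E
```

```text
square scene 0.09 fx 0.0957 fy -0.015
square scene 0.105 fx 0.0872 fy -0.0195
square scene 0.12 fx 0.0787 fy -0.024
square scene 0.14 fx 0.0674 fy -0.0301
square top 0.09 fx 0.0713 fy -0.0298
square top 0.105 fx 0.0725 fy -0.0273
square top 0.12 fx 0.0737 fy -0.0248
square top 0.14 fx 0.0753 fy -0.0215
(array([0.5362, 0.0742, 0.1256]), np.float64(0.002303836342528957))
dark bar top4 0.197 fx 0.0744 fy 0.0136
dark bar top4 0.235 fx 0.0776 fy 0.0193
dark bar top4 0.267 fx 0.0802 fy 0.0241
light bar top10 0.197 fx 0.1146 fy 0.0106
light bar top10 0.235 fx 0.1167 fy 0.0163
light bar top10 0.267 fx 0.1185 fy 0.0212
light bar tri (array([0.5011, 0.1048, 0.1489]), np.float64(0.006631635336542882))
tip raised ind.png 257.3593677983135 392.76263422635145
bar mid raised ind.png 243.76377648220483 218.58940885017483
bar mid low ind.png 252.77549787369847 333.9839155878882
dial c raised ind.png 276.3862654876542 321.19521446539187
post top ind.png 337.1713973823174 121.55025634645821
```

View pics/ind.png

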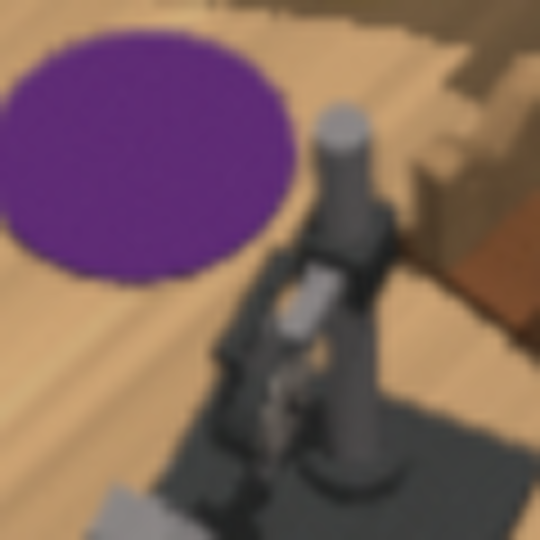

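The indicator's carriage starts part-way down (bar ≈(256,308) in the crop, between the predicted raised (244,219) and lowered (253,334) positions), so its tip barred the way. Backing out, returning the spindle to the rack, and raising the indicator first.

Call:
send_rows --targets '[{"x":0,"y":1,"z":-1,"ax":0,"ay":0,"az":0,"claw":1},{"x":0,"y":1.5,"z":-1.5,"ax":0,"ay":0,"az":0,"claw":1},{"x":0,"y":2,"z":-1.5,"ax":0,"ay":0,"az":0,"claw":1},{"x":0,"y":3,"z":-0.5,"ax":0,"ay":0,"az":0,"claw":1},{"x":0,"y":3,"z":0,"ax":0,"ay":0,"az":0,"claw":1}]'

```text
time: 17.93
ee_pos: [0.6405, 0.0247, 0.1283]
tool_rot: [0.601, 0.799, 0.002, 0.005]
contact_force: [0.9, -0.7, -7.8]
grip_width: 0.0227
```

Call:
send_rows --targets '[{"x":0,"y":2,"z":-3,"ax":0,"ay":0,"az":0,"claw":1},{"x":0,"y":0,"z":-3.5,"ax":0,"ay":0,"az":0,"claw":1},{"x":0,"y":0,"z":-3.5,"ax":0,"ay":0,"az":0,"claw":1},{"x":0,"y":0,"z":-2,"ax":0,"ay":0,"az":0,"claw":1},{"x":0,"y":0,"z":0,"ax":0,"ay":0,"az":0,"claw":1}]'

```text
time: 18.35
ee_pos: [0.6598, 0.0302, 0.2525]
tool_rot: [0.601, 0.799, 0.004, 0.007]
contact_force: [0.8, -0.0, -4.2]
grip_width: 0.0224
```

Call:
send_rows --targets '[{"x":0,"y":0,"z":0,"ax":0,"ay":0,"az":0,"claw":1}]'

```text
time: 18.43
ee_pos: [0.6569, 0.0304, 0.2457]
tool_rot: [0.601, 0.799, 0.002, 0.003]
contact_force: [-0.5, -0.3, -7.9]
grip_width: 0.023
```

```bash
python3 - <<'E'
from h import *
go([.5567,-.3243,.238],106);print(inF(),arm.read_state()["wrist_torque"]);grab("11")
b=cv2.imread("pics/scene11.png");b2=cv2.imread("pics/top11.png")
f=lambda i,x,y,w,h,s:cv2.resize(i[y:y+h,x:x+w],(w*s,h*s),interpolation=cv2.INTER_CUBIC)
cv2.imwrite("pics/c11.png",np.hstack([f(b,205,90,110,120,4),f(b2,225,130,90,120,4)]))
E
```

```text
t 18.4333 tcp [0.6569 0.0304 0.2457] yaw 106.13135522457127 tilt [ 0.0073 -0.001 ] w 0.0230051258125664 F [-0.5202 -0.2835 -7.8943] j [-0.1339  0.3512  1.3822 -0.      1.4008 -0.4155]
shift cm [-31.284  -19.481    0.7322]
az 0.0022925811584651435
[-0.0006 -0.1287  0.2457] [-0.0981 -0.0515 -0.0062]
```

View pics/c11.png

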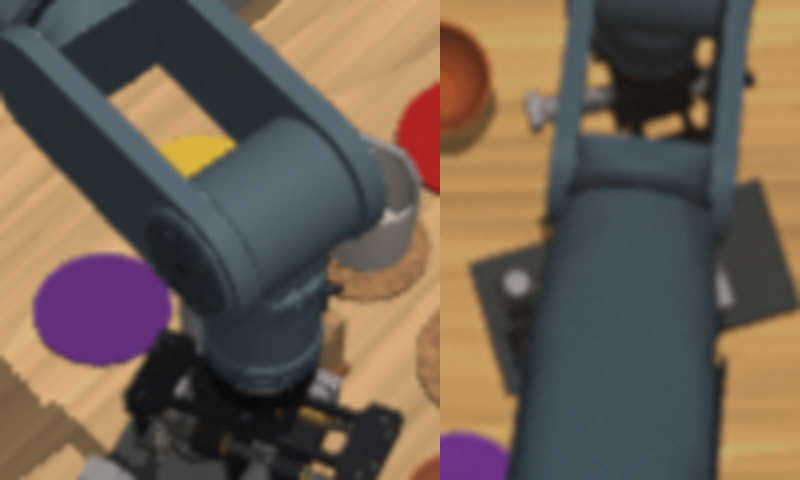

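```bash
python3 - <<'E'
from h import *
s,M=st();p=s["ee_pos"]+M@[0,0,-.0187]
for L in(.04,.085,.096):print(L,[round(v,1) for v in pix("top",p+L*M[:,0])])
print("seen end (248.75,157.5)->left edge ~", 225+(527-440)/4, "shaft at (265,155.75)")
q=onz("top",225+(535-440)/4,157.5,p[2]+.01)-p;print(q@M[:,0],q@M[:,1])
q=onz("top",225+(600-440)/4,130+103/4,p[2]+.01)-p;print(q@M[:,0],q@M[:,1])
E
```

```text
t 18.5333 tcp [0.6543 0.0306 0.2408] yaw 106.13177055634854 tilt [-0.0014  0.0002] w 0.022617613083517635 F [-0.9019 -0.0668 -7.2272] j [-0.1341  0.3553  1.3869 -0.      1.4008 -0.4156]
0.04 [np.float64(262.5), np.float64(155.4)]
0.085 [np.float64(250.0), np.float64(159.1)]
0.096 [np.float64(247.0), np.float64(160.0)]
seen end (248.75,157.5)->left edge ~ 246.75 shaft at (265,155.75)
0.08841135024866525 0.004080259593096684
0.033131296879625544 -0.006213460982570616
```

Call:
send_rows --targets '[{"x":-1.6,"y":-1,"z":0,"ax":0,"ay":0,"az":0,"claw":1},{"x":-3.15,"y":-1.95,"z":0,"ax":0,"ay":0,"az":0,"claw":1},{"x":-3.15,"y":-1.95,"z":0,"ax":0,"ay":0,"az":0,"claw":1},{"x":-3.15,"y":-1.95,"z":0,"ax":0,"ay":0,"az":0,"claw":1},{"x":-3.15,"y":-1.95,"z":0,"ax":0,"ay":0,"az":0,"claw":1}]'

```text
time: 18.95
ee_pos: [0.6082, -0.1311, 0.239]
tool_rot: [0.601, 0.8, -0.001, -0.002]
contact_force: [0.8, -0.2, -8.1]
grip_width: 0.0227
```

Call:
send_rows --targets '[{"x":-3.15,"y":-1.95,"z":0,"ax":0,"ay":0,"az":0,"claw":1},{"x":-3.15,"y":-1.95,"z":0,"ax":0,"ay":0,"az":0,"claw":1},{"x":-3.15,"y":-1.95,"z":0,"ax":0,"ay":0,"az":0,"claw":1},{"x":-3.15,"y":-1.95,"z":0,"ax":0,"ay":0,"az":0,"claw":1},{"x":-3.15,"y":-1.95,"z":0,"ax":0,"ay":0,"az":0,"claw":1}]'

```text
time: 19.37
ee_pos: [0.5585, -0.3096, 0.239]
tool_rot: [0.601, 0.799, 0.0, -0.002]
contact_force: [1.4, -0.7, -7.1]
grip_width: 0.0225
```

Call:
send_rows --targets '[{"x":-1.5,"y":-0.9,"z":0,"ax":0,"ay":0,"az":0.08,"claw":1},{"x":0,"y":0,"z":0,"ax":0,"ay":0,"az":0.12,"claw":1},{"x":0,"y":0,"z":0,"ax":0,"ay":0,"az":0.12,"claw":1},{"x":0,"y":0,"z":0,"ax":0,"ay":0,"az":0.12,"claw":1},{"x":0,"y":0,"z":0,"ax":0,"ay":0,"az":0.12,"claw":1}]'

```text
time: 19.78
ee_pos: [0.5545, -0.3251, 0.2387]
tool_rot: [0.8, 0.599, -0.0, -0.002]
contact_force: [-0.7, -0.1, -6.7]
grip_width: 0.0227
```

Call:
send_rows --targets '[{"x":0,"y":0,"z":0,"ax":0,"ay":0,"az":0.12,"claw":1},{"x":0,"y":0,"z":0,"ax":0,"ay":0,"az":0.12,"claw":1},{"x":0,"y":0,"z":0,"ax":0,"ay":0,"az":0.12,"claw":1},{"x":0,"y":0,"z":0,"ax":0,"ay":0,"az":0.12,"claw":1},{"x":0,"y":0,"z":0,"ax":0,"ay":0,"az":0.12,"claw":1}]'

```text
time: 20.2
ee_pos: [0.5547, -0.3247, 0.2388]
tool_rot: [0.942, 0.337, -0.001, -0.002]
contact_force: [0.4, -0.6, -7.2]
grip_width: 0.0228
```

Call:
send_rows --targets '[{"x":0,"y":0,"z":0,"ax":0,"ay":0,"az":0.12,"claw":1},{"x":0,"y":0,"z":0,"ax":0,"ay":0,"az":0.12,"claw":1},{"x":0,"y":0,"z":0,"ax":0,"ay":0,"az":0.12,"claw":1},{"x":0,"y":0,"z":0,"ax":0,"ay":0,"az":0.12,"claw":1},{"x":0,"y":0,"z":0,"ax":0,"ay":0,"az":0.12,"claw":1}]'

```text
time: 20.62
ee_pos: [0.5547, -0.3247, 0.2387]
tool_rot: [0.999, 0.043, -0.002, -0.002]
contact_force: [-0.2, -0.5, -6.7]
grip_width: 0.0227
```

Call:
send_rows --targets '[{"x":0,"y":0,"z":0,"ax":0,"ay":0,"az":0.12,"claw":1},{"x":0,"y":0,"z":0,"ax":0,"ay":0,"az":0.084,"claw":1},{"x":0,"y":0,"z":0,"ax":0,"ay":0,"az":0,"claw":1},{"x":0,"y":0,"z":0,"ax":0,"ay":0,"az":0,"claw":1}]'

```text
time: 20.95
ee_pos: [0.555, -0.3249, 0.2395]
tool_rot: [0.999, -0.054, -0.001, -0.001]
contact_force: [0.1, -0.3, -7.1]
grip_width: 0.0225
```

```bash
python3 - <<'E'
from h import *
go([.5567,-.323,.063],-6.5);grab("12")
E
```

```text
t 20.95 tcp [ 0.555  -0.3249  0.2395] yaw -6.232157832554795 tilt [-0.0027  0.0024] w 0.022491083238389116 F [ 0.0794 -0.2758 -7.1076] j [-0.7139  0.3316  1.4202  0.0001  1.3935  0.9656]
shift cm [ 0.2014 -0.1746 17.6527]
az 0.004674727697596799
```

Call:
send_rows --targets '[{"x":0.2,"y":-0.2,"z":3,"ax":0,"ay":0,"az":0,"claw":1},{"x":0,"y":0,"z":4,"ax":0,"ay":0,"az":0,"claw":1},{"x":0,"y":0,"z":4,"ax":0,"ay":0,"az":0,"claw":1},{"x":0,"y":0,"z":3,"ax":0,"ay":0,"az":0,"claw":1},{"x":0,"y":0,"z":1.5,"ax":0,"ay":0,"az":0,"claw":1}]'

```text
time: 21.47
ee_pos: [0.5552, -0.3214, 0.0809]
tool_rot: [0.998, -0.055, -0.003, -0.003]
contact_force: [-1.6, 0.9, -9.5]
grip_width: 0.0225
```

Call:
send_rows --targets '[{"x":0,"y":0,"z":1,"ax":0,"ay":0,"az":0,"claw":1},{"x":0,"y":0,"z":0.6,"ax":0,"ay":0,"az":0,"claw":1},{"x":0,"y":0,"z":0.4,"ax":0,"ay":0,"az":0,"claw":1},{"x":0,"y":0,"z":0,"ax":0,"ay":0,"az":0,"claw":1},{"x":0,"y":0,"z":0,"ax":0,"ay":0,"az":0,"claw":1}]'

```text
time: 21.88
ee_pos: [0.5589, -0.3245, 0.0682]
tool_rot: [0.998, -0.055, 0.001, 0.001]
contact_force: [-0.2, -0.3, -6.7]
grip_width: 0.0227
```

```bash
python3 - <<'E'
from h import *
st()
E
```

```text
t 21.8833 tcp [ 0.5589 -0.3245  0.0682] yaw -6.354851316434238 tilt [ 0.0018 -0.0016] w 0.02269791822511509 F [-0.1972 -0.324  -6.6752] j [-0.7094  0.521   1.5306  0.      1.0875  0.9723]
```

Call:
send_rows --targets '[{"x":0,"y":-0.15,"z":0.4,"ax":0,"ay":0,"az":0,"claw":1},{"x":0,"y":0,"z":0.3,"ax":0,"ay":0,"az":0,"claw":1},{"x":0,"y":0,"z":0,"ax":0,"ay":0,"az":0,"claw":1}]'

```text
time: 22.13
ee_pos: [0.5594, -0.3232, 0.0619]
tool_rot: [0.998, -0.055, 0.001, 0.001]
contact_force: [-1.0, 0.8, 1.2]
grip_width: 0.0228
```

Call:
send_rows --targets '[{"x":0,"y":0,"z":0,"ax":0,"ay":0,"az":0,"claw":0},{"x":0,"y":0,"z":0,"ax":0,"ay":0,"az":0,"claw":0},{"x":0,"y":0,"z":0,"ax":0,"ay":0,"az":0,"claw":0},{"x":0,"y":0,"z":0,"ax":0,"ay":0,"az":0,"claw":0},{"x":0,"y":0,"z":0,"ax":0,"ay":0,"az":0,"claw":0}]'

```text
time: 22.55
ee_pos: [0.5584, -0.3225, 0.06]
tool_rot: [0.998, -0.056, 0.0, 0.0]
contact_force: [1.1, 0.3, 0.4]
grip_width: 0.0537
```

Call:
send_rows --targets '[{"x":0,"y":0,"z":0,"ax":0,"ay":0,"az":0,"claw":0},{"x":0,"y":0,"z":-2,"ax":0,"ay":0,"az":0,"claw":0},{"x":0,"y":0,"z":-4,"ax":0,"ay":0,"az":0,"claw":0},{"x":0,"y":0,"z":-4,"ax":0,"ay":0,"az":0,"claw":0},{"x":0,"y":0,"z":-4,"ax":0,"ay":0,"az":0,"claw":0}]'

```text
time: 22.97
ee_pos: [0.5578, -0.3219, 0.2007]
tool_rot: [0.998, -0.056, -0.001, -0.0]
contact_force: [0.6, -0.9, 0.7]
grip_width: 0.0866
```

Call:
send_rows --targets '[{"x":0,"y":0,"z":-4,"ax":0,"ay":0,"az":-0.12,"claw":0},{"x":0,"y":0,"z":-4,"ax":0,"ay":0,"az":-0.12,"claw":0},{"x":0,"y":0,"z":-4,"ax":0,"ay":0,"az":-0.12,"claw":0},{"x":0,"y":0,"z":0,"ax":0,"ay":0,"az":-0.12,"claw":0},{"x":0,"y":0,"z":0,"ax":0,"ay":0,"az":-0.12,"claw":0}]'

```text
time: 23.38
ee_pos: [0.5595, -0.3233, 0.3243]
tool_rot: [0.97, 0.245, 0.002, 0.003]
contact_force: [-0.6, 0.4, -0.4]
grip_width: 0.0883
```

Call:
send_rows --targets '[{"x":0,"y":0,"z":0,"ax":0,"ay":0,"az":-0.12,"claw":0},{"x":0,"y":0,"z":0,"ax":0,"ay":0,"az":-0.12,"claw":0},{"x":0,"y":0,"z":0,"ax":0,"ay":0,"az":-0.12,"claw":0},{"x":0,"y":0,"z":0,"ax":0,"ay":0,"az":-0.12,"claw":0},{"x":0,"y":0,"z":0,"ax":0,"ay":0,"az":-0.12,"claw":0}]'

```text
time: 23.8
ee_pos: [0.5582, -0.3223, 0.3196]
tool_rot: [0.854, 0.52, -0.0, -0.0]
contact_force: [-0.1, 0.3, -0.1]
grip_width: 0.088
```

Call:
send_rows --targets '[{"x":0,"y":0,"z":0,"ax":0,"ay":0,"az":-0.12,"claw":0},{"x":0,"y":0,"z":0,"ax":0,"ay":0,"az":-0.12,"claw":0},{"x":0,"y":0,"z":0,"ax":0,"ay":0,"az":-0.12,"claw":0},{"x":0,"y":0,"z":0,"ax":0,"ay":0,"az":-0.12,"claw":0},{"x":0,"y":0,"z":0,"ax":0,"ay":0,"az":-0.12,"claw":0}]'

```text
time: 24.22
ee_pos: [0.5582, -0.3223, 0.3195]
tool_rot: [0.662, 0.75, 0.0, -0.0]
contact_force: [0.7, 0.5, -0.1]
grip_width: 0.0881
```

Call:
send_rows --targets '[{"x":0,"y":0,"z":0,"ax":0,"ay":0,"az":-0.12,"claw":0},{"x":0,"y":0,"z":0,"ax":0,"ay":0,"az":-0.04,"claw":0},{"x":0,"y":0,"z":0,"ax":0,"ay":0,"az":0,"claw":0}]'

```text
time: 24.47
ee_pos: [0.5582, -0.3223, 0.3196]
tool_rot: [0.602, 0.799, 0.0, -0.0]
contact_force: [-0.6, -0.2, 0.1]
grip_width: 0.0881
```

```bash
python3 - <<'E'
from h import *
go(F(.072,0,.3),106);grab("13")
g=lambda i,x,y,w,h,s:cv2.resize(i[y:y+h,x:x+w],(w*s,h*s),interpolation=cv2.INTER_CUBIC)
a=cv2.imread("pics/scene13.png");b=cv2.imread("pics/top13.png")
# fixture indicator in both, rack in both
cv2.imwrite("pics/c13.png",np.hstack([g(a,225,155,50,66,8),np.vstack([g(a,130,250,95,66,4),g(b,228,165,95,66,4)])]))
for nm,p in(("bar mid raised",F(.072,0,.267)),("bar mid low",F(.072,0,.197)),("tip raised",F(.072,0,.159)),("tip low",F(.072,0,.089))):
    u,v=pix("scene",p);u2,v2=pix("top",p);print(nm,(u-225)*8,(v-155)*8,"top",400+(u2-228)*4,264+(v2-165)*4)
E
```

```text
t 24.4667 tcp [ 0.5582 -0.3223  0.3196] yaw 106.00407870027907 tilt [-0.0001  0.0001] w 0.08808109682572834 F [-0.5855 -0.2109  0.0514] j [-0.7075  0.2833  1.3217  0.      1.5367 -0.9868]
shift cm [38.4461  6.3412  1.964 ]
az 7.118674907172265e-05
bar mid raised 136.67891242862652 154.30169675571096 top 546.2356428952473 371.7108292868684
bar mid low 144.68933144328753 256.8745916336784 top 543.3645682548834 386.11210100056826
tip raised 148.76388248738976 309.1223415345346 top 541.9173616532862 393.37095262950993
tip low 155.81641220550955 399.67403232457013 top 539.4335417519721 405.82871991370007
```

View pics/c13.png

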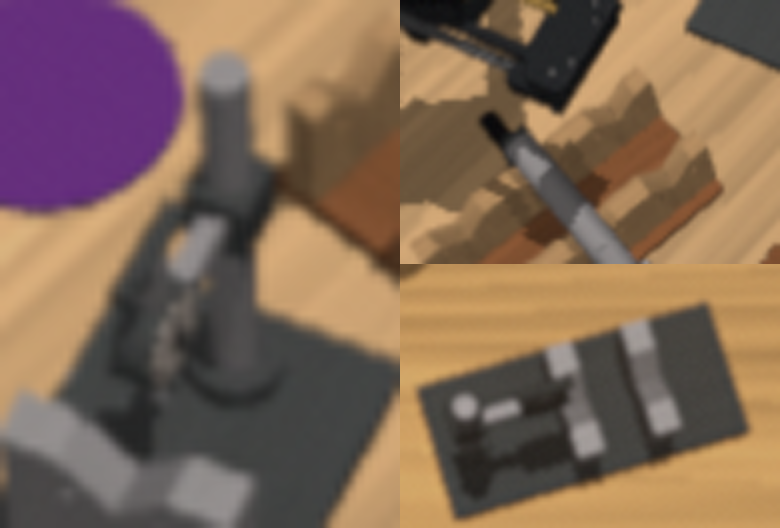

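Call:
send_rows --targets '[{"x":3.85,"y":0.63,"z":0,"ax":0,"ay":0,"az":0,"claw":0},{"x":3.85,"y":0.63,"z":0,"ax":0,"ay":0,"az":0,"claw":0},{"x":3.85,"y":0.63,"z":0,"ax":0,"ay":0,"az":0,"claw":0},{"x":3.85,"y":0.63,"z":0,"ax":0,"ay":0,"az":0,"claw":0},{"x":3.85,"y":0.63,"z":0,"ax":0,"ay":0,"az":0,"claw":0}]'

```text
time: 24.98
ee_pos: [0.5352, -0.127, 0.3197]
tool_rot: [0.603, 0.798, 0.0, 0.0]
contact_force: [0.2, 0.7, 0.5]
grip_width: 0.0883
```

Call:
send_rows --targets '[{"x":3.85,"y":0.63,"z":0,"ax":0,"ay":0,"az":0,"claw":0},{"x":3.85,"y":0.63,"z":0,"ax":0,"ay":0,"az":0,"claw":0},{"x":3.85,"y":0.63,"z":0,"ax":0,"ay":0,"az":0,"claw":0},{"x":3.85,"y":0.63,"z":0,"ax":0,"ay":0,"az":0,"claw":0},{"x":3.8,"y":0.63,"z":0,"ax":0,"ay":0,"az":0,"claw":0}]'

```text
time: 25.4
ee_pos: [0.5127, 0.0665, 0.32]
tool_rot: [0.603, 0.798, 0.0, 0.0]
contact_force: [0.5, 0.1, 0.5]
grip_width: 0.088
```

Call:
send_rows --targets '[{"x":0,"y":0,"z":0,"ax":0,"ay":0,"az":0,"claw":0},{"x":0,"y":0,"z":0,"ax":0,"ay":0,"az":0,"claw":0}]'

```text
time: 25.57
ee_pos: [0.513, 0.0666, 0.32]
tool_rot: [0.601, 0.799, 0.0, 0.0]
contact_force: [-0.2, 0.8, 0.4]
grip_width: 0.0883
```

```bash
python3 - <<'E'
from h import *
go(F(.072,0,.184),106);print(inF())
q=onz("scene",225+145/8,155+252/8,.2)-O;print("bar scene",q@fx,q@fy)
E
```

```text
t 25.5667 tcp [0.513  0.0666 0.32  ] yaw 106.09320138064382 tilt [ 0.0006 -0.0001] w 0.08830658154668512 F [-0.1932  0.841   0.3577] j [-0.1006 -0.0092  1.6477 -0.0001  1.5025 -0.3815]
shift cm [-0.1807 -0.0411 13.5985]
az 0.0016266709596391578
[ 0.0738 -0.0003  0.32  ]
bar scene 0.07239167258681305 -9.52297223755956e-05
```

Call:
send_rows --targets '[{"x":-0.2,"y":-0.3,"z":4,"ax":0,"ay":0,"az":0,"claw":0},{"x":0,"y":0,"z":4,"ax":0,"ay":0,"az":0,"claw":0},{"x":0,"y":0,"z":3,"ax":0,"ay":0,"az":0,"claw":0},{"x":0,"y":0,"z":1.6,"ax":0,"ay":0,"az":0,"claw":0},{"x":0,"y":0,"z":1,"ax":0,"ay":0,"az":0,"claw":0}]'

```text
time: 25.98
ee_pos: [0.5096, 0.0606, 0.1808]
tool_rot: [0.603, 0.797, -0.001, -0.002]
contact_force: [0.5, 0.3, -0.3]
grip_width: 0.0884
```

Call:
send_rows --targets '[{"x":0,"y":0,"z":0,"ax":0,"ay":0,"az":0,"claw":1},{"x":0,"y":0,"z":0,"ax":0,"ay":0,"az":0,"claw":1},{"x":0,"y":0,"z":0,"ax":0,"ay":0,"az":0,"claw":1},{"x":0,"y":0,"z":0,"ax":0,"ay":0,"az":0,"claw":1},{"x":0,"y":0,"z":0,"ax":0,"ay":0,"az":0,"claw":1}]' --grip_force 40

```text
time: 26.4
ee_pos: [0.5119, 0.0618, 0.1852]
tool_rot: [0.602, 0.798, 0.001, 0.001]
contact_force: [0.1, -0.3, 0.2]
grip_width: 0.0572
```

Call:
send_rows --targets '[{"x":0,"y":0,"z":0,"ax":0,"ay":0,"az":0,"claw":1},{"x":0,"y":0,"z":0,"ax":0,"ay":0,"az":0,"claw":1},{"x":0,"y":0,"z":0,"ax":0,"ay":0,"az":0,"claw":1},{"x":0,"y":0,"z":0,"ax":0,"ay":0,"az":0,"claw":1},{"x":0,"y":0,"z":0,"ax":0,"ay":0,"az":0,"claw":1}]'

```text
time: 26.82
ee_pos: [0.511, 0.062, 0.1837]
tool_rot: [0.602, 0.798, 0.0, -0.0]
contact_force: [0.3, 1.1, 0.7]
grip_width: 0.0235
```

Call:
send_rows --targets '[{"x":0,"y":0,"z":0,"ax":0,"ay":0,"az":0,"claw":1},{"x":0,"y":0,"z":0,"ax":0,"ay":0,"az":0,"claw":1}]'

```text
time: 26.98
ee_pos: [0.5141, 0.0629, 0.1842]
tool_rot: [0.603, 0.798, 0.003, 0.003]
contact_force: [8.2, 3.8, -6.2]
grip_width: 0.0114
```

```bash
python3 - <<'E'
from h import *
st();print(inF())
E
```

```text
t 26.9833 tcp [0.5141 0.0629 0.1842] yaw 105.88993101805582 tilt [0.0082 0.0022] w 0.011384707196266419 F [ 8.2462  3.7658 -6.2048] j [-0.1097  0.1048  1.8089  0.0033  1.22   -0.3882]
[ 0.07   -0.0004  0.1842]
```

Call:
send_rows --targets '[{"x":0,"y":0.2,"z":-0.7,"ax":0,"ay":0,"az":0,"claw":1},{"x":0,"y":0,"z":-1.3,"ax":0,"ay":0,"az":0,"claw":1},{"x":0,"y":0,"z":-1.3,"ax":0,"ay":0,"az":0,"claw":1},{"x":0,"y":0,"z":-1.3,"ax":0,"ay":0,"az":0,"claw":1},{"x":0,"y":0,"z":0,"ax":0,"ay":0,"az":0,"claw":1}]'

```text
time: 27.4
ee_pos: [0.5141, 0.0628, 0.231]
tool_rot: [0.602, 0.798, 0.001, 0.001]
contact_force: [1.9, 2.6, 3.4]
grip_width: 0.0113
```

Call:
send_rows --targets '[{"x":0,"y":0,"z":-0.7,"ax":0,"ay":0,"az":0,"claw":1},{"x":0,"y":0,"z":-0.5,"ax":0,"ay":0,"az":0,"claw":1},{"x":0,"y":0,"z":0,"ax":0,"ay":0,"az":0,"claw":1}]'

```text
time: 27.65
ee_pos: [0.5141, 0.0628, 0.2417]
tool_rot: [0.602, 0.798, 0.001, 0.001]
contact_force: [7.2, 2.5, -2.3]
grip_width: 0.0116
```

Call:
send_rows --targets '[{"x":0,"y":0,"z":-0.4,"ax":0,"ay":0,"az":0,"claw":1},{"x":0,"y":0,"z":0,"ax":0,"ay":0,"az":0,"claw":1}]'

```text
time: 27.82
ee_pos: [0.514, 0.0629, 0.2452]
tool_rot: [0.602, 0.798, 0.001, 0.001]
contact_force: [7.5, 2.7, -5.5]
grip_width: 0.0112
```

Call:
send_rows --targets '[{"x":0,"y":0,"z":-0.4,"ax":0,"ay":0,"az":0,"claw":1},{"x":0,"y":0,"z":0,"ax":0,"ay":0,"az":0,"claw":1}]'

```text
time: 27.98
ee_pos: [0.514, 0.0629, 0.249]
tool_rot: [0.602, 0.798, 0.001, 0.001]
contact_force: [8.2, 2.2, -6.0]
grip_width: 0.0113
```

Call:
send_rows --targets '[{"x":0,"y":0,"z":-0.4,"ax":0,"ay":0,"az":0,"claw":1},{"x":0,"y":0,"z":0,"ax":0,"ay":0,"az":0,"claw":1}]'

```text
time: 28.15
ee_pos: [0.5139, 0.0629, 0.2496]
tool_rot: [0.603, 0.798, 0.001, 0.0]
contact_force: [20.4, 3.1, -26.7]
grip_width: 0.0117
```

Call:
send_rows --targets '[{"x":0,"y":0.2,"z":0.35,"ax":0,"ay":0,"az":0,"claw":1},{"x":0,"y":0,"z":0,"ax":0,"ay":0,"az":0,"claw":0},{"x":0,"y":0,"z":0,"ax":0,"ay":0,"az":0,"claw":0},{"x":0,"y":0,"z":0,"ax":0,"ay":0,"az":0,"claw":0},{"x":0,"y":0,"z":0,"ax":0,"ay":0,"az":0,"claw":0}]'

```text
time: 28.57
ee_pos: [0.5149, 0.063, 0.2507]
tool_rot: [0.602, 0.798, 0.0, 0.0]
contact_force: [-0.9, -0.2, -0.1]
grip_width: 0.036
```

Call:
send_rows --targets '[{"x":0,"y":0,"z":0,"ax":0,"ay":0,"az":0,"claw":0},{"x":0,"y":0,"z":-2,"ax":0,"ay":0,"az":0,"claw":0},{"x":0,"y":0,"z":-3,"ax":0,"ay":0,"az":0,"claw":0},{"x":0,"y":0,"z":-2.5,"ax":0,"ay":0,"az":0,"claw":0},{"x":0,"y":0,"z":0,"ax":0,"ay":0,"az":0,"claw":0}]'

```text
time: 28.98
ee_pos: [0.5171, 0.0629, 0.3314]
tool_rot: [0.602, 0.798, 0.002, 0.004]
contact_force: [0.6, 0.1, 0.1]
grip_width: 0.0696
```

Call:
send_rows --targets '[{"x":-3.85,"y":-0.6,"z":0,"ax":0,"ay":0,"az":0,"claw":0},{"x":-3.85,"y":-0.6,"z":0,"ax":0,"ay":0,"az":0,"claw":0},{"x":-3.85,"y":-0.6,"z":0,"ax":0,"ay":0,"az":0,"claw":0},{"x":-3.85,"y":-0.6,"z":0,"ax":0,"ay":0,"az":0,"claw":0},{"x":-3.85,"y":-0.6,"z":0,"ax":0,"ay":0,"az":0,"claw":0}]'

```text
time: 29.4
ee_pos: [0.5386, -0.1319, 0.3251]
tool_rot: [0.602, 0.798, 0.0, 0.0]
contact_force: [1.2, 0.4, 0.9]
grip_width: 0.0881
```

Call:
send_rows --targets '[{"x":-3.85,"y":-0.6,"z":0,"ax":0,"ay":0,"az":0,"claw":0},{"x":-3.85,"y":-0.6,"z":0,"ax":0,"ay":0,"az":0,"claw":0},{"x":-3.85,"y":-0.6,"z":0,"ax":0,"ay":0,"az":0,"claw":0},{"x":-3.85,"y":-0.6,"z":0,"ax":0,"ay":0,"az":0,"claw":0},{"x":-3.85,"y":-0.6,"z":0,"ax":0,"ay":0,"az":0,"claw":0}]'

```text
time: 29.82
ee_pos: [0.5626, -0.3255, 0.3249]
tool_rot: [0.602, 0.798, 0.0, -0.0]
contact_force: [0.2, 0.9, -0.3]
grip_width: 0.0879
```

Call:
send_rows --targets '[{"x":0,"y":0,"z":0,"ax":0,"ay":0,"az":0.12,"claw":0},{"x":0,"y":0,"z":0,"ax":0,"ay":0,"az":0.12,"claw":0},{"x":0,"y":0,"z":0,"ax":0,"ay":0,"az":0.12,"claw":0},{"x":0,"y":0,"z":0,"ax":0,"ay":0,"az":0.12,"claw":0},{"x":0,"y":0,"z":0,"ax":0,"ay":0,"az":0.12,"claw":0}]'

```text
time: 30.23
ee_pos: [0.5626, -0.3238, 0.3246]
tool_rot: [0.813, 0.582, -0.0, -0.0]
contact_force: [-0.7, 0.6, -0.6]
grip_width: 0.0883
```

Call:
send_rows --targets '[{"x":0,"y":0,"z":0,"ax":0,"ay":0,"az":0.12,"claw":0},{"x":0,"y":0,"z":0,"ax":0,"ay":0,"az":0.12,"claw":0},{"x":0,"y":0,"z":0,"ax":0,"ay":0,"az":0.12,"claw":0},{"x":0,"y":0,"z":0,"ax":0,"ay":0,"az":0.12,"claw":0},{"x":0,"y":0,"z":0,"ax":0,"ay":0,"az":0.12,"claw":0}]'

```text
time: 30.65
ee_pos: [0.5627, -0.3235, 0.3248]
tool_rot: [0.949, 0.316, -0.0, -0.0]
contact_force: [0.7, 0.3, -0.1]
grip_width: 0.0879
```

Call:
send_rows --targets '[{"x":0,"y":0,"z":0,"ax":0,"ay":0,"az":0.12,"claw":0},{"x":0,"y":0,"z":0,"ax":0,"ay":0,"az":0.12,"claw":0},{"x":0,"y":0,"z":0,"ax":0,"ay":0,"az":0.12,"claw":0},{"x":0,"y":0,"z":0,"ax":0,"ay":0,"az":0.12,"claw":0},{"x":0,"y":0,"z":0,"ax":0,"ay":0,"az":0.12,"claw":0}]'

```text
time: 31.07
ee_pos: [0.5627, -0.3235, 0.3248]
tool_rot: [1.0, 0.021, -0.0, -0.0]
contact_force: [-0.4, 0.1, 0.8]
grip_width: 0.0884
```

Call:
send_rows --targets '[{"x":0,"y":0,"z":0,"ax":0,"ay":0,"az":0.12,"claw":0},{"x":0,"y":0,"z":0,"ax":0,"ay":0,"az":0.046,"claw":0},{"x":0,"y":0,"z":0,"ax":0,"ay":0,"az":0,"claw":0},{"x":0,"y":0,"z":0,"ax":0,"ay":0,"az":0,"claw":0}]'

```text
time: 31.4
ee_pos: [0.5627, -0.3236, 0.3249]
tool_rot: [0.998, -0.058, -0.0, -0.0]
contact_force: [-0.1, 0.4, 0.4]
grip_width: 0.0879
```

```bash
python3 - <<'E'
from h import *
go([.5578,-.3215,.0595],-6.5);grab("14")
E
```

```text
t 31.4 tcp [ 0.5627 -0.3236  0.3249] yaw -6.613754706314183 tilt [-0.0002  0.0002] w 0.08793644235547908 F [-0.1495  0.4053  0.3921] j [-0.7044  0.2914  1.3013  0.      1.5492  0.9818]
shift cm [-0.501  -0.145  26.5411]
az -0.001985394164821681
```

Call:
send_rows --targets '[{"x":-0.8,"y":-0.15,"z":4,"ax":0,"ay":0,"az":0,"claw":0},{"x":0,"y":0,"z":4,"ax":0,"ay":0,"az":0,"claw":0},{"x":0,"y":0,"z":4,"ax":0,"ay":0,"az":0,"claw":0},{"x":0,"y":0,"z":4,"ax":0,"ay":0,"az":0,"claw":0},{"x":0,"y":0,"z":4,"ax":0,"ay":0,"az":0,"claw":0}]'

```text
time: 31.92
ee_pos: [0.5549, -0.3211, 0.1238]
tool_rot: [0.998, -0.058, 0.0, 0.0]
contact_force: [-0.2, -0.3, -0.2]
grip_width: 0.0879
```

Call:
send_rows --targets '[{"x":0,"y":0,"z":3,"ax":0,"ay":0,"az":0,"claw":0},{"x":0,"y":0,"z":2,"ax":0,"ay":0,"az":0,"claw":0},{"x":0,"y":0,"z":1,"ax":0,"ay":0,"az":0,"claw":0},{"x":0,"y":0,"z":0.5,"ax":0,"ay":0,"az":0,"claw":0.3},{"x":0,"y":0,"z":0,"ax":0,"ay":0,"az":0,"claw":1}]'

```text
time: 32.33
ee_pos: [0.5549, -0.3211, 0.0598]
tool_rot: [0.998, -0.058, -0.0, -0.0]
contact_force: [0.0, -0.1, 0.2]
grip_width: 0.0767
```

Call:
send_rows --targets '[{"x":0,"y":0,"z":0,"ax":0,"ay":0,"az":0,"claw":1},{"x":0,"y":0,"z":0,"ax":0,"ay":0,"az":0,"claw":1},{"x":0,"y":0,"z":0,"ax":0,"ay":0,"az":0,"claw":1},{"x":0,"y":0,"z":0,"ax":0,"ay":0,"az":0,"claw":1},{"x":0,"y":0,"z":0,"ax":0,"ay":0,"az":0,"claw":1}]' --grip_force 60

```text
time: 32.75
ee_pos: [0.5554, -0.3215, 0.0612]
tool_rot: [0.998, -0.059, 0.001, 0.0]
contact_force: [0.6, -0.1, -0.6]
grip_width: 0.0434
```

Call:
send_rows --targets '[{"x":0,"y":0,"z":0,"ax":0,"ay":0,"az":0,"claw":1},{"x":0,"y":0,"z":0,"ax":0,"ay":0,"az":0,"claw":1},{"x":0,"y":0,"z":0,"ax":0,"ay":0,"az":0,"claw":1},{"x":0,"y":0,"z":0,"ax":0,"ay":0,"az":0,"claw":1}]'

```text
time: 33.08
ee_pos: [0.555, -0.3215, 0.0603]
tool_rot: [0.998, -0.059, 0.0, 0.0]
contact_force: [-0.9, -1.4, 0.7]
grip_width: 0.0227
```

```bash
python3 - <<'E'
from h import *
st()
# indicator handle check from the undisturbed picture 14: dark bar location in scene
a=cv2.cvtColor(cv2.imread("pics/scene14.png"),cv2.COLOR_BGR2GRAY)
for z in(.267,.197):
    u,v=pix("scene",F(.072,-.003,z));u,v=int(round(u)),int(round(v));print(z,u,v);print(a[v-3:v+4,u-4:u+5])
E
```

```text
t 33.0833 tcp [ 0.555  -0.3215  0.0603] yaw -6.71781889970694 tilt [-0.     -0.0004] w 0.022732670367436376 F [-0.868  -1.3975  0.6981] j [-0.7096  0.5242  1.545  -0.0003  1.0722  0.9786]
0.267 243 175
[[ 73  72  67  66  67  66  69 106  95]
 [ 72  68  65  67  68  64  84 143 143]
 [ 71  65  65  69  66  73 135 160 152]
 [ 68  66  68  67  61  74 146 155 146]
 [ 66  66  67  65  65  78 125 142 144]
 [ 66  67  65  61  69  77 103 130 139]
 [ 67  67  62  61  69  74  79  98 116]]
0.197 244 187
[[ 58  65  69  72  99 103  79  89 120]
 [ 60  64  66  71 100  98  67  76 131]
 [ 57  62  65  75  94  89  58  80 143]
 [ 56  60  65  92  99  93  74 119 158]
 [ 55  56  59  88  97  96  90 139 164]
 [ 48  50  54  87  97  96  90 114 141]
 [ 41  43  48  79  86  89  80  80  99]]
```

Call:
send_rows --targets '[{"x":0,"y":0,"z":-1,"ax":0,"ay":0,"az":0,"claw":1},{"x":0,"y":0,"z":-3,"ax":0,"ay":0,"az":0,"claw":1},{"x":0,"y":0,"z":-4,"ax":0,"ay":0,"az":0,"claw":1},{"x":0,"y":0,"z":-4,"ax":0,"ay":0,"az":0,"claw":1},{"x":0,"y":0,"z":-4,"ax":0,"ay":0,"az":-0.06,"claw":1}]'

```text
time: 33.5
ee_pos: [0.5537, -0.32, 0.2203]
tool_rot: [1.0, -0.029, -0.002, -0.001]
contact_force: [1.4, -0.4, -6.7]
grip_width: 0.0229
```

Call:
send_rows --targets '[{"x":0,"y":0,"z":-1.8,"ax":0,"ay":0,"az":-0.12,"claw":1},{"x":0,"y":0,"z":0,"ax":0,"ay":0,"az":-0.12,"claw":1},{"x":0,"y":0,"z":0,"ax":0,"ay":0,"az":-0.12,"claw":1},{"x":0,"y":0,"z":0,"ax":0,"ay":0,"az":-0.12,"claw":1},{"x":0,"y":0,"z":0,"ax":0,"ay":0,"az":-0.12,"claw":1}]'

```text
time: 33.92
ee_pos: [0.554, -0.3202, 0.237]
tool_rot: [0.963, 0.271, -0.001, -0.001]
contact_force: [-0.2, -0.4, -7.3]
grip_width: 0.0226
```

Call:
send_rows --targets '[{"x":0,"y":0,"z":0,"ax":0,"ay":0,"az":-0.12,"claw":1},{"x":0,"y":0,"z":0,"ax":0,"ay":0,"az":-0.12,"claw":1},{"x":0,"y":0,"z":0,"ax":0,"ay":0,"az":-0.12,"claw":1},{"x":0,"y":0,"z":0,"ax":0,"ay":0,"az":-0.12,"claw":1},{"x":0,"y":0,"z":0,"ax":0,"ay":0,"az":-0.12,"claw":1}]'

```text
time: 34.33
ee_pos: [0.5541, -0.3202, 0.2368]
tool_rot: [0.839, 0.543, -0.0, -0.002]
contact_force: [-0.4, 0.5, -7.8]
grip_width: 0.0228
```

Call:
send_rows --targets '[{"x":0,"y":0,"z":0,"ax":0,"ay":0,"az":-0.12,"claw":1},{"x":0,"y":0,"z":0,"ax":0,"ay":0,"az":-0.12,"claw":1},{"x":0,"y":0,"z":0,"ax":0,"ay":0,"az":-0.12,"claw":1},{"x":0,"y":0,"z":0,"ax":0,"ay":0,"az":-0.12,"claw":1},{"x":0,"y":0,"z":0,"ax":0,"ay":0,"az":-0.12,"claw":1}]'

```text
time: 34.75
ee_pos: [0.5541, -0.3202, 0.2368]
tool_rot: [0.641, 0.767, 0.0, -0.002]
contact_force: [-0.2, -0.1, -6.7]
grip_width: 0.0225
```

Call:
send_rows --targets '[{"x":0,"y":0,"z":0,"ax":0,"ay":0,"az":-0.108,"claw":1},{"x":1.55,"y":1,"z":0,"ax":0,"ay":0,"az":0,"claw":1},{"x":3.08,"y":1.99,"z":0,"ax":0,"ay":0,"az":0,"claw":1},{"x":3.08,"y":1.99,"z":0,"ax":0,"ay":0,"az":0,"claw":1},{"x":3.08,"y":1.99,"z":0,"ax":0,"ay":0,"az":0,"claw":1}]'

```text
time: 35.17
ee_pos: [0.5912, -0.1966, 0.2369]
tool_rot: [0.602, 0.798, -0.0, -0.002]
contact_force: [1.6, 0.1, -7.3]
grip_width: 0.0225
```

Call:
send_rows --targets '[{"x":3.08,"y":1.99,"z":0,"ax":0,"ay":0,"az":0,"claw":1},{"x":3.08,"y":1.99,"z":0,"ax":0,"ay":0,"az":0,"claw":1},{"x":3.08,"y":1.99,"z":0,"ax":0,"ay":0,"az":0,"claw":1},{"x":3.08,"y":1.99,"z":0,"ax":0,"ay":0,"az":0,"claw":1},{"x":3.08,"y":1.99,"z":0,"ax":0,"ay":0,"az":0,"claw":1}]'

```text
time: 35.58
ee_pos: [0.6443, -0.0206, 0.237]
tool_rot: [0.601, 0.799, -0.001, -0.001]
contact_force: [0.4, -0.0, -7.4]
grip_width: 0.0223
```

Call:
send_rows --targets '[{"x":3.08,"y":1.99,"z":0,"ax":0,"ay":0,"az":0,"claw":1},{"x":1.55,"y":1,"z":0,"ax":0,"ay":0,"az":0,"claw":1},{"x":0,"y":0,"z":0,"ax":0,"ay":0,"az":0,"claw":1},{"x":0,"y":0,"z":0,"ax":0,"ay":0,"az":0,"claw":1}]'

```text
time: 35.92
ee_pos: [0.6601, 0.0317, 0.2368]
tool_rot: [0.6, 0.8, -0.001, -0.001]
contact_force: [-0.1, -0.8, -7.3]
grip_width: 0.0225
```

```bash
python3 - <<'E'
from h import *
go(F(-.003,-.003,.106),106);print(inF());grab("15")
E
```

```text
t 35.9167 tcp [0.6601 0.0317 0.2368] yaw 106.20505752583249 tilt [-0.0033  0.0001] w 0.02246970084299057 F [-0.0949 -0.85   -7.3476] j [-0.1311  0.3724  1.3725 -0.0003  1.4    -0.4139]
shift cm [ -0.2383 -12.8772  13.1194]
az 0.003578928981770223
[-0.0003 -0.1322  0.2368]
```

Call:
send_rows --targets '[{"x":-0.25,"y":0,"z":2.5,"ax":0,"ay":0,"az":0.0035,"claw":1},{"x":0,"y":0,"z":4,"ax":0,"ay":0,"az":0,"claw":1},{"x":0,"y":0,"z":4,"ax":0,"ay":0,"az":0,"claw":1},{"x":0,"y":0,"z":2.5,"ax":0,"ay":0,"az":0,"claw":1},{"x":0,"y":0,"z":0,"ax":0,"ay":0,"az":0,"claw":1}]'

```text
time: 36.43
ee_pos: [0.6561, 0.0265, 0.1002]
tool_rot: [0.604, 0.797, -0.004, -0.006]
contact_force: [-3.0, -0.5, -8.6]
grip_width: 0.0226
```

Call:
send_rows --targets '[{"x":0,"y":-1.5,"z":0,"ax":0,"ay":0,"az":0,"claw":1},{"x":0,"y":-2.5,"z":0,"ax":0,"ay":0,"az":0,"claw":1},{"x":0,"y":-2.5,"z":0,"ax":0,"ay":0,"az":0,"claw":1},{"x":0,"y":-2,"z":0,"ax":0,"ay":0,"az":0,"claw":1},{"x":0,"y":-1.5,"z":0,"ax":0,"ay":0,"az":0,"claw":1}]'

```text
time: 36.85
ee_pos: [0.565, -0.0012, 0.1104]
tool_rot: [0.604, 0.797, 0.0, 0.001]
contact_force: [0.4, 0.0, -7.8]
grip_width: 0.0223
```

Call:
send_rows --targets '[{"x":0,"y":-1.5,"z":0,"ax":0,"ay":0,"az":0,"claw":1},{"x":0,"y":-1.4,"z":0,"ax":0,"ay":0,"az":0,"claw":1},{"x":0,"y":0,"z":0,"ax":0,"ay":0,"az":0,"claw":1},{"x":0,"y":0,"z":0,"ax":0,"ay":0,"az":0,"claw":1}]'

```text
time: 37.18
ee_pos: [0.5388, -0.0088, 0.1105]
tool_rot: [0.604, 0.797, 0.001, 0.002]
contact_force: [0.4, -0.5, -7.2]
grip_width: 0.0224
```

```bash
python3 - <<'E'
from h import *
go(F(-.003,-.003,.068),106);print(inF(),arm.read_state()["wrist_torque"])
E
```

```text
t 37.1833 tcp [ 0.5388 -0.0088  0.1105] yaw 105.73060816256401 tilt [ 0.0033 -0.0008] w 0.022355075280473286 F [ 0.3866 -0.4582 -7.1642] j [-0.2368  0.2528  1.8036  0.      1.0818 -0.5113]
shift cm [ 0.279  -0.1483  4.2448]
az -0.004701774541255337
[-0.0057 -0.0043  0.1105] [-0.1373 -0.1457 -0.0152]
```

Call:
send_rows --targets '[{"x":0.25,"y":-0.15,"z":0.8,"ax":0,"ay":0,"az":-0.0045,"claw":1},{"x":0,"y":0,"z":1.2,"ax":0,"ay":0,"az":0,"claw":1},{"x":0,"y":0,"z":1,"ax":0,"ay":0,"az":0,"claw":1},{"x":0,"y":0,"z":0.5,"ax":0,"ay":0,"az":0,"claw":1},{"x":0,"y":0,"z":0,"ax":0,"ay":0,"az":0,"claw":1}]'

```text
time: 37.6
ee_pos: [0.5339, -0.0053, 0.071]
tool_rot: [0.601, 0.799, -0.001, -0.002]
contact_force: [-1.6, -1.1, -6.1]
grip_width: 0.0222
```

Call:
send_rows --targets '[{"x":0,"y":0,"z":0,"ax":0,"ay":0,"az":0,"claw":1},{"x":0,"y":0,"z":0,"ax":0,"ay":0,"az":0,"claw":1}]'

```text
time: 37.77
ee_pos: [0.5357, -0.0055, 0.0727]
tool_rot: [0.601, 0.799, -0.0, -0.0]
contact_force: [-0.9, 0.1, -5.8]
grip_width: 0.0228
```

```bash
python3 - <<'E'
from h import *
st();print(inF(),arm.read_state()["wrist_torque"])
E
```

```text
t 37.7667 tcp [ 0.5357 -0.0055  0.0727] yaw 106.1101228366139 tilt [-0.0006  0.0002] w 0.022830073327638933 F [-0.9147  0.0841 -5.7613] j [-0.232   0.3086  1.8246  0.0001  1.009  -0.5132]
[-0.0016 -0.0023  0.0727] [-0.1242 -0.0592  0.0491]
```

Call:
send_rows --targets '[{"x":0,"y":0,"z":0.3,"ax":0,"ay":0,"az":0,"claw":1},{"x":0,"y":0,"z":0,"ax":0,"ay":0,"az":0,"claw":1}]'

```text
time: 37.93
ee_pos: [0.5351, -0.0061, 0.0713]
tool_rot: [0.601, 0.799, -0.001, -0.001]
contact_force: [-9.6, -2.3, 7.3]
grip_width: 0.0228
```

Call:
send_rows --targets '[{"x":0,"y":0,"z":0.3,"ax":0,"ay":0,"az":0,"claw":1},{"x":0,"y":0,"z":0,"ax":0,"ay":0,"az":0,"claw":1}]'

```text
time: 38.1
ee_pos: [0.5342, -0.0066, 0.0701]
tool_rot: [0.601, 0.8, -0.002, -0.001]
contact_force: [-22.2, -4.4, 27.1]
grip_width: 0.0226
```

```bash
python3 - <<'E'
from h import *
st();print(inF(),arm.read_state()["wrist_torque"])
E
```

```text
t 38.1 tcp [ 0.5342 -0.0066  0.0701] yaw 106.17166320021173 tilt [-0.0045 -0.002 ] w 0.022572963626820198 F [-22.1832  -4.4235  27.1022] j [-0.2328  0.3126  1.826  -0.0035  1.0069 -0.5132]
[-0.0023 -0.0006  0.0701] [-0.6631  3.1355  0.0176]
```

Call:
send_rows --targets '[{"x":0,"y":-0.35,"z":0,"ax":0,"ay":0,"az":0,"claw":1},{"x":0,"y":0,"z":0,"ax":0,"ay":0,"az":0,"claw":1}]'

```text
time: 38.27
ee_pos: [0.5341, -0.0068, 0.0702]
tool_rot: [0.601, 0.799, 0.001, 0.002]
contact_force: [-6.0, 1.9, 11.2]
grip_width: 0.0226
```

```bash
python3 - <<'E'
from h import *
st();print(inF(),arm.read_state()["wrist_torque"])
E
```

```text
t 38.2667 tcp [ 0.5341 -0.0068  0.0702] yaw 106.09376073114407 tilt [ 0.0044 -0.0005] w 0.022567390736661554 F [-6.0407  1.9203 11.2036] j [-0.2353  0.3071  1.8333  0.0006  0.9968 -0.5166]
[-0.0025 -0.0005  0.0702] [ 0.2004  0.8135 -0.0072]
```

Call:
send_rows --targets '[{"x":0,"y":0,"z":0,"ax":0,"ay":0,"az":0,"claw":0},{"x":0,"y":0,"z":0,"ax":0,"ay":0,"az":0,"claw":0},{"x":0,"y":0,"z":0,"ax":0,"ay":0,"az":0,"claw":0},{"x":0,"y":0,"z":0,"ax":0,"ay":0,"az":0,"claw":0},{"x":0,"y":0,"z":0,"ax":0,"ay":0,"az":0,"claw":0}]'

```text
time: 38.68
ee_pos: [0.5327, -0.0066, 0.0674]
tool_rot: [0.601, 0.799, 0.0, 0.0]
contact_force: [-0.5, 0.0, -0.3]
grip_width: 0.054
```

Call:
send_rows --targets '[{"x":0,"y":0,"z":0,"ax":0,"ay":0,"az":0,"claw":0},{"x":0,"y":0,"z":-2,"ax":0,"ay":0,"az":0,"claw":0},{"x":0,"y":0,"z":-4,"ax":0,"ay":0,"az":0,"claw":0},{"x":0,"y":0,"z":-4,"ax":0,"ay":0,"az":0,"claw":0},{"x":0,"y":0,"z":-4,"ax":0,"ay":0,"az":0,"claw":0}]'

```text
time: 39.1
ee_pos: [0.5316, -0.0065, 0.2083]
tool_rot: [0.601, 0.799, -0.0, -0.001]
contact_force: [0.9, 0.1, 0.1]
grip_width: 0.0868
```

Call:
send_rows --targets '[{"x":0,"y":0,"z":-4,"ax":0,"ay":0,"az":0,"claw":0},{"x":0,"y":0,"z":-4,"ax":0,"ay":0,"az":0,"claw":0},{"x":0,"y":0,"z":-4,"ax":0,"ay":0,"az":0,"claw":0},{"x":0,"y":0,"z":0,"ax":0,"ay":0,"az":0,"claw":0},{"x":0,"y":0,"z":0,"ax":0,"ay":0,"az":0,"claw":0}]'

```text
time: 39.52
ee_pos: [0.5336, -0.0069, 0.3302]
tool_rot: [0.601, 0.799, 0.001, 0.003]
contact_force: [-0.7, 1.0, -1.1]
grip_width: 0.0883
```

```bash
python3 - <<'E'
from h import *
go([.515,.063,.2496],106);print(inF());grab("16")
E
```

```text
t 39.5167 tcp [ 0.5336 -0.0069  0.3302] yaw 106.10190120586039 tilt [ 0.0059 -0.0014] w 0.08830123158331696 F [-0.727   1.0374 -1.0577] j [-0.2354  0.02    1.5984  0.      1.5171 -0.5165]
shift cm [7.2523 0.105  8.0353]
az 0.0017785115540162823
[-0.0024  0.      0.3302]
```

Call:
send_rows --targets '[{"x":3.6,"y":0.1,"z":0,"ax":0,"ay":0,"az":0,"claw":0},{"x":3.65,"y":0,"z":0,"ax":0,"ay":0,"az":0,"claw":0},{"x":0,"y":0,"z":3.5,"ax":0,"ay":0,"az":0,"claw":0},{"x":0,"y":0,"z":3,"ax":0,"ay":0,"az":0,"claw":0},{"x":0,"y":0,"z":1.5,"ax":0,"ay":0,"az":0,"claw":0.4}]'

```text
time: 40.03
ee_pos: [0.5098, 0.0644, 0.2412]
tool_rot: [0.601, 0.8, -0.002, -0.004]
contact_force: [-0.2, 0.6, 0.1]
grip_width: 0.0837
```

Call:
send_rows --targets '[{"x":0,"y":0,"z":0,"ax":0,"ay":0,"az":0,"claw":0.4},{"x":0,"y":0,"z":0,"ax":0,"ay":0,"az":0,"claw":0.4},{"x":0,"y":0,"z":0,"ax":0,"ay":0,"az":0,"claw":0.4}]'

```text
time: 40.28
ee_pos: [0.5133, 0.0632, 0.2474]
tool_rot: [0.601, 0.799, -0.0, -0.0]
contact_force: [0.4, 0.8, 0.3]
grip_width: 0.0635
```

```bash
python3 - <<'E'
from h import *
go([.515,.063,.2496],106);print(inF())
E
```

```text
t 40.2833 tcp [0.5133 0.0632 0.2474] yaw 106.0849945946974 tilt [-0.0003  0.0001] w 0.06349782485035453 F [0.3748 0.8328 0.317 ] j [-0.1073  0.0432  1.7406  0.      1.3581 -0.388 ]
shift cm [-0.0675  0.1553 -0.2229]
az 0.0014834355238678482
[0.0705 0.0003 0.2474]
```

Call:
send_rows --targets '[{"x":0,"y":0.15,"z":-0.2,"ax":0,"ay":0,"az":0,"claw":1},{"x":0,"y":0,"z":0,"ax":0,"ay":0,"az":0,"claw":1},{"x":0,"y":0,"z":0,"ax":0,"ay":0,"az":0,"claw":1},{"x":0,"y":0,"z":0,"ax":0,"ay":0,"az":0,"claw":1},{"x":0,"y":0,"z":0,"ax":0,"ay":0,"az":0,"claw":1}]' --grip_force 40

```text
time: 40.7
ee_pos: [0.5148, 0.0637, 0.2497]
tool_rot: [0.601, 0.799, 0.0, 0.0]
contact_force: [-0.1, 0.3, 0.1]
grip_width: 0.0302
```

Call:
send_rows --targets '[{"x":0,"y":0,"z":0,"ax":0,"ay":0,"az":0,"claw":1},{"x":0,"y":0,"z":0,"ax":0,"ay":0,"az":0,"claw":1},{"x":0,"y":0,"z":0,"ax":0,"ay":0,"az":0,"claw":1},{"x":0,"y":0,"z":0,"ax":0,"ay":0,"az":0,"claw":1}]'

```text
time: 41.03
ee_pos: [0.5139, 0.0636, 0.2491]
tool_rot: [0.601, 0.799, -0.001, -0.001]
contact_force: [-3.7, -1.6, 2.4]
grip_width: 0.0113
```

Call:
send_rows --targets '[{"x":0,"y":0,"z":0.7,"ax":0,"ay":0,"az":0,"claw":1},{"x":0,"y":0,"z":1.3,"ax":0,"ay":0,"az":0,"claw":1},{"x":0,"y":0,"z":1.3,"ax":0,"ay":0,"az":0,"claw":1},{"x":0,"y":0,"z":1.3,"ax":0,"ay":0,"az":0,"claw":1},{"x":0,"y":0,"z":1.2,"ax":0,"ay":0,"az":0,"claw":1}]'

```text
time: 41.45
ee_pos: [0.514, 0.0636, 0.1912]
tool_rot: [0.601, 0.799, -0.001, -0.0]
contact_force: [-6.5, -1.4, 7.3]
grip_width: 0.0118
```

Call:
send_rows --targets '[{"x":0,"y":0,"z":0.4,"ax":0,"ay":0,"az":0,"claw":1},{"x":0,"y":0,"z":0,"ax":0,"ay":0,"az":0,"claw":1}]'

```text
time: 41.62
ee_pos: [0.5139, 0.0636, 0.1859]
tool_rot: [0.601, 0.799, -0.001, -0.001]
contact_force: [0.3, -1.5, -8.8]
grip_width: 0.0117
```

Call:
send_rows --targets '[{"x":0,"y":0,"z":0.4,"ax":0,"ay":0,"az":0,"claw":1},{"x":0,"y":0,"z":0,"ax":0,"ay":0,"az":0,"claw":1}]'

```text
time: 41.78
ee_pos: [0.5139, 0.0636, 0.1829]
tool_rot: [0.601, 0.799, -0.001, -0.001]
contact_force: [-3.0, -2.3, -0.1]
grip_width: 0.0116
```

```bash
python3 - <<'E'
from h import *
st();print(inF())
E
```

```text
t 41.7833 tcp [0.5139 0.0636 0.1829] yaw 106.10123990837141 tilt [-0.0017 -0.0003] w 0.011612743885315576 F [-3.0463 -2.3215 -0.1479] j [-0.106   0.1133  1.8024 -0.0005  1.2276 -0.3869]
[ 0.0707 -0.0005  0.1829]
```

Call:
send_rows --targets '[{"x":0,"y":0,"z":0.4,"ax":0,"ay":0,"az":0,"claw":1},{"x":0,"y":0,"z":0,"ax":0,"ay":0,"az":0,"claw":1}]'

```text
time: 41.95
ee_pos: [0.514, 0.0636, 0.1805]
tool_rot: [0.601, 0.799, -0.001, -0.0]
contact_force: [-10.8, -1.2, 10.0]
grip_width: 0.0117
```

Call:
send_rows --targets '[{"x":0,"y":0,"z":0.3,"ax":0,"ay":0,"az":0,"claw":1},{"x":0,"y":0,"z":0,"ax":0,"ay":0,"az":0,"claw":1}]'

```text
time: 42.12
ee_pos: [0.5141, 0.0636, 0.1804]
tool_rot: [0.601, 0.799, -0.001, -0.0]
contact_force: [-20.7, -2.0, 31.1]
grip_width: 0.0113
```

Call:
send_rows --targets '[{"x":0,"y":0,"z":0.2,"ax":0,"ay":0,"az":0,"claw":1},{"x":0,"y":0,"z":0,"ax":0,"ay":0,"az":0,"claw":1}]'

```text
time: 42.28
ee_pos: [0.5142, 0.0636, 0.1802]
tool_rot: [0.601, 0.799, -0.001, 0.0]
contact_force: [-26.7, -1.4, 44.2]
grip_width: 0.0114
```

Call:
send_rows --targets '[{"x":0,"y":0,"z":-0.6,"ax":0,"ay":0,"az":0,"claw":1},{"x":0,"y":0,"z":0,"ax":0,"ay":0,"az":0,"claw":0},{"x":0,"y":0,"z":0,"ax":0,"ay":0,"az":0,"claw":0},{"x":0,"y":0,"z":0,"ax":0,"ay":0,"az":0,"claw":0},{"x":0,"y":0,"z":0,"ax":0,"ay":0,"az":0,"claw":0}]'

```text
time: 42.7
ee_pos: [0.5149, 0.0639, 0.1801]
tool_rot: [0.601, 0.799, 0.0, 0.0]
contact_force: [0.5, -0.1, 0.2]
grip_width: 0.0361
```

Call:
send_rows --targets '[{"x":0,"y":0,"z":0,"ax":0,"ay":0,"az":0,"claw":0},{"x":0,"y":0,"z":-2,"ax":0,"ay":0,"az":0,"claw":0},{"x":0,"y":0,"z":-4,"ax":0,"ay":0,"az":0,"claw":0},{"x":0,"y":0,"z":-3.5,"ax":0,"ay":0,"az":0,"claw":0},{"x":-4.15,"y":0,"z":0,"ax":0,"ay":0,"az":0,"claw":0}]'

```text
time: 43.12
ee_pos: [0.5287, 0.0282, 0.283]
tool_rot: [0.599, 0.801, 0.004, 0.004]
contact_force: [1.5, -0.2, 0.7]
grip_width: 0.0696
```

Call:
send_rows --targets '[{"x":-4.15,"y":0,"z":0,"ax":0,"ay":0,"az":0,"claw":0},{"x":-4.15,"y":0,"z":0,"ax":0,"ay":0,"az":0,"claw":0},{"x":-4.15,"y":0,"z":0,"ax":0,"ay":0,"az":0,"claw":0},{"x":0,"y":0,"z":0,"ax":0,"ay":0,"az":0,"claw":0},{"x":0,"y":0,"z":0,"ax":0,"ay":0,"az":0,"claw":0}]'

```text
time: 43.53
ee_pos: [0.5607, -0.0977, 0.2745]
tool_rot: [0.603, 0.798, -0.0, -0.001]
contact_force: [-0.2, -0.3, -0.3]
grip_width: 0.0879
```

```bash
python3 - <<'E'
from h import *
go(F(-.095,0,.046),106);print(inF());grab("17")
a=cv2.cvtColor(cv2.imread("pics/scene17.png"),cv2.COLOR_BGR2GRAY)
u,v=pix("scene",F(-.095,0,.055));u,v=int(round(u)),int(round(v));print("sleeve px",u,v);print(a[v-9:v+10,u-9:u+10])
E
```

```text
t 43.5333 tcp [ 0.5607 -0.0977  0.2745] yaw 105.8857393596968 tilt [-0.0009  0.0006] w 0.08788265721607784 F [-0.2319 -0.2841 -0.2509] j [-0.3811  0.1401  1.5805  0.0002  1.422  -0.6584]
shift cm [ 0.2035 -0.0805 22.8469]
az -0.0019942243787277806
[-0.0972 -0.001   0.2745]
sleeve px 223 250
[[41 60 65 65 66 67 67 66 66 65 66 51 37 31 31 32 35 49 65]
 [40 59 63 65 67 67 67 66 56 50 53 45 29 24 28 31 34 41 63]
 [38 47 51 61 64 66 66 63 47 40 37 28 17 15 17 26 32 37 63]
 [38 37 39 48 54 63 63 54 43 36 27 16 13 11 13 25 38 48 65]
 [39 38 38 39 41 49 49 42 39 32 17 13 11 11 15 38 53 61 67]
 [45 41 38 37 38 39 38 37 37 28 14 12 10 13 19 39 50 62 66]
 [58 56 46 41 39 38 36 36 33 20  8 11 11 12 24 35 40 48 54]
 [65 65 60 56 45 40 37 36 26 18 13 12 13 16 30 36 38 39 41]
 [66 66 66 65 59 54 41 31 19 14 11 11 15 30 36 38 38 39 43]
 [66 68 67 67 65 54 39 22 14 11 12 12 22 34 36 38 38 39 53]
 [67 66 68 65 62 47 30 21 15 12 10 16 30 36 37 36 38 42 60]
 [67 67 67 64 55 40 35 40 31 19 13 24 34 38 38 39 40 53 64]
 [68 68 65 55 44 38 38 52 54 39 23 31 36 37 37 37 43 60 66]
 [63 66 62 48 38 38 38 47 52 47 33 35 37 38 38 39 53 63 65]
 [51 52 51 41 38 36 37 38 43 44 38 37 37 38 38 42 61 65 66]
 [40 39 40 38 38 37 38 38 38 40 37 36 38 37 42 54 63 65 65]
 [38 37 37 37 36 38 38 37 38 38 38 37 38 39 52 63 67 66 65]
 [44 39 38 37 37 38 38 38 37 39 36 38 38 42 59 66 66 66 66]
 [46 39 37 37 37 38 39 37 39 39 38 38 38 53 65 66 65 67 67]]
```

Call:
send_rows --targets '[{"x":0.2,"y":-0.1,"z":4,"ax":0,"ay":0,"az":0,"claw":0},{"x":0,"y":0,"z":4,"ax":0,"ay":0,"az":0,"claw":0},{"x":0,"y":0,"z":4,"ax":0,"ay":0,"az":0,"claw":0},{"x":0,"y":0,"z":4,"ax":0,"ay":0,"az":0,"claw":0},{"x":0,"y":0,"z":3,"ax":0,"ay":0,"az":0,"claw":0}]'

```text
time: 44.05
ee_pos: [0.5574, -0.0914, 0.0823]
tool_rot: [0.6, 0.8, -0.0, -0.001]
contact_force: [-0.6, -0.2, -0.1]
grip_width: 0.0881
```

Call:
send_rows --targets '[{"x":0,"y":0,"z":2,"ax":0,"ay":0,"az":0,"claw":0},{"x":0,"y":0,"z":1.2,"ax":0,"ay":0,"az":0,"claw":0},{"x":0,"y":0,"z":0.6,"ax":0,"ay":0,"az":0,"claw":0.4},{"x":0,"y":0,"z":0,"ax":0,"ay":0,"az":0,"claw":0.5},{"x":0,"y":0,"z":0,"ax":0,"ay":0,"az":0,"claw":0.5}]'

```text
time: 44.47
ee_pos: [0.56, -0.0938, 0.0484]
tool_rot: [0.601, 0.799, 0.0, 0.001]
contact_force: [0.3, 0.5, 0.5]
grip_width: 0.0704
```

Call:
send_rows --targets '[{"x":0,"y":0,"z":0,"ax":0,"ay":0,"az":0,"claw":1},{"x":0,"y":0,"z":0,"ax":0,"ay":0,"az":0,"claw":1},{"x":0,"y":0,"z":0,"ax":0,"ay":0,"az":0,"claw":1},{"x":0,"y":0,"z":0,"ax":0,"ay":0,"az":0,"claw":1},{"x":0,"y":0,"z":0,"ax":0,"ay":0,"az":0,"claw":1}]' --grip_force 25

```text
time: 44.88
ee_pos: [0.5594, -0.0943, 0.0477]
tool_rot: [0.601, 0.799, 0.0, 0.0]
contact_force: [-0.8, 0.8, -0.3]
grip_width: 0.0366
```

Call:
send_rows --targets '[{"x":0,"y":0,"z":0,"ax":0,"ay":0,"az":0,"claw":1},{"x":0,"y":0,"z":0,"ax":0,"ay":0,"az":0,"claw":1},{"x":0,"y":0,"z":0,"ax":0,"ay":0,"az":0,"claw":1}]'

```text
time: 45.13
ee_pos: [0.5594, -0.0941, 0.0473]
tool_rot: [0.601, 0.799, 0.0, 0.0]
contact_force: [2.2, 0.5, 0.5]
grip_width: 0.017
```

```bash
python3 - <<'E'
from h import *
st();print(inF());grab("a0")
E
```

```text
t 45.1333 tcp [ 0.5594 -0.0941  0.0473] yaw 106.08901860947516 tilt [0.0007 0.0001] w 0.017010688247798885 F [2.1835 0.4743 0.4654] j [-0.376   0.4088  1.7505  0.0004  0.9817 -0.657 ]
[-0.0934 -0.0007  0.0473]
```

Call:
send_rows --targets '[{"x":0,"y":-0.78,"z":-0.1,"ax":0,"ay":0,"az":0,"claw":1},{"x":0,"y":-0.72,"z":-0.3,"ax":0,"ay":0,"az":0,"claw":1},{"x":0,"y":-0.62,"z":-0.48,"ax":0,"ay":0,"az":0,"claw":1},{"x":0,"y":0,"z":0,"ax":0,"ay":0,"az":0,"claw":1},{"x":0,"y":0,"z":0,"ax":0,"ay":0,"az":0,"claw":1}]'

```text
time: 45.65
ee_pos: [0.538, -0.1002, 0.0565]
tool_rot: [0.601, 0.799, -0.0, -0.0]
contact_force: [-0.3, -0.1, 1.9]
grip_width: 0.0151
```

```bash
python3 -c "
from h import *
st();print(inF());grab('a1')"
```

```text
t 45.65 tcp [ 0.538  -0.1002  0.0565] yaw 106.07601232943122 tilt [-0.0005 -0.0002] w 0.015051565717694313 F [-0.3088 -0.0914  1.9102] j [-0.4009  0.3576  1.7996 -0.0004  0.9848 -0.6812]
[-0.0934  0.0215  0.0565]
```

Call:
send_rows --targets '[{"x":0,"y":-0.48,"z":-0.62,"ax":0,"ay":0,"az":0,"claw":1},{"x":0,"y":-0.3,"z":-0.72,"ax":0,"ay":0,"az":0,"claw":1},{"x":0,"y":-0.1,"z":-0.78,"ax":0,"ay":0,"az":0,"claw":1},{"x":0,"y":0,"z":0,"ax":0,"ay":0,"az":0,"claw":1},{"x":0,"y":0,"z":0,"ax":0,"ay":0,"az":0,"claw":1}]'

```text
time: 46.17
ee_pos: [0.5303, -0.1026, 0.078]
tool_rot: [0.601, 0.799, -0.0, 0.0]
contact_force: [-0.9, 0.2, 1.8]
grip_width: 0.0149
```

```bash
python3 -c "
from h import *
st();print(inF());grab('a2')"
```

```text
t 46.1667 tcp [ 0.5303 -0.1026  0.078 ] yaw 106.11011220611928 tilt [ 0.0005 -0.0006] w 0.014913046042183624 F [-0.873   0.1661  1.7766] j [-0.4108  0.308   1.8122 -0.0004  1.0208 -0.6917]
[-0.0936  0.0296  0.078 ]
```

Tracks well, low force. Continue.

Call:
send_rows --targets '[{"x":0,"y":0.1,"z":-0.78,"ax":0,"ay":0,"az":0,"claw":1},{"x":0,"y":0.3,"z":-0.72,"ax":0,"ay":0,"az":0,"claw":1},{"x":0,"y":0.48,"z":-0.62,"ax":0,"ay":0,"az":0,"claw":1},{"x":0,"y":0,"z":0,"ax":0,"ay":0,"az":0,"claw":1},{"x":0,"y":0,"z":0,"ax":0,"ay":0,"az":0,"claw":1}]'

```text
time: 46.68
ee_pos: [0.5397, -0.1002, 0.0994]
tool_rot: [0.601, 0.799, 0.0, 0.001]
contact_force: [-1.4, -1.6, 1.0]
grip_width: 0.0151
```

```bash
python3 -c "
from h import *
st();print(inF());grab('a3')"
```

```text
t 46.6833 tcp [ 0.5397 -0.1002  0.0994] yaw 106.13147625956928 tilt [ 0.0016 -0.0011] w 0.015100839700699841 F [-1.449  -1.6065  1.0128] j [-0.3997  0.2906  1.7819 -0.0004  1.0672 -0.6811]
[-0.0938  0.02    0.0994]
```

Call:
send_rows --targets '[{"x":0,"y":0.62,"z":-0.48,"ax":0,"ay":0,"az":0,"claw":1},{"x":0,"y":0.72,"z":-0.3,"ax":0,"ay":0,"az":0,"claw":1},{"x":0,"y":0.78,"z":-0.1,"ax":0,"ay":0,"az":0,"claw":1},{"x":0,"y":0,"z":0,"ax":0,"ay":0,"az":0,"claw":1},{"x":0,"y":0,"z":0,"ax":0,"ay":0,"az":0,"claw":1}]'

```text
time: 47.2
ee_pos: [0.5598, -0.0943, 0.1072]
tool_rot: [0.601, 0.799, 0.0, 0.001]
contact_force: [2.2, -0.8, 1.2]
grip_width: 0.0154
```

```bash
python3 -c "
from h import *
st();print(inF());grab('a4')"
```

```text
t 47.2 tcp [ 0.5598 -0.0943  0.1072] yaw 106.11015521557223 tilt [ 0.0014 -0.0005] w 0.015434678996210942 F [ 2.1729 -0.769   1.184 ] j [-0.3759  0.3163  1.7291  0.      1.0947 -0.6571]
[-0.0937 -0.001   0.1072]
```

Call:
send_rows --targets '[{"x":0,"y":0.78,"z":0.1,"ax":0,"ay":0,"az":0,"claw":1},{"x":0,"y":0.72,"z":0.3,"ax":0,"ay":0,"az":0,"claw":1},{"x":0,"y":0.62,"z":0.48,"ax":0,"ay":0,"az":0,"claw":1},{"x":0,"y":0,"z":0,"ax":0,"ay":0,"az":0,"claw":1},{"x":0,"y":0,"z":0,"ax":0,"ay":0,"az":0,"claw":1}]'

```text
time: 47.72
ee_pos: [0.5799, -0.0878, 0.0976]
tool_rot: [0.601, 0.799, 0.0, -0.0]
contact_force: [2.0, -0.3, -0.5]
grip_width: 0.0149
```

```bash
python3 -c "
from h import *
st();print(inF());grab('a5')"
```

```text
t 47.7167 tcp [ 0.5799 -0.0878  0.0976] yaw 106.11716672185682 tilt [-0.      0.0005] w 0.0148582655232689 F [ 2.0132 -0.2861 -0.5335] j [-0.3527  0.3677  1.6825  0.0006  1.0915 -0.6343]
[-0.093  -0.0221  0.0976]
```

Call:
send_rows --targets '[{"x":0,"y":0.48,"z":0.62,"ax":0,"ay":0,"az":0,"claw":1},{"x":0,"y":0.3,"z":0.72,"ax":0,"ay":0,"az":0,"claw":1},{"x":0,"y":0.1,"z":0.78,"ax":0,"ay":0,"az":0,"claw":1},{"x":0,"y":0,"z":0,"ax":0,"ay":0,"az":0,"claw":1},{"x":0,"y":0,"z":0,"ax":0,"ay":0,"az":0,"claw":1}]'

```text
time: 48.23
ee_pos: [0.5872, -0.0855, 0.0759]
tool_rot: [0.601, 0.799, -0.0, -0.001]
contact_force: [-0.7, 0.5, -1.3]
grip_width: 0.0155
```

```bash
python3 -c "
from h import *
st();print(inF());grab('a6')"
```

```text
t 48.2333 tcp [ 0.5872 -0.0855  0.0759] yaw 106.09641930260287 tilt [-0.002   0.0008] w 0.015512506015461381 F [-0.6944  0.4798 -1.3231] j [-0.3445  0.4136  1.6708  0.0001  1.0594 -0.6254]
[-0.0928 -0.0298  0.0759]
```

Call:
send_rows --targets '[{"x":0,"y":-0.1,"z":0.78,"ax":0,"ay":0,"az":0,"claw":1},{"x":0,"y":-0.3,"z":0.72,"ax":0,"ay":0,"az":0,"claw":1},{"x":0,"y":-0.48,"z":0.62,"ax":0,"ay":0,"az":0,"claw":1},{"x":0,"y":0,"z":0,"ax":0,"ay":0,"az":0,"claw":1},{"x":0,"y":0,"z":0,"ax":0,"ay":0,"az":0,"claw":1}]'

```text
time: 48.75
ee_pos: [0.5784, -0.0884, 0.0552]
tool_rot: [0.601, 0.799, -0.0, -0.001]
contact_force: [-2.3, -1.5, -0.7]
grip_width: 0.0149
```

```bash
python3 -c "
from h import *
st();print(inF());grab('a7')"
```

```text
t 48.75 tcp [ 0.5784 -0.0884  0.0552] yaw 106.06890852168841 tilt [-0.0018  0.0003] w 0.014856637800263674 F [-2.2671 -1.5427 -0.708 ] j [-0.3542  0.4299  1.6991 -0.0004  1.0144 -0.6345]
[-0.0932 -0.0205  0.0552]
```

Call:
send_rows --targets '[{"x":0,"y":-0.62,"z":0.48,"ax":0,"ay":0,"az":0,"claw":1},{"x":0,"y":-0.72,"z":0.3,"ax":0,"ay":0,"az":0,"claw":1},{"x":0,"y":-0.78,"z":0.1,"ax":0,"ay":0,"az":0,"claw":1},{"x":0,"y":0,"z":0,"ax":0,"ay":0,"az":0,"claw":1},{"x":0,"y":0,"z":0,"ax":0,"ay":0,"az":0,"claw":1}]'

```text
time: 49.27
ee_pos: [0.5583, -0.0944, 0.0472]
tool_rot: [0.601, 0.799, -0.0, -0.0]
contact_force: [-1.6, -0.7, 1.9]
grip_width: 0.0157
```

```bash
python3 - <<'E'
from h import *
st();print(inF());grab('a8')
u,v=pix("scene",F(.072,-.012,.141));print("dial centre px",u,v)
T=[]
x,y=int(round(u))-13,int(round(v))-13
for k in range(9):
    a=cv2.imread(f"pics/scenea{k}.png")[y:y+26,x:x+26]
    T.append(cv2.copyMakeBorder(cv2.resize(a,(190,190),interpolation=cv2.INTER_CUBIC),4,4,4,4,0,value=(0,255,0)))
g=lambda n:cv2.resize(cv2.imread(n)[y:y+26,x:x+26],(190,190),interpolation=cv2.INTER_CUBIC)
T.append(cv2.copyMakeBorder(g("pics/scene13.png"),4,4,4,4,0,value=(0,0,255)))
T+= [T[0]*0]*2
cv2.imwrite("pics/dial.png",np.vstack([np.hstack(T[i:i+4]) for i in(0,4,8)]))
G=[cv2.cvtColor(cv2.imread(f"pics/scenea{k}.png")[y:y+26,x:x+26],cv2.COLOR_BGR2GRAY).astype(int) for k in range(9)]
for k in range(1,9):print(k,np.abs(G[k]-G[k-1]).max(),np.abs(G[k]-G[0]).mean())
E
```

```text
t 49.2667 tcp [ 0.5583 -0.0944  0.0472] yaw 106.07784185263061 tilt [-0.0009 -0.0001] w 0.015674512733208325 F [-1.5521 -0.7295  1.91  ] j [-0.3768  0.4079  1.752  -0.0005  0.9825 -0.6571]
[-0.0933  0.0005  0.0472]
dial centre px 247.07813756637202 197.88003993032376
1 74 7.298816568047338
2 54 6.773668639053255
3 58 7.699704142011834
4 117 7.387573964497041
5 94 11.251479289940828
6 75 12.270710059171599
7 65 11.899408284023668
8 82 1.349112426035503
```

View pics/dial.png

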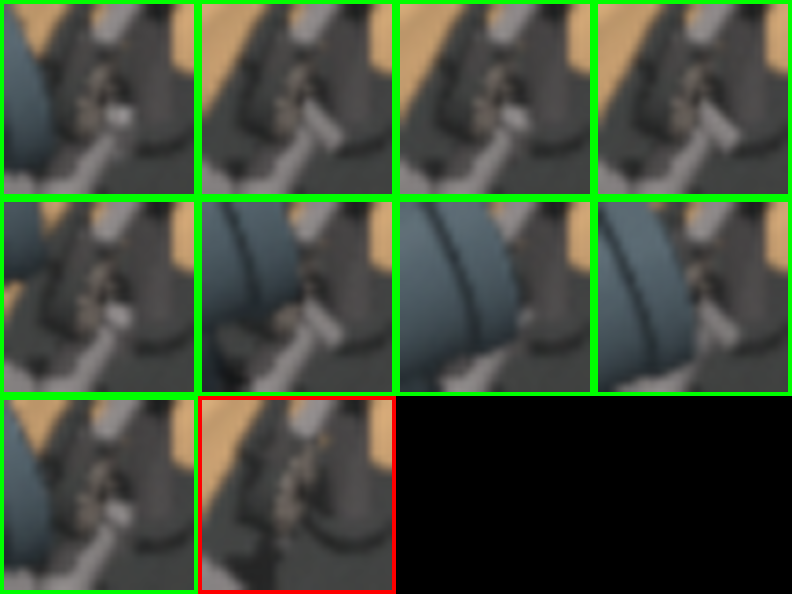

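```bash
python3 - <<'E'
from h import *
# rectify dial face plane (fixture y=-yf), lowered: centre z .141
N=13;yf=.010
xs=np.linspace(-.024,.024,N);zs=np.linspace(.024,-.024,N)
rec=[]
for k in(0,1,2,3,4,8):
    a=cv2.imread(f"pics/scenea{k}.png")
    m=np.array([[pix("scene",F(.072+x,-yf,.141+z)) for x in xs] for z in zs],np.float32)
    rec.append(cv2.remap(a,m[...,0],m[...,1],cv2.INTER_CUBIC))
G=np.array([cv2.cvtColor(r,cv2.COLOR_BGR2GRAY) for r in rec]).astype(int)
np.set_printoptions(linewidth=200)
print("a0");print(G[0]);print("a2");print(G[2]);print("a4");print(G[4]);print("span");print(G.max(0)-G.min(0))
a=cv2.imread("pics/scenea0.png");u,v=pix("scene",F(.072,-yf,.141));print(u,v);u,v=int(u),int(v)
for k in(0,1,2,3,4,8):
    print(k);print(cv2.cvtColor(cv2.imread(f"pics/scenea{k}.png"),cv2.COLOR_BGR2GRAY)[v-9:v+8,u-5:u+9])
E
```

```text
a0
[[ 57  77  82  68  80  93  91  71  52  65  91 111 114]
 [ 58  69  92  76  75  92 100  89  64  55  71  93 100]
 [ 60  73  85  89  75  86  95  97  79  60  59  73  87]
 [ 60  76  85  91  81  80  88  91  85  70  60  63  78]
 [ 55  73  89  89  88  77  76  82  80  71  65  63  69]
 [ 48  69  88  92  90  76  66  71  74  66  65  64  65]
 [ 48  60  80  93  94  82  60  59  74  60  60  63  65]
 [ 58  53  69  88  95  90  67  52  65  65  52  58  65]
 [ 69  57  60  77  92  93  81  59  61  67  53  50  62]
 [ 82  69  58  67  84  90  86  81  69  61  59  44  56]
 [ 94  82  67  66  77  87  84  95  91  69  54  46  48]
 [105 104  87  74  74  84  83  95 111  90  58  45  42]
 [113 121 111  95  86  86  84  89 119 115  73  47  40]]
a2
[[ 57  77  82  68  80  93  91  72  53  65  91 112 114]
 [ 58  69  93  76  75  92 100  89  65  55  71  93 101]
 [ 60  73  84  90  75  86  95  96  80  61  59  73  88]
 [ 59  76  84  92  81  80  88  91  85  71  62  63  78]
 [ 56  73  90  90  88  76  77  82  80  73  70  64  70]
 [ 48  70  88  93  89  74  67  72  74  67  71  69  66]
 [ 48  61  81  94  93  81  60  61  75  61  64  7
[... 6979 characters left out ...]
7  67  70  68  73  79  71  65  65  63  66  68  72]
 [ 42  58  66  69  70  94  94  70  56  60  63  66  68  74]
 [ 44  58  66  67  79  95  87  64  44  47  58  64  69  74]
 [ 54  63  65  65  73  86  73  71  53  41  52  64  70  75]
 [ 57  62  64  72  74  76  57  64  52  40  50  63  70  75]
 [ 58  59  65  89  90  75  56  81  75  58  55  65  71  76]
 [ 53  56  58  77  90  87  84 115 121 106  85  72  71  75]
 [ 49  51  56  83  93  92  88 120 134 130  98  72  71  75]
 [ 41  45  55  77  90  90  86 100 117 123  94  70  68  70]
 [ 39  39  50  68  73  84 110 104  93  93  78  68  68  68]
 [ 49  44  43  54  63  86 119 116  88  75  66  61  61  63]
 [ 54  58  60  65  75 110 123 114  85  71  61  49  44  49]]
```

```bash
python3 - <<'E'
from h import *
np.set_printoptions(linewidth=220)
N=13;yf=.010
xs=np.linspace(-.024,.024,N);zs=np.linspace(.024,-.024,N)
def rec(n,zc):
    a=cv2.imread(n);m=np.array([[pix("scene",F(.072+x,-yf,zc+z)) for x in xs] for z in zs],np.float32)
    return cv2.remap(a,m[...,0],m[...,1],cv2.INTER_CUBIC).astype(int)
r14=rec("pics/scene14.png",.211);r0=rec("pics/scenea0.png",.141)
print("raised gray");print(r14.mean(2).astype(int));print("lowered gray");print(r0.mean(2).astype(int))
print("raised R-B");print(r14[...,2]-r14[...,0]);print("lowered R-B");print(r0[...,2]-r0[...,0])
u0,v0=[int(round(t)) for t in pix("scene",F(.072,-yf,.211))];u1,v1=[int(round(t)) for t in pix("scene",F(.072,-yf,.141))]
A=cv2.imread("pics/scene14.png").astype(int)[v0-9:v0+9,u0-6:u0+9];B=cv2.imread("pics/scenea0.png").astype(int)[v1-9:v1+9,u1-6:u1+9]
print(u0,v0,u1,v1);print("raw raised gray|R-B");print(np.hstack([A.mean(2).astype(int),A[...,2]-A[...,0]]));print("raw lowered");print(np.hstack([B.mean(2).astype(int),B[...,2]-B[...,0]]))
for k in(1,2,3,4,8):
    C=cv2.imread(f"pics/scenea{k}.png").astype(int)[v1-9:v1+9,u1-6:u1+9];D=(C-B)[:11];i=np.argwhere(np.abs(D).max(2)>4);print(k,[(int(u1-6+j),int(v1-9+q),D[q,j].tolist()) for q,j in i])
E
```

```text
raised gray
[[ 66  70  75  94  88  91  89  78  69  93 127 133 134]
 [ 63  82  79  94 103  99  98  96  81  76 100 119 119]
 [ 60  82  91  92 105 102  97 100  93  85  75 103 106]
 [ 58  80  97  94 100 101  92  94  97  90  78  90  99]
 [ 56  81  94  98  94  93  83  84  94  94  87  95 104]
 [ 52  79  95  96  97  84  76  75  88  95  95 107 117]
 [ 48  71  91  97  97  85  64  66  86  93  99 116 130]
 [ 49  63  81  95  97  89  64  56  75  96 100 122 136]
 [ 56  58  73  87  96  92  73  59  68  97 106 123 140]
 [ 58  62  65  80  92  92  83  79  72  96 116 128 141]
 [ 53  67  65  70  84  90  89 100  98 103 125 136 141]
 [ 46  64  70  63  74  83  86 107 127 121 135 143 144]
 [ 41  54  66  64  61  76  80  97 135 141 146 150 146]]
lowered gray
[[ 56  76  81  67  79  92  90  70  51  65  91 111 114]
 [ 58  68  91  75  74  91  99  88  63  54  71  93 100]
 [ 60  72  84  88  74  85  94  95  78  59  59  73  87]
 [ 59  75  84  90  80  79  86  90  83  69  59  63  77]
 [ 55  72  88  88  86  76  75  81  79  70  64  62  68]
 [ 47  68  87  91  88  75  65  70  73  65  64  63  65]
 [ 48  59  79  92  92  81  59
[... 6189 characters left out ...]
252, 199, [-8, -8, -8])]
2 [(249, 193, [9, 8, 9]), (249, 194, [5, 5, 6]), (249, 198, [-7, -6, -7]), (250, 198, [-10, -9, -10]), (251, 198, [-6, -5, -6]), (250, 199, [-20, -19, -18]), (251, 199, [-16, -15, -15])]
3 [(249, 193, [10, 9, 10]), (249, 194, [4, 5, 6]), (248, 197, [5, 6, 6]), (248, 198, [17, 18, 17]), (249, 198, [4, 5, 4]), (250, 198, [-14, -14, -14]), (251, 198, [-8, -7, -8]), (250, 199, [-42, -41, -41]), (251, 199, [-41, -39, -40]), (252, 199, [-9, -9, -9])]
4 [(241, 189, [-1, -2, -5]), (249, 198, [-7, -6, -7]), (250, 198, [-9, -9, -10]), (250, 199, [-18, -18, -16]), (251, 199, [-15, -14, -14])]
8 [(250, 198, [-5, -4, -5]), (250, 199, [-20, -19, -18]), (251, 199, [-12, -11, -11])]
```

The dial face is identical (≤2 grey levels, pointer contrast ~25) in all unoccluded frames of the turn (0–180° and 360°), while the square end visibly rotates; the pointer sits ~1.6 rad from its raised position. So the spindle is true: it goes back in the rack. Release the crank, raise the indicator.

Call:
send_rows --targets '[{"x":0,"y":0,"z":0,"ax":0,"ay":0,"az":0,"claw":0},{"x":0,"y":0,"z":0,"ax":0,"ay":0,"az":0,"claw":0},{"x":0,"y":0,"z":0,"ax":0,"ay":0,"az":0,"claw":0},{"x":0,"y":0,"z":0,"ax":0,"ay":0,"az":0,"claw":0},{"x":0,"y":0,"z":0,"ax":0,"ay":0,"az":0,"claw":0}]'

```text
time: 49.78
ee_pos: [0.5592, -0.0939, 0.0471]
tool_rot: [0.601, 0.799, 0.0, -0.0]
contact_force: [-0.1, 0.6, 0.6]
grip_width: 0.0467
```

Call:
send_rows --targets '[{"x":0,"y":0,"z":0,"ax":0,"ay":0,"az":0,"claw":0},{"x":0,"y":0,"z":0,"ax":0,"ay":0,"az":0,"claw":0},{"x":0,"y":0,"z":-2,"ax":0,"ay":0,"az":0,"claw":0},{"x":0,"y":0,"z":-4,"ax":0,"ay":0,"az":0,"claw":0},{"x":0,"y":0,"z":-4,"ax":0,"ay":0,"az":0,"claw":0}]'

```text
time: 50.2
ee_pos: [0.5575, -0.0935, 0.1466]
tool_rot: [0.601, 0.799, -0.001, -0.002]
contact_force: [0.8, -0.1, 0.5]
grip_width: 0.0799
```

Call:
send_rows --targets '[{"x":0,"y":0,"z":-4,"ax":0,"ay":0,"az":0,"claw":0},{"x":0,"y":0,"z":-4,"ax":0,"ay":0,"az":0,"claw":0},{"x":0,"y":0,"z":-4,"ax":0,"ay":0,"az":0,"claw":0},{"x":0,"y":0,"z":-1.5,"ax":0,"ay":0,"az":0,"claw":0},{"x":4.1,"y":0,"z":0,"ax":0,"ay":0,"az":0,"claw":0}]'

```text
time: 50.62
ee_pos: [0.5514, -0.0599, 0.2882]
tool_rot: [0.603, 0.798, 0.001, 0.006]
contact_force: [-0.1, 1.8, 0.0]
grip_width: 0.088
```

Call:
send_rows --targets '[{"x":4.1,"y":0,"z":0,"ax":0,"ay":0,"az":0,"claw":0},{"x":4.1,"y":0,"z":0,"ax":0,"ay":0,"az":0,"claw":0},{"x":4.1,"y":0,"z":0,"ax":0,"ay":0,"az":0,"claw":0},{"x":0,"y":0,"z":0,"ax":0,"ay":0,"az":0,"claw":0},{"x":0,"y":0,"z":0,"ax":0,"ay":0,"az":0,"claw":0}]'

```text
time: 51.03
ee_pos: [0.5131, 0.0654, 0.2825]
tool_rot: [0.599, 0.8, 0.0, 0.0]
contact_force: [-0.1, -0.3, 0.0]
grip_width: 0.088
```

```bash
python3 - <<'E'
from h import *
go([.5142,.0636,.1802],106);print(inF())
E
```

```text
t 51.0333 tcp [0.5131 0.0654 0.2825] yaw 106.33668229959198 tilt [ 0.0006 -0.0001] w 0.08795604390558028 F [-0.1495 -0.3342  0.0402] j [-0.103   0.0142  1.6988 -0.0001  1.4279 -0.3881]
shift cm [-0.1983  0.0545 10.2295]
az 0.0058762146610660945
[ 0.0727 -0.0001  0.2825]
```

Call:
send_rows --targets '[{"x":-0.2,"y":0.05,"z":4,"ax":0,"ay":0,"az":0.005,"claw":0},{"x":0,"y":0,"z":3,"ax":0,"ay":0,"az":0,"claw":0},{"x":0,"y":0,"z":2.2,"ax":0,"ay":0,"az":0,"claw":0.3},{"x":0,"y":0,"z":1,"ax":0,"ay":0,"az":0,"claw":0.5},{"x":0,"y":0,"z":0,"ax":0,"ay":0,"az":0,"claw":1}]' --grip_force 40

```text
time: 51.45
ee_pos: [0.5133, 0.0607, 0.1776]
tool_rot: [0.604, 0.797, -0.001, -0.002]
contact_force: [-0.3, 0.7, 0.1]
grip_width: 0.0702
```

Call:
send_rows --targets '[{"x":0,"y":0,"z":0,"ax":0,"ay":0,"az":0,"claw":1},{"x":0,"y":0,"z":0,"ax":0,"ay":0,"az":0,"claw":1},{"x":0,"y":0,"z":0,"ax":0,"ay":0,"az":0,"claw":1},{"x":0,"y":0,"z":0,"ax":0,"ay":0,"az":0,"claw":1},{"x":0,"y":0,"z":0,"ax":0,"ay":0,"az":0,"claw":1}]'

```text
time: 51.87
ee_pos: [0.5153, 0.0616, 0.1813]
tool_rot: [0.603, 0.798, 0.0, 0.001]
contact_force: [-0.4, -0.2, 0.3]
grip_width: 0.0367
```

Call:
send_rows --targets '[{"x":0,"y":0,"z":0,"ax":0,"ay":0,"az":0,"claw":1},{"x":0,"y":0,"z":0,"ax":0,"ay":0,"az":0,"claw":1},{"x":0,"y":0,"z":0,"ax":0,"ay":0,"az":0,"claw":1},{"x":0,"y":0,"z":0,"ax":0,"ay":0,"az":0,"claw":1},{"x":0,"y":0,"z":0,"ax":0,"ay":0,"az":0,"claw":1}]'

```text
time: 52.28
ee_pos: [0.5145, 0.0617, 0.1803]
tool_rot: [0.603, 0.798, -0.0, -0.0]
contact_force: [-2.0, -0.6, 2.0]
grip_width: 0.0113
```

```bash
python3 - <<'E'
from h import *
st();print(inF())
E
```

```text
t 52.2833 tcp [0.5145 0.0617 0.1803] yaw 105.8185762390772 tilt [-0.0005 -0.0001] w 0.011307772825972688 F [-1.9707 -0.6363  1.9754] j [-0.1099  0.1163  1.8049 -0.0002  1.2209 -0.386 ]
[ 0.0687 -0.0004  0.1803]
```

Raise to the stop.

Call:
send_rows --targets '[{"x":0,"y":0,"z":-0.7,"ax":0,"ay":0,"az":0,"claw":1},{"x":0,"y":0,"z":-1.3,"ax":0,"ay":0,"az":0,"claw":1},{"x":0,"y":0,"z":-1.3,"ax":0,"ay":0,"az":0,"claw":1},{"x":0,"y":0,"z":-1.3,"ax":0,"ay":0,"az":0,"claw":1},{"x":0,"y":0,"z":-1.2,"ax":0,"ay":0,"az":0,"claw":1}]'

```text
time: 52.7
ee_pos: [0.5144, 0.0617, 0.2368]
tool_rot: [0.603, 0.798, -0.0, -0.001]
contact_force: [6.8, -0.4, -13.7]
grip_width: 0.0114
```

Call:
send_rows --targets '[{"x":0,"y":0,"z":-0.5,"ax":0,"ay":0,"az":0,"claw":1},{"x":0,"y":0,"z":-0.3,"ax":0,"ay":0,"az":0,"claw":1},{"x":0,"y":0,"z":0,"ax":0,"ay":0,"az":0,"claw":1}]'

```text
time: 52.95
ee_pos: [0.5144, 0.0617, 0.2458]
tool_rot: [0.603, 0.798, -0.0, -0.0]
contact_force: [0.0, 0.1, -5.3]
grip_width: 0.0116
```

Call:
send_rows --targets '[{"x":0,"y":0,"z":-0.4,"ax":0,"ay":0,"az":0,"claw":1},{"x":0,"y":0,"z":0,"ax":0,"ay":0,"az":0,"claw":1}]'

```text
time: 53.12
ee_pos: [0.5143, 0.0617, 0.2486]
tool_rot: [0.603, 0.798, -0.0, -0.001]
contact_force: [6.2, -0.2, -14.5]
grip_width: 0.0113
```

Call:
send_rows --targets '[{"x":0,"y":0,"z":-0.3,"ax":0,"ay":0,"az":0,"claw":1},{"x":0,"y":0,"z":0,"ax":0,"ay":0,"az":0,"claw":1}]'

```text
time: 53.28
ee_pos: [0.5143, 0.0617, 0.2488]
tool_rot: [0.603, 0.797, -0.0, -0.001]
contact_force: [14.8, -0.7, -32.8]
grip_width: 0.0112
```

Call:
send_rows --targets '[{"x":0,"y":0,"z":0.35,"ax":0,"ay":0,"az":0,"claw":1},{"x":0,"y":0,"z":0,"ax":0,"ay":0,"az":0,"claw":0},{"x":0,"y":0,"z":0,"ax":0,"ay":0,"az":0,"claw":0},{"x":0,"y":0,"z":0,"ax":0,"ay":0,"az":0,"claw":0},{"x":0,"y":0,"z":0,"ax":0,"ay":0,"az":0,"claw":0}]'

```text
time: 53.7
ee_pos: [0.515, 0.0617, 0.2508]
tool_rot: [0.603, 0.798, 0.0, 0.001]
contact_force: [0.6, 0.5, 0.3]
grip_width: 0.0361
```

Call:
send_rows --targets '[{"x":0,"y":0,"z":0,"ax":0,"ay":0,"az":0,"claw":0},{"x":0,"y":0,"z":-2,"ax":0,"ay":0,"az":0,"claw":0},{"x":0,"y":0,"z":-3.2,"ax":0,"ay":0,"az":0,"claw":0},{"x":0,"y":0,"z":-3,"ax":0,"ay":0,"az":0,"claw":0},{"x":-3.5,"y":0,"z":0,"ax":0,"ay":0,"az":0,"claw":0}]'

```text
time: 54.12
ee_pos: [0.5259, 0.0315, 0.3393]
tool_rot: [0.601, 0.799, 0.003, 0.004]
contact_force: [1.3, -0.4, 1.2]
grip_width: 0.0696
```

Call:
send_rows --targets '[{"x":-3.6,"y":0,"z":0,"ax":0,"ay":0,"az":0,"claw":0},{"x":0,"y":0,"z":0,"ax":0,"ay":0,"az":0,"claw":0},{"x":0,"y":0,"z":0,"ax":0,"ay":0,"az":0,"claw":0}]'

```text
time: 54.37
ee_pos: [0.5341, -0.0079, 0.3319]
tool_rot: [0.604, 0.797, 0.0, -0.0]
contact_force: [-0.3, -0.2, 0.2]
grip_width: 0.0874
```

```bash
python3 - <<'E'
from h import *
go([.5341,-.0068,.0703],106);print(inF());grab("18")
E
```

```text
t 54.3667 tcp [ 0.5341 -0.0079  0.3319] yaw 105.64391238438692 tilt [0.     0.0001] w 0.08738566485722006 F [-0.297  -0.1662  0.1766] j [-0.2372  0.0247  1.5903  0.0001  1.5266 -0.5102]
shift cm [ 0.1031  0.0232 26.1555]
az -0.006214901318024168
[-0.0036 -0.0002  0.3319]
```

Call:
send_rows --targets '[{"x":0.1,"y":0,"z":4,"ax":0,"ay":0,"az":-0.006,"claw":0},{"x":0,"y":0,"z":4,"ax":0,"ay":0,"az":0,"claw":0},{"x":0,"y":0,"z":4,"ax":0,"ay":0,"az":0,"claw":0},{"x":0,"y":0,"z":4,"ax":0,"ay":0,"az":0,"claw":0},{"x":0,"y":0,"z":4,"ax":0,"ay":0,"az":0,"claw":0}]'

```text
time: 54.88
ee_pos: [0.5332, -0.004, 0.1303]
tool_rot: [0.6, 0.8, 0.0, 0.0]
contact_force: [1.1, 0.9, -1.0]
grip_width: 0.0881
```

Call:
send_rows --targets '[{"x":0,"y":0,"z":3,"ax":0,"ay":0,"az":0,"claw":0},{"x":0,"y":0,"z":2,"ax":0,"ay":0,"az":0,"claw":0.2},{"x":0,"y":0,"z":1.1,"ax":0,"ay":0,"az":0,"claw":0.4},{"x":0,"y":0,"z":0,"ax":0,"ay":0,"az":0,"claw":0.5},{"x":0,"y":0,"z":0,"ax":0,"ay":0,"az":0,"claw":0.5}]'

```text
time: 55.3
ee_pos: [0.5339, -0.005, 0.0712]
tool_rot: [0.6, 0.8, 0.0, -0.0]
contact_force: [-0.1, 0.2, -0.2]
grip_width: 0.064
```

Call:
send_rows --targets '[{"x":0,"y":0,"z":0,"ax":0,"ay":0,"az":0,"claw":1},{"x":0,"y":0,"z":0,"ax":0,"ay":0,"az":0,"claw":1},{"x":0,"y":0,"z":0,"ax":0,"ay":0,"az":0,"claw":1},{"x":0,"y":0,"z":0,"ax":0,"ay":0,"az":0,"claw":1},{"x":0,"y":0,"z":0,"ax":0,"ay":0,"az":0,"claw":1}]' --grip_force 60

```text
time: 55.72
ee_pos: [0.5342, -0.0058, 0.0715]
tool_rot: [0.601, 0.799, 0.0, 0.001]
contact_force: [0.7, -0.1, 1.2]
grip_width: 0.0304
```

Call:
send_rows --targets '[{"x":0,"y":0,"z":0,"ax":0,"ay":0,"az":0,"claw":1},{"x":0,"y":0,"z":0,"ax":0,"ay":0,"az":0,"claw":1},{"x":0,"y":0,"z":0,"ax":0,"ay":0,"az":0,"claw":1}]'

```text
time: 55.97
ee_pos: [0.5338, -0.0058, 0.0711]
tool_rot: [0.601, 0.799, -0.0, 0.0]
contact_force: [-2.8, -0.9, 4.6]
grip_width: 0.0224
```

```bash
python3 - <<'E'
from h import *
st();print(inF())
E
```

```text
t 55.9667 tcp [ 0.5338 -0.0058  0.0711] yaw 106.15157507339035 tilt [ 0.     -0.0002] w 0.02237858370146074 F [-2.7749 -0.91    4.6288] j [-0.2333  0.3074  1.8305 -0.0003  1.0037 -0.515 ]
[-0.0015 -0.0004  0.0711]
```

Call:
send_rows --targets '[{"x":0,"y":0,"z":-0.5,"ax":0,"ay":0,"az":0,"claw":1},{"x":0,"y":0,"z":-1.2,"ax":0,"ay":0,"az":0,"claw":1},{"x":0,"y":0,"z":-1.5,"ax":0,"ay":0,"az":0,"claw":1},{"x":0,"y":0,"z":-0.7,"ax":0,"ay":0,"az":0,"claw":1},{"x":0,"y":0,"z":0,"ax":0,"ay":0,"az":0,"claw":1}]'

```text
time: 56.38
ee_pos: [0.5349, -0.0058, 0.1116]
tool_rot: [0.601, 0.799, 0.001, 0.001]
contact_force: [1.6, -0.2, -7.7]
grip_width: 0.0222
```

Call:
send_rows --targets '[{"x":0,"y":1,"z":0,"ax":0,"ay":0,"az":0,"claw":1},{"x":0,"y":2.2,"z":0,"ax":0,"ay":0,"az":0,"claw":1},{"x":0,"y":3,"z":0,"ax":0,"ay":0,"az":0,"claw":1},{"x":0,"y":3,"z":0,"ax":0,"ay":0,"az":0,"claw":1},{"x":0,"y":2.5,"z":0,"ax":0,"ay":0,"az":0,"claw":1}]'

```text
time: 56.8
ee_pos: [0.6477, 0.0278, 0.1084]
tool_rot: [0.601, 0.799, -0.0, -0.0]
contact_force: [0.7, 0.2, -6.6]
grip_width: 0.0227
```

Call:
send_rows --targets '[{"x":0,"y":1.3,"z":0,"ax":0,"ay":0,"az":0,"claw":1},{"x":0,"y":0,"z":-3,"ax":0,"ay":0,"az":0,"claw":1},{"x":0,"y":0,"z":-4,"ax":0,"ay":0,"az":0,"claw":1},{"x":0,"y":0,"z":-4,"ax":0,"ay":0,"az":0,"claw":1},{"x":0,"y":0,"z":-1.8,"ax":0,"ay":0,"az":0,"claw":1}]'

```text
time: 57.22
ee_pos: [0.6609, 0.0308, 0.2421]
tool_rot: [0.601, 0.8, 0.001, 0.002]
contact_force: [1.8, -0.9, -5.9]
grip_width: 0.0228
```

Call:
send_rows --targets '[{"x":0,"y":0,"z":0,"ax":0,"ay":0,"az":0,"claw":1},{"x":0,"y":0,"z":0,"ax":0,"ay":0,"az":0,"claw":1}]'

```text
time: 57.38
ee_pos: [0.659, 0.0308, 0.2371]
tool_rot: [0.601, 0.8, 0.0, 0.0]
contact_force: [-0.5, -0.4, -8.7]
grip_width: 0.0224
```

```bash
python3 - <<'E'
from h import *
go([.5555,-.3215,.238],106);print(inF())
E
```

```text
t 57.3833 tcp [0.659  0.0308 0.2371] yaw 106.16644679547568 tilt [ 0.0005 -0.    ] w 0.02244709989896698 F [-0.549  -0.3836 -8.6528] j [-0.1329  0.3669  1.379   0.0001  1.3952 -0.4151]
shift cm [-30.9532 -19.7482  -0.0904]
az 0.0029050446104441955
[-0.0008 -0.1308  0.2371]
```

Call:
send_rows --targets '[{"x":-1.55,"y":-1,"z":0,"ax":0,"ay":0,"az":0,"claw":1},{"x":-3.1,"y":-1.97,"z":0,"ax":0,"ay":0,"az":0,"claw":1},{"x":-3.1,"y":-1.97,"z":0,"ax":0,"ay":0,"az":0,"claw":1},{"x":-3.1,"y":-1.97,"z":0,"ax":0,"ay":0,"az":0,"claw":1},{"x":-3.1,"y":-1.97,"z":0,"ax":0,"ay":0,"az":0,"claw":1}]'

```text
time: 57.8
ee_pos: [0.6097, -0.1285, 0.233]
tool_rot: [0.6, 0.8, -0.001, -0.003]
contact_force: [0.8, -0.5, -7.1]
grip_width: 0.0224
```

Call:
send_rows --targets '[{"x":-3.1,"y":-1.97,"z":0,"ax":0,"ay":0,"az":0,"claw":1},{"x":-3.1,"y":-1.97,"z":0,"ax":0,"ay":0,"az":0,"claw":1},{"x":-3.1,"y":-1.97,"z":0,"ax":0,"ay":0,"az":0,"claw":1},{"x":-3.1,"y":-1.97,"z":0,"ax":0,"ay":0,"az":0,"claw":1},{"x":-3.1,"y":-1.97,"z":0,"ax":0,"ay":0,"az":0,"claw":1}]'

```text
time: 58.22
ee_pos: [0.5584, -0.3048, 0.233]
tool_rot: [0.601, 0.799, 0.0, -0.003]
contact_force: [0.7, -0.5, -7.4]
grip_width: 0.0228
```

Call:
send_rows --targets '[{"x":-1.5,"y":-1,"z":0,"ax":0,"ay":0,"az":0.086,"claw":1},{"x":0,"y":0,"z":0,"ax":0,"ay":0,"az":0.12,"claw":1},{"x":0,"y":0,"z":0,"ax":0,"ay":0,"az":0.12,"claw":1},{"x":0,"y":0,"z":0,"ax":0,"ay":0,"az":0.12,"claw":1},{"x":0,"y":0,"z":0,"ax":0,"ay":0,"az":0.12,"claw":1}]'

```text
time: 58.63
ee_pos: [0.5535, -0.3207, 0.2327]
tool_rot: [0.802, 0.597, -0.001, -0.004]
contact_force: [-0.9, 1.1, -7.3]
grip_width: 0.0225
```

Call:
send_rows --targets '[{"x":0,"y":0,"z":0,"ax":0,"ay":0,"az":0.12,"claw":1},{"x":0,"y":0,"z":0,"ax":0,"ay":0,"az":0.12,"claw":1},{"x":0,"y":0,"z":0,"ax":0,"ay":0,"az":0.12,"claw":1},{"x":0,"y":0,"z":0,"ax":0,"ay":0,"az":0.12,"claw":1},{"x":0,"y":0,"z":0,"ax":0,"ay":0,"az":0.12,"claw":1}]'

```text
time: 59.05
ee_pos: [0.5537, -0.3202, 0.2327]
tool_rot: [0.943, 0.334, -0.002, -0.003]
contact_force: [0.5, 0.1, -7.0]
grip_width: 0.0225
```

Call:
send_rows --targets '[{"x":0,"y":0,"z":0,"ax":0,"ay":0,"az":0.12,"claw":1},{"x":0,"y":0,"z":0,"ax":0,"ay":0,"az":0.12,"claw":1},{"x":0,"y":0,"z":0,"ax":0,"ay":0,"az":0.12,"claw":1},{"x":0,"y":0,"z":0,"ax":0,"ay":0,"az":0.12,"claw":1},{"x":0,"y":0,"z":0,"ax":0,"ay":0,"az":0.12,"claw":1}]'

```text
time: 59.47
ee_pos: [0.5536, -0.3202, 0.2327]
tool_rot: [0.999, 0.04, -0.003, -0.003]
contact_force: [0.1, 0.4, -7.1]
grip_width: 0.0224
```

Call:
send_rows --targets '[{"x":0,"y":0,"z":0,"ax":0,"ay":0,"az":0.12,"claw":1},{"x":0,"y":0,"z":0,"ax":0,"ay":0,"az":0.08,"claw":1},{"x":0,"y":0,"z":0,"ax":0,"ay":0,"az":0,"claw":1},{"x":0,"y":0,"z":0,"ax":0,"ay":0,"az":0,"claw":1}]'

```text
time: 59.8
ee_pos: [0.554, -0.3206, 0.234]
tool_rot: [0.998, -0.055, -0.002, -0.002]
contact_force: [0.8, 0.6, -7.5]
grip_width: 0.0223
```

```bash
python3 - <<'E'
from h import *
go([.5555,-.3215,.064],-6.6)
E
```

```text
t 59.8 tcp [ 0.554  -0.3206  0.234 ] yaw -6.336556731001677 tilt [-0.0045  0.0039] w 0.022260352632257507 F [ 0.792   0.5827 -7.5419] j [-0.7096  0.3309  1.4325  0.      1.3842  0.9718]
shift cm [ 0.2385  0.1351 16.999 ]
az 0.004597952436237837
```

Call:
send_rows --targets '[{"x":0.2,"y":0.1,"z":3,"ax":0,"ay":0,"az":0.0045,"claw":1},{"x":0,"y":0,"z":4,"ax":0,"ay":0,"az":0,"claw":1},{"x":0,"y":0,"z":4,"ax":0,"ay":0,"az":0,"claw":1},{"x":0,"y":0,"z":3,"ax":0,"ay":0,"az":0,"claw":1},{"x":0,"y":0,"z":1.5,"ax":0,"ay":0,"az":0,"claw":1}]'

```text
time: 60.22
ee_pos: [0.5535, -0.3198, 0.0755]
tool_rot: [0.998, -0.057, -0.004, -0.003]
contact_force: [-1.0, 1.4, -7.9]
grip_width: 0.0227
```

Call:
send_rows --targets '[{"x":0,"y":0,"z":0.9,"ax":0,"ay":0,"az":0,"claw":1},{"x":0,"y":0,"z":0,"ax":0,"ay":0,"az":0,"claw":1},{"x":0,"y":0,"z":0,"ax":0,"ay":0,"az":0,"claw":1},{"x":0,"y":0,"z":0,"ax":0,"ay":0,"az":0,"claw":1}]'

```text
time: 60.55
ee_pos: [0.5582, -0.3238, 0.0755]
tool_rot: [0.998, -0.058, 0.001, 0.001]
contact_force: [-0.3, -0.8, -6.6]
grip_width: 0.0226
```

```bash
python3 - <<'E'
from h import *
go([.5555,-.3215,.0603],-6.6)
E
```

```text
t 60.55 tcp [ 0.5582 -0.3238  0.0755] yaw -6.698600094700289 tilt [ 0.0023 -0.002 ] w 0.02257251558736333 F [-0.2763 -0.8268 -6.5852] j [-0.7092  0.5088  1.5318  0.      1.0979  0.9785]
shift cm [-0.2987 -0.1952  1.5143]
az -0.0017208962952982656
```

Call:
send_rows --targets '[{"x":-0.2,"y":-0.2,"z":0.6,"ax":0,"ay":0,"az":0,"claw":1},{"x":0,"y":0,"z":0.5,"ax":0,"ay":0,"az":0,"claw":1},{"x":0,"y":0,"z":0.2,"ax":0,"ay":0,"az":0,"claw":1},{"x":0,"y":0,"z":0,"ax":0,"ay":0,"az":0,"claw":1},{"x":0,"y":0,"z":0,"ax":0,"ay":0,"az":0,"claw":1}]'

```text
time: 60.97
ee_pos: [0.5557, -0.3214, 0.0614]
tool_rot: [0.998, -0.059, 0.001, 0.001]
contact_force: [-0.3, -1.9, -3.9]
grip_width: 0.0227
```

```bash
python3 - <<'E'
from h import *
go([.5555,-.3215,.061],-6.6)
E
```

```text
t 60.9667 tcp [ 0.5557 -0.3214  0.0614] yaw -6.749723370010066 tilt [ 0.0011 -0.0014] w 0.022673820581997548 F [-0.2587 -1.9075 -3.908 ] j [-0.7087  0.5228  1.5442 -0.0004  1.0729  0.9801]
shift cm [-0.0188  0.0162  0.0429]
az -0.002613165773857387
```

Seated; release, rise, and move aside for a final check.

Call:
send_rows --targets '[{"x":0,"y":0,"z":0.05,"ax":0,"ay":0,"az":0,"claw":0},{"x":0,"y":0,"z":0,"ax":0,"ay":0,"az":0,"claw":0},{"x":0,"y":0,"z":0,"ax":0,"ay":0,"az":0,"claw":0},{"x":0,"y":0,"z":0,"ax":0,"ay":0,"az":0,"claw":0},{"x":0,"y":0,"z":0,"ax":0,"ay":0,"az":0,"claw":0}]'

```text
time: 61.38
ee_pos: [0.5556, -0.3207, 0.0606]
tool_rot: [0.998, -0.059, 0.0, 0.0]
contact_force: [0.6, 0.7, -0.4]
grip_width: 0.0541
```

Call:
send_rows --targets '[{"x":0,"y":0,"z":0,"ax":0,"ay":0,"az":0,"claw":0},{"x":0,"y":0,"z":-2,"ax":0,"ay":0,"az":0,"claw":0},{"x":0,"y":0,"z":-4,"ax":0,"ay":0,"az":0,"claw":0},{"x":0,"y":0,"z":-4,"ax":0,"ay":0,"az":0,"claw":0},{"x":0,"y":0,"z":-4,"ax":0,"ay":0,"az":0,"claw":0}]'

```text
time: 61.8
ee_pos: [0.5549, -0.3203, 0.2013]
tool_rot: [0.998, -0.059, -0.001, -0.0]
contact_force: [0.6, -1.1, -0.3]
grip_width: 0.0868
```

Call:
send_rows --targets '[{"x":0,"y":0,"z":-4,"ax":0,"ay":0,"az":0,"claw":0},{"x":-2.5,"y":3,"z":0,"ax":0,"ay":0,"az":0,"claw":0},{"x":-2.5,"y":3,"z":0,"ax":0,"ay":0,"az":0,"claw":0},{"x":-2.5,"y":3,"z":0,"ax":0,"ay":0,"az":0,"claw":0},{"x":-2.5,"y":3,"z":0,"ax":0,"ay":0,"az":0,"claw":0}]'

```text
time: 62.22
ee_pos: [0.441, -0.4288, 0.2408]
tool_rot: [0.998, -0.058, 0.0, 0.0]
contact_force: [-0.6, -0.9, -0.3]
grip_width: 0.0881
```

Call:
send_rows --targets '[{"x":-2.5,"y":3,"z":0,"ax":0,"ay":0,"az":0,"claw":0},{"x":-2.5,"y":3,"z":0,"ax":0,"ay":0,"az":0,"claw":0},{"x":-2.5,"y":3,"z":0,"ax":0,"ay":0,"az":0,"claw":0},{"x":0,"y":0,"z":0,"ax":0,"ay":0,"az":0,"claw":0},{"x":0,"y":0,"z":0,"ax":0,"ay":0,"az":0,"claw":0}]'

```text
time: 62.63
ee_pos: [0.3552, -0.51, 0.2401]
tool_rot: [0.998, -0.061, 0.0, -0.0]
contact_force: [0.4, 0.2, -0.8]
grip_width: 0.0882
```

```bash
python3 - <<'E'
from h import *
st();grab("19")
g=lambda i,x,y,w,h,W,H:cv2.resize(i[y:y+h,x:x+w],(W,H),interpolation=cv2.INTER_CUBIC)
a=cv2.imread("pics/scene19.png");b=cv2.imread("pics/top19.png")
cv2.imwrite("pics/c19.png",np.vstack([np.hstack([g(b,145,140,133,100,400,300),g(b,300,145,133,100,400,300)]),np.hstack([g(a,215,130,133,100,400,300),g(a,120,250,133,100,400,300)])]))
for nm,p in(("bar raised",F(.072,0,.267)),("bar low",F(.072,0,.197))):
    u,v=pix("scene",p);print(nm,(u-215)*3,300+(v-130)*3)
# mat centre & pot rim if centred on the mat
for n,o in(("top",(145,140,0)),("scene",(215,130,300))):
    for nm,p in(("mat centre",[.457,.418,.006]),("pot rim centre if centred",[.457,.418,.086])):
        u,v=pix(n,p);print(n,nm,(u-o[0])*3,o[2]+(v-o[1])*3)
E
```

```text
t 62.6333 tcp [ 0.3552 -0.51    0.2401] yaw -6.9725638269975185 tilt [0.0001 0.0002] w 0.08821283086197126 F [ 0.4269  0.2244 -0.8207] j [-1.1533  0.2816  1.4825  0.0002  1.3776  0.5392]
bar raised 81.25459216073494 432.8631362833916
bar low 84.25849929123282 471.3279718626294
top mat centre 87.00945738230317 236.78502605725302
top pot rim centre if centred 75.49367858340958 229.3433673506421
scene mat centre 237.90355923818635 362.445692929544
scene pot rim centre if centred 241.2119976196159 322.5041420870185
```

View pics/c19.png

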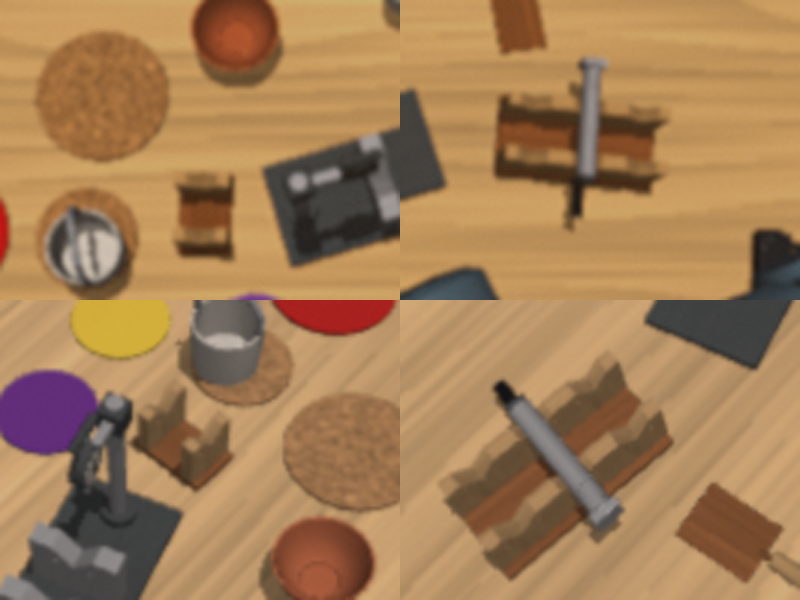

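```bash
python3 - <<'E'
from h import *
b=cv2.imread("pics/top19.png");a=cv2.imread("pics/scene19.png")
p=onz("top",145+87/3,140+247/3,.086);print("rim top",p,np.linalg.norm(p[:2]-[.457,.418]))
# base: bottom ellipse of pot in scene: bottom edge row ~385 (x 228), base half-height foreshortened; rim ends x 192..264 at row ~315
for x,y in((228,313),(228,320)):
    p=onz("scene",215+x/3,130+(y-300)/3,.086);print("rim scene",p,np.linalg.norm(p[:2]-[.457,.418]))
# inner pale bottom centre, z~.010
p=onz("top",145+96/3,140+250/3,.010);print("inner floor top",p)
for x,y in((67,211),(100,281)): print("handle ends top",onz("top",145+x/3,140+y/3,.13))
# mat measured afresh from the visible cork in the top picture: edges left/right/top
for x,y in((38,232),(138,232),(88,188)): print("mat edge",onz("top",145+x/3,140+y/3,.006))
E
```

```text
rim top [0.4343 0.403  0.086 ] 0.027166901855868678
rim scene [0.4342 0.4197 0.086 ] 0.02282736569132213
rim scene [0.4416 0.4105 0.086 ] 0.01718269048219635
inner floor top [0.4387 0.405  0.01  ]
handle ends top [0.4743 0.4204 0.13  ]
handle ends top [0.3875 0.3783 0.13  ]
mat edge [0.4643 0.4834 0.006 ]
mat edge [0.4625 0.3502 0.006 ]
mat edge [0.5227 0.4179 0.006 ]
```

```bash
python3 - <<'E'
from h import *
u,v=[int(t) for t in pix("scene",F(.072,0,.24))]
A,B,C=[cv2.cvtColor(cv2.imread(f"pics/scene{k}.png"),cv2.COLOR_BGR2GRAY)[v-20:v+20,u-12:u+15].astype(int) for k in(14,19,13)]
print("raised14 vs now",np.abs(A-B).mean(),"lowered13 vs now",np.abs(C-B).mean())
# sub-pixel: now vs 14 shift
print(cv2.phaseCorrelate(A.astype(np.float32),B.astype(np.float32)))
arm.hand_in();print("handed in")
E
```

```text
raised14 vs now 4.560185185185185 lowered13 vs now 19.05648148148148
((0.5375577965305567, -0.02799628403268528), 1.0264552860348313)
the job is handed in; nothing more can be done
handed in
```

The pot is on the mat, the one spindle present has been checked and is back in the rack, and I've handed the job in at 62.6 s.

- **Pot:** I lifted it by its handle and stood it on the smaller cork mat. The last picture shows it knocked about 17–27 mm off the mat's centre, measured across both cameras. That is inside the 40 mm allowed, so I left it.
- **Spindle:** only one was in the rack, the square-ended one in the middle notch. I laid it in the V-blocks with the crank away from the indicator, lowered the indicator to its stop, turned the crank sleeve through a full turn, then raised the indicator to its stop.
- **Reading:** the dial face did not change in the pictures from hanging, up to the top, and back at hanging. The arm hid the dial in the three pictures on the way down, so I did not read it there. Since the reading varies smoothly with the turn, I judged the spindle true and put it back in its notch.
- **First try went wrong:** the indicator was nearly fully lowered at the start, which I missed. My first attempt touched its tip sideways with about 22 N. I put the spindle back in the rack, raised the indicator and started again.

**Last checks:**
- The spindle lies in its rack notch.
- The indicator matches its earlier raised position to about half a pixel.
- The robot touches nothing.
- The bowl and spatula show no disturbance. The cup was not in the last picture's crop.

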